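Put the battery charger to work

TASK

Set the bench charger going: first plug the green controller card upright into the blue dock of the charger, fully home, then lay every battery pack that is on the bench into a charging bay of its own, seated on the bay floor. Only then throw the red toggle switch fully over to on (away from the robot's side), and last of all hang the yellow sign by its hole on the hook and let go of it. Leave the bottle, the screwdriver and the jar where they are.

Things in the scene. Friction and masses are not known exactly. Their poses are not given: they have to be found in the camera images.
- charger: Grey bench charger, fixed, 250 x 240 mm. Origin on the table under the bay block; x points away from the robot at yaw 0, y left, z up. Six bays (2 along x, 86 mm apart, by 3 along y, 62 mm apart), a blue dock on the -y side (134 x 29 mm, centre x 0, y -105 mm) and, on the -x side, a black control strip 18 mm high (x -160 to -90 mm) with the switch.
- dock_slot (a point): Centre of the floor of the card slot in the blue dock, 12 mm above the table. The slot is 114 mm long along the charger's x and 13 mm wide along its y, open at the top; its rim is 40 mm above this floor (52 mm above the table). Axes as the charger's.
- card: Green card cassette with black top band, 110 (x) x 10 (y) x 72 mm high (z), 110 g. Origin at the centre of its lower edge. Stands upright, loose, in a fixed black rubber rest (138 x 36 mm, 35 mm high, slot floor 10 mm above the table). Grip it across the 10 mm at the top band. In the dock 32 mm stay above the rim. It may go in either way round.
- switch (a joint): Toggle on the control strip, rad: 0 to 0.15 = off, leaning to the charger's -x; 1.0 (end stop) = fully on, leaning to its +x; 0.5 = upright. Hinge along the charger's y at charger x -125, y +30 mm, 22 mm above the table; 55 mm from hinge to ball. Stays where left; takes 1 to 2 N at the ball.
- switch_tip (a point): Centre of the red ball (26 mm across) on the toggle's end, on a 10 mm thick steel stem; 70 mm above the table at either end of its travel, 77 mm half way. The grey switch block below it is 70 x 50 mm, 25 mm high.
- sign: Yellow rigid sign, 60 mm wide (y), 113 mm high (z), plate 6 mm thick (x), 60 g. Origin at the centre of its lower edge. Black grip bar along the top, z 81 to 113 mm, 10 mm thick, to grip across x from above; right below it a square hole 26 x 26 mm. Stands loose in a fixed wooden rest (32 x 88 mm, 35 mm high, slot floor 10 mm above the table). Either face may look outwards.
- sign_hole (a point): Centre of the sign's square hole, 68 mm above its lower edge (hole from z 55 to 81 mm). Axes as the sign's.
- hook: Steel hook stand, fixed: foot 100 mm across, post 16 mm thick; at its top, 190 mm above the table, a level round peg 8 mm thick runs 75 mm from the post axis along the stand's -x (towards the robot at yaw 0) and ends in a red upturned tip, top 12 mm above the peg axis. The post does not rise above the peg. Origin on the table under the post.
- hook_peg (a point): Point on the axis of the hook's peg, 38 mm from the post axis (middle of the peg), 190 mm above the table; the peg runs along this frame's x, its free tip is at x -40 mm. With the sign hanging, the centre of its hole is 9 mm below the peg axis.
- cleaner: Bystander: whitish bottle, 52 mm across, 120 mm high. Leave alone.
- driver: Bystander: red-handled screwdriver, 170 mm long, lying flat. Leave alone.
- flux: Bystander: small jar, 48 mm across, 50 mm high. Leave alone.
- bay0 (a point): Centre of the floor of a charging bay, 20 mm above the table: a pocket about 75.5 mm (charger x) x 34 mm (charger y), 10 mm deep, its walls' top 30 mm above the table; neighbouring bays 28 mm apart in y. Axes as the charger's. Any bay takes any pack, either way round.
- bay1 (a point): Centre of the floor of a charging bay, 20 mm above the table: a pocket about 75.5 mm (charger x) x 34 mm (charger y), 10 mm deep, its walls' top 30 mm above the table; neighbouring bays 28 mm apart in y. Axes as the charger's. Any bay takes any pack, either way round.
- bay2 (a point): Centre of the floor of a charging bay, 20 mm above the table: a pocket about 75.5 mm (charger x) x 34 mm (charger y), 10 mm deep, its walls' top 30 mm above the table; neighbouring bays 28 mm apart in y. Axes as the charger's. Any bay takes any pack, either way round.
- bay3 (a point): Centre of the floor of a charging bay, 20 mm above the table: a pocket about 75.5 mm (charger x) x 34 mm (charger y), 10 mm deep, its walls' top 30 mm above the table; neighbouring bays 28 mm apart in y. Axes as the charger's. Any bay takes any pack, either way round.
- bay4 (a point): Centre of the floor of a charging bay, 20 mm above the table: a pocket about 75.5 mm (charger x) x 34 mm (charger y), 10 mm deep, its walls' top 30 mm above the table; neighbouring bays 28 mm apart in y. Axes as the charger's. Any bay takes any pack, either way round.
- bay5 (a point): Centre of the floor of a charging bay, 20 mm above the table: a pocket about 75.5 mm (charger x) x 34 mm (charger y), 10 mm deep, its walls' top 30 mm above the table; neighbouring bays 28 mm apart in y. Axes as the charger's. Any bay takes any pack, either way round.
- pack0: Orange and black battery pack, 70 mm (x) x 30 mm (y) x 26 mm (z), 120 g, lying flat on the table. Origin at its centre (13 mm above the bay floor when it lies flat in a bay). Three to five packs are present; the others are absent (None).
- pack1: Orange and black battery pack, 70 mm (x) x 30 mm (y) x 26 mm (z), 120 g, lying flat on the table. Origin at its centre (13 mm above the bay floor when it lies flat in a bay). Three to five packs are present; the others are absent (None).
- pack2: Orange and black battery pack, 70 mm (x) x 30 mm (y) x 26 mm (z), 120 g, lying flat on the table. Origin at its centre (13 mm above the bay floor when it lies flat in a bay). Three to five packs are present; the others are absent (None).
- pack3: Orange and black battery pack, 70 mm (x) x 30 mm (y) x 26 mm (z), 120 g, lying flat on the table. Origin at its centre (13 mm above the bay floor when it lies flat in a bay). Three to five packs are present; the others are absent (None).
- pack4: Orange and black battery pack, 70 mm (x) x 30 mm (y) x 26 mm (z), 120 g, lying flat on the table. Origin at its centre (13 mm above the bay floor when it lies flat in a bay). Three to five packs are present; the others are absent (None).
There are look-alikes about, which are no part of the job. Of the things that look like the hook, the largest one is meant. What is shaped like the pack1 but pink is not meant.

How it is judged:
By the outcome, as a careful person would: the job done as asked, in the order asked, and still so for the second after the job is handed in, with the robot touching nothing.
Of pack0, pack1, pack2, pack3, pack4 only 3 to 5 are there at a start; the rules pass over those that are not, and their reading is None.
At some moment in a run one of pack0, pack1, pack2, pack3, pack4 may be knocked a few centimetres aside while the robot is not near it.
It also fails if it takes over 208 s, if anything falls off the work surface, if the arm or the gripper's body presses on something with over 40 N, if the wrist force passes 120 N, or if a joint passes its speed limit or range.

ROBOT

A 6-joint arm with a two-finger parallel gripper is mounted at the origin on the work surface. World frame = base frame: x ahead of the robot, y to its left, z up, the work surface at z = 0. Lengths are in m, angles in rad, forces in N, time in s.
With the tool pointing down it reaches from about 0.425 to 0.95 m from the base axis. Payload 3.5 kg.
Tool frame: the origin (TCP) lies at the very end of the fingers, on their centre line; the grasp point (between the pads) lies 19 mm behind it (tcp_to_grasp is the distance from the TCP to the grasp point, in m); z points along the fingers, y is the direction in which the jaws open and shut (so a half turn about z gives the same grasp; the last joint's range is limited). The gripper opens to 85 mm and grips with 20 to 120 N. Pads are 22 mm wide; open, the fingers measure 114 mm over their backs; the gripper's body (76 mm by 85 mm) begins 54 mm behind the grasp point. The pads swing forward as they close: fully open they stand 13 mm farther back than shut.
Start: joints at [-1.355, 0.286, 1.577, -0, 1.279, -0.15], TCP at [0.241, -0.63, 0.206] pointing down, gripper open.
Joint ranges: [-2.77, 2.77], [-0.9, 2.22], [0.21, 2.48], [-1.53, 4.67], [0.24, 2.81], [-2.84, 2.84]. Speed limits (rad/s): [2.79, 2.79, 3.14, 3.14, 3.14, 3.14].

INTERFACE

Orientations are given as a unit quaternion [x, y, z, w].
In Python, from plant import * gives the robot as it stands. The module is installed in compiled form; this text tells all that it offers.
- The arm moves only by the tool arm_command, never from a script. Its argument "steps" is a list of rows, each a list of 3 entries, a list of its own where there are three numbers: the turn, a rotation vector about the tool's x, y, z in rad, then the shift along the tool's x, y, z in m, then the gripper command: -1 is shut, 1 is fully open, values between are in proportion. A call has 1 to 12 rows; each row is the pose to reach, as a shift and turn from the pose measured when the call began, along the tool's axes at that moment; what a row does not reach only later rows make up. A row lasts 1/8 s, in which the tool goes at most 62.5 mm and 10.7 degrees, less where a joint would pass 70% of its speed; a pose out of reach is approached as far as the arm can. A call with a gripper value outside its range is refused whole. The fingers move at their own pace and stop on an object; "force" is the grip in N (left out, the last holds). Time passes only in rows, so rows that repeat a pose let the fingers close. It gives the time, the measured TCP pose, the force and the opening at its end, in the units of the state.
- get_state(): the state, without advancing time (a new reading comes with each control period).
- read_camera(name): name is "side" or "top"; returns a dict with "frame" (420x560x3 uint8, red, green, blue), "vfov" (degrees; the focal length in pixels is half the picture's height over the tangent of half this angle, whatever the lens; pixels are square), "cx", "cy" (the principal point, pixels), "dist" ([k1, k2, p1, p2, k3] as OpenCV has them; the pictures are not rectified), "position" and "rotation" of the camera in the world. Camera axes: x right, y up, looking along -z (the intrinsics and any distortion apply to the point x, -y, -z); pixel columns grow to the right and rows downward; lengths in m; the calibration is good to about 2 mm. A picture is of the moment at which its call begins. There is no depth.
- sign_off(): hands the job in, once; it reports no verdict.
The state is a dict: "time": time; "qpos": joint angles; "dq": joint speeds; "joint_efforts": joint torques, N m; "eef_pos": TCP position; "tcp_rot": TCP orientation; "contact_force": force on the tool from outside, world axes, zero at the start; "wrist_torque": the same for the moment, N m; "opening": opening from 0.0 (shut) to 1.0 (fully open).
Only numpy, scipy, OpenCV 4.12 (cv2) and the standard library are available. Lean on these libraries where they do the work, as an engineer would, in place of code of your own. Each camera call takes 0.05 s, during which the arm holds its last target.

## Working session

There is one attempt and no reset: what is moved stays moved. The work goes in short steps, Python scripts to look and compute and a tool call to move; the robot and the scene stay as the last step left them, time stands still between calls to the robot, and variables do not carry over. Pictures are saved under pics/ and viewed, and the job is handed in when it is done.

Besides the shell and the picture viewer there is one more tool, called after "Request:" by a JSON object that holds its "api" and its "payload", one argument or row to a line. arm_command: Moves the arm, as the interface text tells. Its arguments: {"type":"object","properties":{"steps":{"type":"array"},"force":{"type":"number"}},"required":["steps"]}

```bash
mkdir -p pics; ls
cat > h.py <<'E'
from plant import *
import numpy as np, cv2
from scipy.spatial.transform import Rotation as R
def cam(name):
    c=read_camera(name); return c
def K(c):
    h,w=c["frame"].shape[:2]; f=h/2/np.tan(np.radians(c["vfov"])/2)
    return np.array([[f,0,c["cx"]],[0,f,c["cy"]],[0,0,1.]])
def rot(c):
    r=np.array(c["rotation"],float)
    return r if r.shape==(3,3) else R.from_quat(r).as_matrix()
def ray(c,uv):
    uv=np.array(uv,float).reshape(-1,1,2)
    p=cv2.undistortPoints(uv,K(c),np.array(c["dist"],float)).reshape(-1,2)
    d=np.c_[p[:,0],-p[:,1],-np.ones(len(p))]@rot(c).T
    return np.array(c["position"]),d
def onz(c,uv,z):
    o,d=ray(c,uv); t=(z-o[2])/d[:,2]; return o+d*t[:,None]
def proj(c,P):
    P=np.array(P,float).reshape(-1,3); q=(P-np.array(c["position"]))@rot(c)
    q=q*[1,-1,-1]
    return cv2.projectPoints(q,np.zeros(3),np.zeros(3),K(c),np.array(c["dist"],float))[0].reshape(-1,2)
def tri(c1,uv1,c2,uv2):
    o1,d1=ray(c1,uv1);o2,d2=ray(c2,uv2);d1=d1[0]/np.linalg.norm(d1);d2=d2[0]/np.linalg.norm(d2)
    A=np.c_[d1,-d2];s=np.linalg.lstsq(A,o2-o1,rcond=None)[0]
    a=o1+s[0]*d1;b=o2+s[1]*d2;return (a+b)/2,np.linalg.norm(a-b)
def save(img,n): cv2.imwrite("pics/"+n+".png",img[:,:,::-1])
def crop(c,n,x0,y0,x1,y1,s): save(cv2.resize(c["frame"][y0:y1,x0:x1],None,fx=s,fy=s,interpolation=cv2.INTER_CUBIC),n)
E
python3 - <<'E'
from h import *
s=get_state();print(s)
for n in("top","side"):
    c=cam(n);print({k:v for k,v in c.items() if k!="frame"});save(cv2.resize(c["frame"],(800,600)),n+"0")
    np.save(n+"0.npy",c,allow_pickle=True)
E
```

```text
pics
{'time': 0.0, 'qpos': array([-1.35499193e+00,  2.87164287e-01,  1.57818157e+00,  1.54758005e-05,
        1.27861105e+00, -1.50010030e-01]), 'dq': array([ 0.00079744,  0.00072484,  0.00118069,  0.00062055, -0.00216507,
       -0.00019889]), 'joint_efforts': array([-5.37170240e-05, -4.05981553e+01, -2.92626393e+01, -1.19237484e-04,
        5.61918292e-03, -7.15178700e-06]), 'eef_pos': array([ 0.24132322, -0.62961512,  0.2042457 ]), 'tcp_rot': array([ 9.83318778e-01,  1.81886731e-01, -3.14782941e-05, -1.18172957e-03]), 'contact_force': array([-0.4375547 , -0.26078875, -0.41343227]), 'wrist_torque': array([-0.01018314,  0.04712923, -0.03353906]), 'opening': 1.0044799278196628}
{'vfov': 55.19165250507406, 'cx': 277.92217165532645, 'cy': 211.41920269761542, 'dist': array([-0.07608369,  0.        ,  0.        ,  0.        ,  0.        ]), 'position': array([0.34205963, 0.02299964, 1.15131707]), 'rotation': array([-0.07608347,  0.0755714 ,  0.715997  , -0.68981778])}
{'vfov': 52.20574850929171, 'cx': 285.38709011131226, 'cy': 211.93727860018458, 'dist': array([-0.02660039,  0.        ,  0.        ,  0.        ,  0.        ]), 'position': array([0.54013052, 0.84659945, 0.96930691]), 'rotation': array([-0.01036334,  0.38667397,  0.92212811, -0.00745583])}
```

View pics/top0.png

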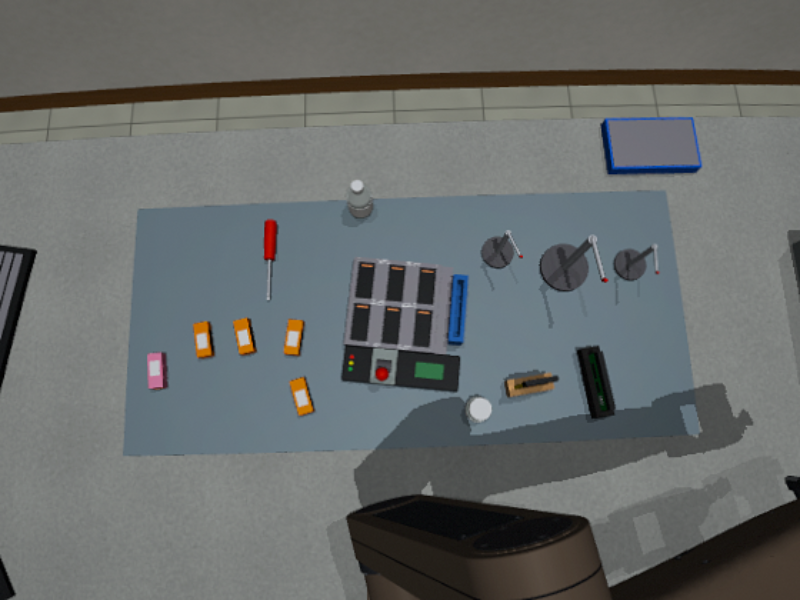

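View pics/side0.png

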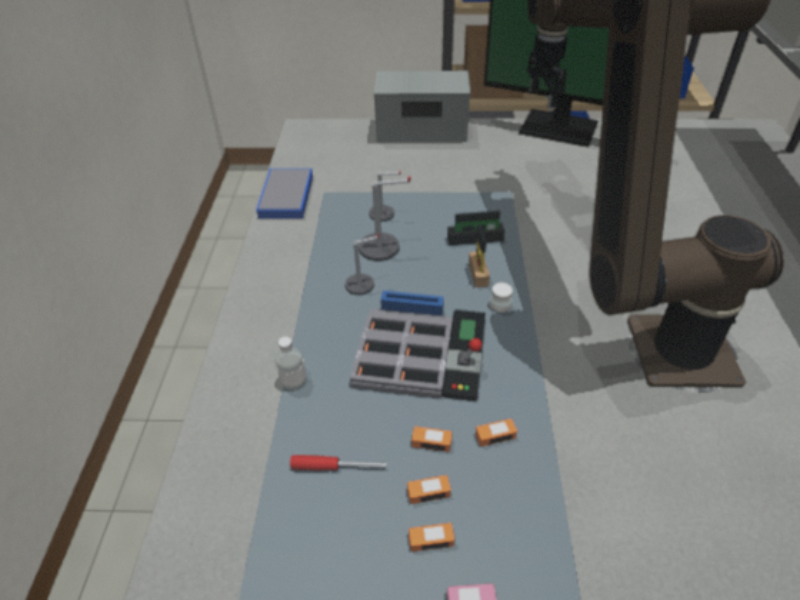

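Four orange packs at top-view (800-px picture) (203,340), (244,337), (293,338), (301,397); the pink one at (156,371) is the decoy. Hook stands at (497,252), (565,267), (630,264): the middle one has the largest foot and is the tallest. Now enlarged crops.

Run:
```python
from h import *
t=np.load("top0.npy",allow_pickle=True).item();s=np.load("side0.npy",allow_pickle=True).item()
crop(t,"tcharger",230,170,340,280,5)
crop(t,"tright",320,150,480,300,5)
crop(s,"scharger",235,195,355,285,6)
crop(s,"sright",235,110,375,225,5)
```

```text
(no output)
```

View pics/tcharger.png

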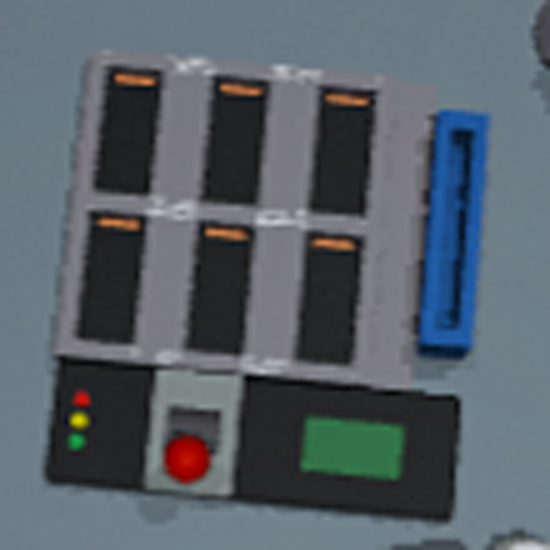

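View pics/tright.png

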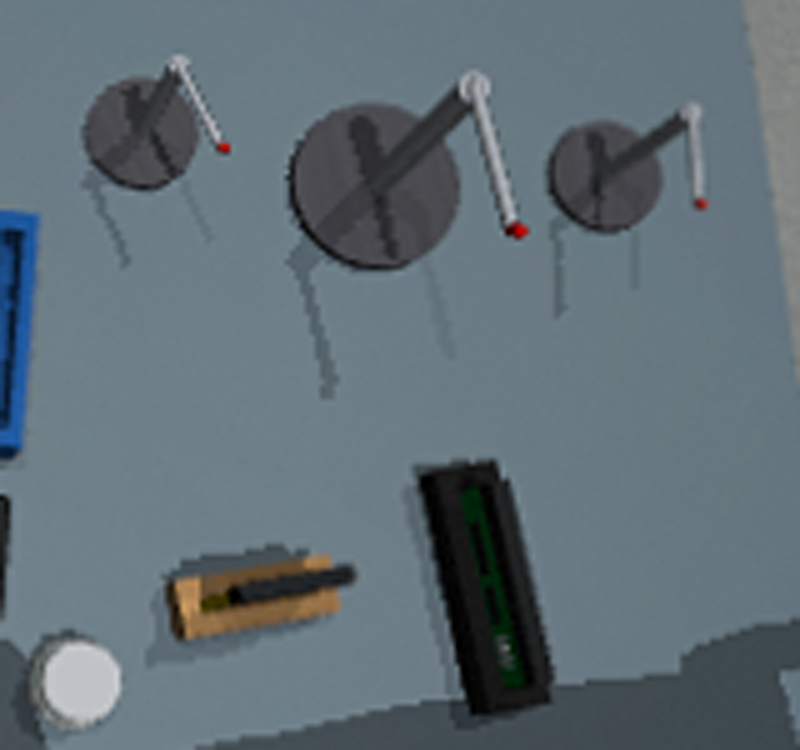

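View pics/scharger.png

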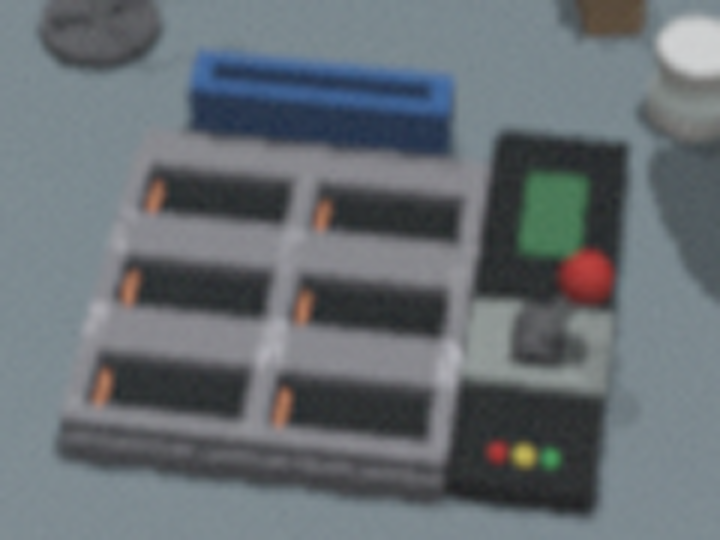

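View pics/sright.png

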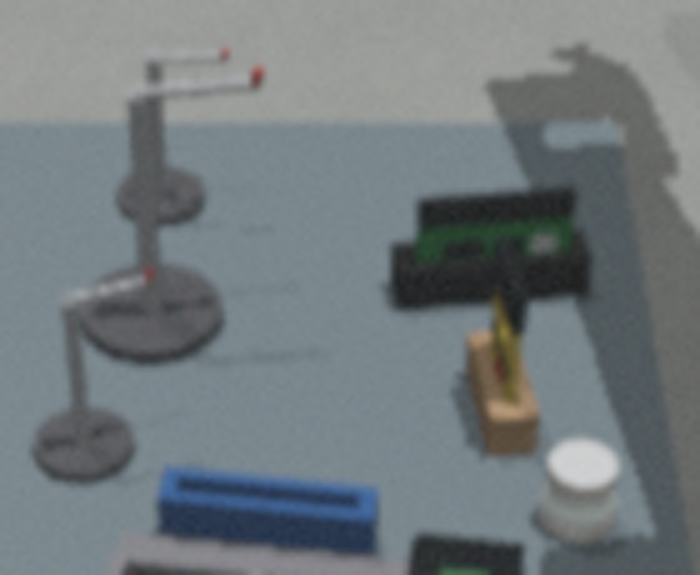

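Crops confirm: the middle stand (foot about 105 px of zoomed crop radius 85, clearly largest) is the hook; the card stands in the black rest, the sign in the wooden rest. Now the measurements.

```bash
cat > m.py <<'E'
from h import *
def hsv(c): return cv2.cvtColor(c["frame"],cv2.COLOR_RGB2HSV)
def comps(m,amin=5):
    n,l,st,ce=cv2.connectedComponentsWithStats(m.astype(np.uint8),connectivity=8)
    return [(ce[i],st[i],l==i) for i in range(1,n) if st[i,4]>=amin]
def rect(m):
    k=cv2.findContours(m.astype(np.uint8),cv2.RETR_EXTERNAL,cv2.CHAIN_APPROX_NONE)[0]
    return cv2.minAreaRect(np.concatenate(k))
def packs(c):
    H=hsv(c); m=(H[...,0]>=5)&(H[...,0]<=22)&(H[...,1]>150)&(H[...,2]>150)
    out=[]
    for ce,st,mm in comps(m,60):
        k=cv2.findContours(mm.astype(np.uint8),cv2.RETR_EXTERNAL,cv2.CHAIN_APPROX_NONE)[0]
        hull=cv2.convexHull(np.concatenate(k)).reshape(-1,2)
        P=onz(c,hull,.026)[:,:2]
        r=cv2.minAreaRect((P*1000).astype(np.float32)); out.append((ce,st[4],r))
    return out
E
python3 - <<'E'
from m import *
t=np.load("top0.npy",allow_pickle=True).item();s=np.load("side0.npy",allow_pickle=True).item()
for c in(t,s):
    print("cam")
    for ce,a,r in packs(c): print(ce.round(1),a,np.round(r[0],1),np.round(r[1],1),round(r[2],1))
    H=hsv(c)
    m=(H[...,0]>100)&(H[...,0]<125)&(H[...,1]>150)
    for ce,st,mm in comps(m,40): print("blue",ce.round(1),st)
    m=((H[...,0]<5)|(H[...,0]>174))&(H[...,1]>150)&(H[...,2]>100)
    for ce,st,mm in comps(m,3): print("red",ce.round(1),st)
E
```

```text
cam
[169.9 234.3] 160 [531.3 329.6] [69.4 28.7] 12.4
[141.2 236.6] 161 [527.3 412.7] [68.9 29.4] 8.9
[205.4 235. ] 154 [525.5 228.7] [28.6 68.9] 81.4
[210.5 276.5] 166 [408.  213.5] [68.9 28.6] 15.6
blue [450.5 107.1] [421  82  70  40 594]
blue [320.1 216.2] [314 192  14  49 513]
red [188.4 166.8] [185 154   8  27 205]
red [423.5 195.5] [423 195   2   2   4]
red [245.9 249.1] [245 248   3   3   8]
red [267.  261.6] [263 258   9   9  61]
cam
[338.4 303.1] 64 [429.8 221.1] [20.7 26.5] 19.5
blue [479.9  52.8] [477  40   8  28 105]
red [332.5 240.5] [329 237   8   8  50]
red [317.5 270. ] [317 269   2   3   6]
red [219.9 323.2] [204 319  32   9 224]
```

Run:
```python
from m import *
t=np.load("top0.npy",allow_pickle=True).item();s=np.load("side0.npy",allow_pickle=True).item()
H=hsv(t)
print(H[188:244:3,312:332].tolist()[4][0:20]); 
print("V row215",H[215,312:332,2], "row240",H[240,312:332,2],"col325",H[188:246,325,2])
Hs=hsv(s)
print("side hues col 290",Hs[198:222,290].tolist())
print("pack", Hs[306,300].tolist())
for c,n in((t,"t"),(s,"s")):
    H=hsv(c); m=(H[...,0]>100)&(H[...,0]<128)&(H[...,1]>(150 if n=="t" else 110))
    x0,y0,x1,y1=(305,185,335,248) if n=="t" else (255,195,320,225)
    z=np.zeros_like(m);z[y0:y1,x0:x1]=m[y0:y1,x0:x1]
    k=cv2.findContours(z.astype(np.uint8),cv2.RETR_EXTERNAL,cv2.CHAIN_APPROX_NONE)[0]
    hull=cv2.convexHull(np.concatenate(k)).reshape(-1,2)
    r=cv2.minAreaRect((onz(c,hull,.052)[:,:2]*1000).astype(np.float32)); print(n,z.sum(),r)
    z2=z&(H[...,2]>(140 if n=="t" else 110));print(z2.sum(), np.percentile(H[...,2][z],[5,25,50,75,95]))
```

```text
[[127, 17, 132], [124, 17, 119], [131, 18, 111], [135, 12, 82], [112, 110, 58], [106, 213, 132], [106, 203, 158], [107, 206, 145], [107, 204, 124], [107, 209, 121], [107, 209, 88], [108, 202, 43], [107, 202, 105], [107, 207, 148], [106, 216, 157], [108, 94, 135], [99, 41, 130], [100, 49, 135], [102, 49, 134], [102, 47, 135]]
V row215 [120 112  79  85 145 164 155 140 138  98  42 136 165 163 138 132 136 137
 136 136] row240 [104  76  56  58  58  55  56  53  53  51  51  79 114 133 138 136 135 136
 135 135] col325 [134 134 134 134 142 157 156 155 140 140 151 150 148 148 159 160 159 163
 160 161 160 164 162 162 162 162 163 163 156 156 156 158 150 151 150 143
 144 143 138 138 138 134 134 135 143 138 139 138 125 135 135 137 133 135
 134 134 137 137]
side hues col 290 [[99, 34, 143], [99, 34, 143], [100, 33, 141], [98, 32, 143], [101, 34, 142], [99, 31, 141], [104, 42, 144], [108, 82, 152], [108, 126, 146], [108, 143, 121], [108, 129, 87], [108, 141, 96], [108, 143, 136], [108, 146, 143], [108, 137, 119], [108, 120, 85], [107, 115, 80], [109, 121, 78], [109, 112, 80], [108, 123, 79], [109, 105, 78], [110, 42, 92], [116, 17, 118], [120, 10, 131]]
pack [30, 1, 206]
t 513 ((564.752197265625, -98.02427673339844), (29.7652530670166, 138.79965209960938), 82.2959213256836)
253 [ 50. 107. 140. 158. 165.]
s 505 ((566.0313110351562, -88.75375366210938), (53.61366271972656, 132.0858154296875), 82.21089172363281)
204 [ 76.  79.  95. 132. 150.]
```

Run:
```python
from m import *
t=np.load("top0.npy",allow_pickle=True).item();s=np.load("side0.npy",allow_pickle=True).item()
crop(t,"tdock",300,186,340,248,9)
crop(s,"sdock",260,198,316,228,14)
crop(t,"tbays",238,176,318,250,9)
```

```text
(no output)
```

View pics/tdock.png

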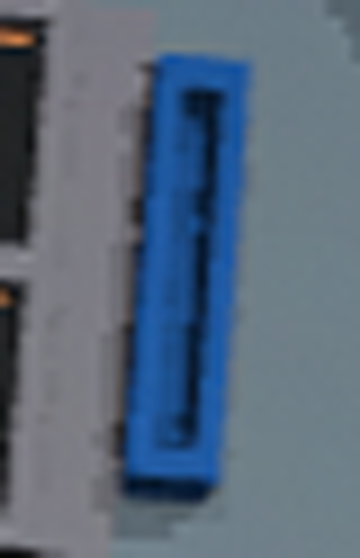

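View pics/sdock.png

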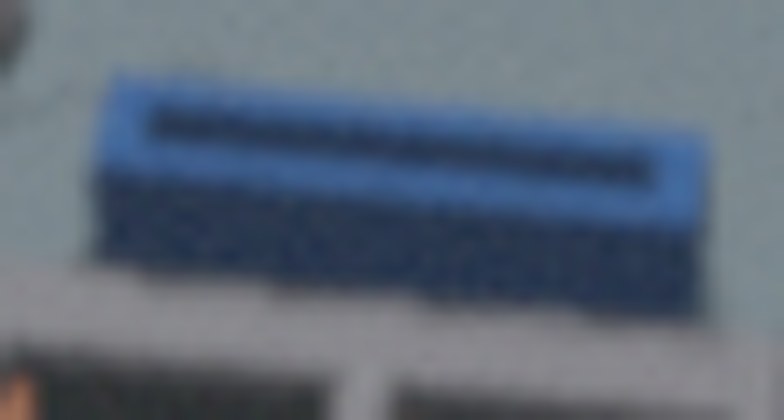

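View pics/tbays.png

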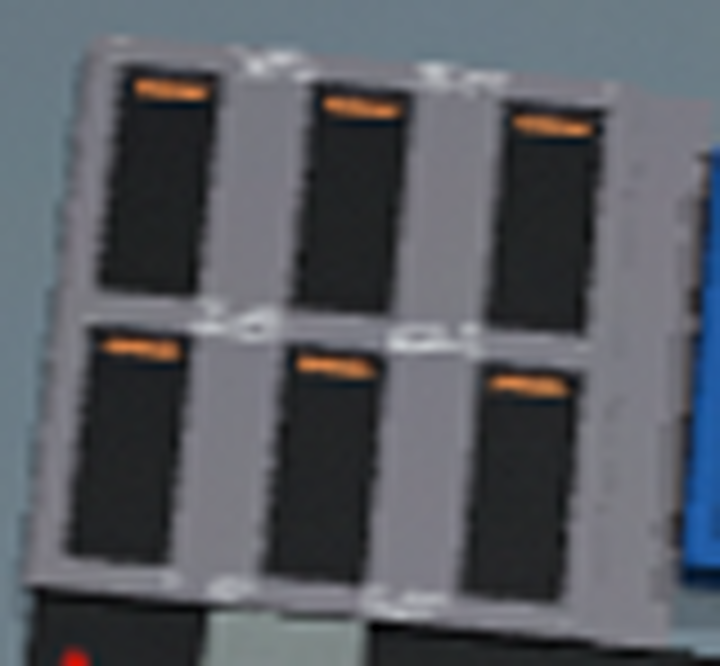

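```bash
cat > fit.py <<'E'
from m import *
from scipy.optimize import least_squares
t=np.load("top0.npy",allow_pickle=True).item();s=np.load("side0.npy",allow_pickle=True).item()
def px(p,sc,x0,y0): return (np.array(p,float)+.5)/sc-.5+[x0,y0]
dl=lambda hx,hy:[(hx,hy),(hx,-hy),(-hx,-hy),(-hx,hy)] # TL TR BR BL in top image
D=[];
td=px([(155,57),(251,63),(219,484),(126,478)],9,300,186)
ts=px([(182,88),(224,90),(196,446),(157,443)],9,300,186)
sd=px([(97,170),(115,75),(708,133),(692,228)],14,260,198)   # order +x+y,+x-y,-x-y,-x+y
ss=px([(148,138),(152,105),(655,158),(650,188)],14,260,198)
off=np.array([0,-.105])
obs=[]
for cam_,uv,h in((t,td,(.067,.0145)),(t,ts,(.057,.0065)),(s,sd,(.067,.0145)),(s,ss,(.057,.0065))):
    obs.append((cam_,uv,[np.r_[np.array(q)+off,.052] for q in dl(*h)],"dock"))
B=[[(124,66),(218,74),(196,297),(98,289)],[(313,84),(412,95),(389,316),(291,306)],[(505,103),(603,111),(584,333),(486,325)],
[(92,326),(188,337),(168,565),(67,553)],[(287,346),(383,356),(364,583),(264,574)],[(480,366),(578,376),(561,603),(460,593)]]
C=[(.043,.062),(.043,0),(.043,-.062),(-.043,.062),(-.043,0),(-.043,-.062)]
for b,c in zip(B,C): obs.append((t,px(b,9,238,176),[np.r_[np.array(q)+c,.03] for q in dl(.03775,.017)],"bay"))
def W(p,P):
    c,s_=np.cos(p[2]),np.sin(p[2]);P=np.array(P);return np.c_[p[0]+c*P[:,0]-s_*P[:,1],p[1]+s_*P[:,0]+c*P[:,1],P[:,2]]
def run(sel):
    f=lambda p:np.concatenate([(proj(c,W(p,P))-uv).ravel() for c,uv,P,n in sel])
    r=least_squares(f,[.55,0,-.1]);return r.x,np.sqrt(np.mean(r.fun**2)),r
if __name__=="__main__":
    for n,sel in(("all",obs),("topdock",obs[:2]),("sidedock",obs[2:4]),("dock",obs[:4]),("bays",obs[4:])):
        x,e,r=run(sel);print(n,x.round(4),"rms px",e.round(2)); dx=W(x,[[0,-.105,.012]]);print("   dock",dx.round(4))
E
python3 fit.py
```

```text
all [ 0.5828  0.0195 -0.1406] rms px 2.73
   dock [[ 0.5681 -0.0845  0.012 ]]
topdock [ 0.5804  0.0047 -0.13  ] rms px 0.2
   dock [[ 0.5668 -0.0994  0.012 ]]
sidedock [ 0.5787  0.0007 -0.1349] rms px 0.33
   dock [[ 0.5645 -0.1034  0.012 ]]
dock [ 0.5796  0.0036 -0.132 ] rms px 0.54
   dock [[ 0.5658 -0.1005  0.012 ]]
bays [ 0.5846  0.0274 -0.1344] rms px 0.45
   dock [[ 0.5705 -0.0767  0.012 ]]
```

Run:
```python
from m import *
t=np.load("top0.npy",allow_pickle=True).item();s=np.load("side0.npy",allow_pickle=True).item()
def cr(c,n,x0,y0,x1,y1,sc):
    im=cv2.resize(c["frame"][y0:y1,x0:x1],None,fx=sc,fy=sc,interpolation=cv2.INTER_CUBIC)
    im=np.clip(255*(im/255.)**.5,0,255).astype(np.uint8); save(im,n)
cr(t,"tcard",398,236,438,298,9)
cr(s,"scard",308,142,358,178,14)
cr(t,"tsign",348,252,398,282,14)
cr(s,"ssign",320,152,352,204,11)
```

```text
(no output)
```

View pics/tcard.png

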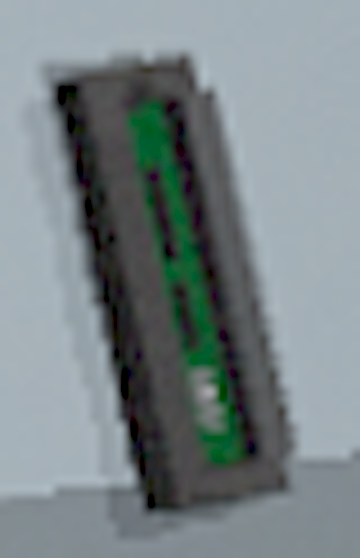

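View pics/scard.png

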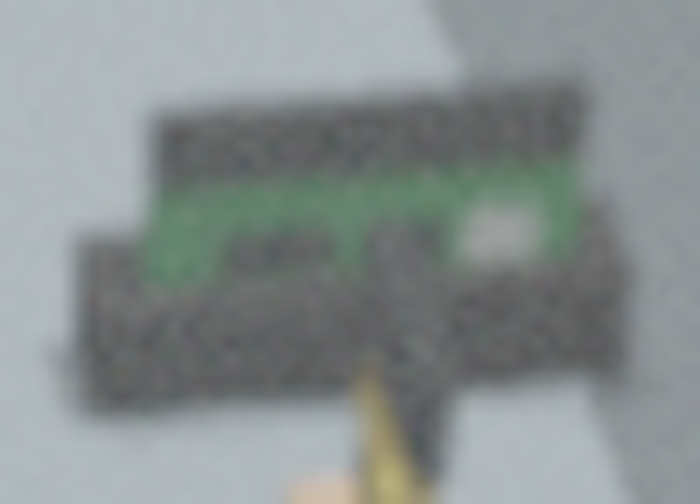

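View pics/tsign.png

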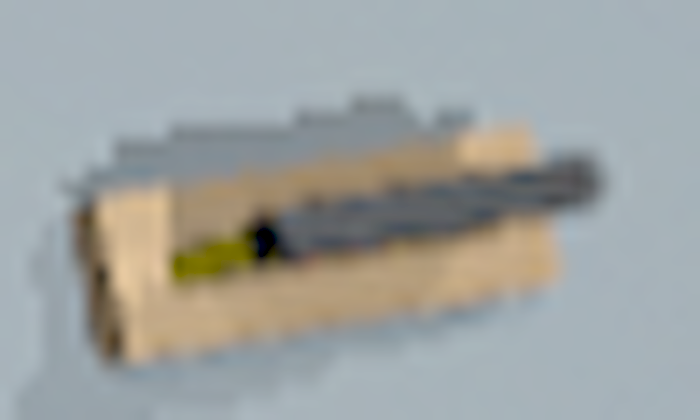

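View pics/ssign.png

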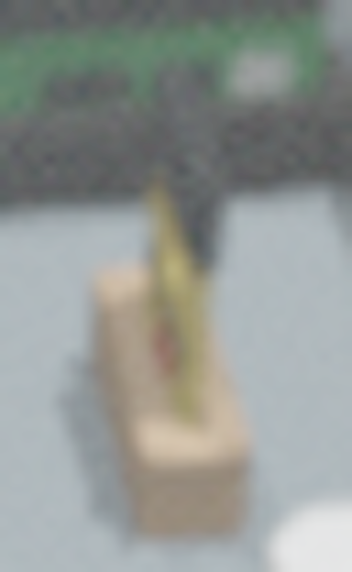

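Run:
```python
from fit import *
c=onz(t,px([(183,97),(213,93),(288,470),(257,467)],9,398,236),.082);print("card top",c.round(4),c.mean(0).round(4))
a=c[:2].mean(0)-c[2:].mean(0);print("yaw",np.arctan2(a[1],a[0]),np.linalg.norm(a))
r=onz(t,px([(75,85),(160,500)],9,398,236),.035);a=r[0]-r[1];print("rest left edge",r.round(4),np.arctan2(a[1],a[0]),np.linalg.norm(a))
# side: far top edge
for p in [[(158,118),(580,82)]]:
    q=onz(s,px(p,14,308,142),.082);a=q[0]-q[1];print("side far top edge",q.round(4),q.mean(0).round(4),np.arctan2(a[1],a[0]),np.linalg.norm(a))
r=onz(s,px([(82,240),(628,215)],14,308,142),.035);print(r)
# sign bar top z=.123 centre line ; top view ends (270,225..),(595,180)
q=onz(t,px([(275,240),(595,182)],14,348,252),.123);a=q[0]-q[1];print("signbar",q.round(4),q.mean(0).round(4),np.arctan2(a[1],a[0]),np.linalg.norm(a))
# sign rest corners z=.035
q=onz(t,px([(95,195),(535,125),(560,275),(130,358)],14,348,252),.035);print("signrest",q.round(4),q.mean(0).round(4)); a=q[0]+q[3]-q[1]-q[2];print(np.arctan2(a[1],a[0]))
q=onz(s,px([(95,275),(150,255),(250,440),(140,460)],11,320,152),.035);print("signrest side",q.round(4))
# hook
q=onz(t,px([(474,87),(515,230)],5,320,150),.190);a=q[0]-q[1];print("hook top",q.round(4),np.arctan2(a[1],a[0]),np.linalg.norm(a))
q=onz(s,px([(137,97),(257,77)],5,235,110),.190);a=q[0]-q[1];print("hook side",q.round(4),np.arctan2(a[1],a[0]),np.linalg.norm(a))
q=onz(t,px([(375,186)],5,320,150),.005);print("foot",q)
```

```text
card top [[ 0.4649 -0.354   0.082 ]
 [ 0.4657 -0.3633  0.082 ]
 [ 0.3536 -0.374   0.082 ]
 [ 0.3549 -0.3648  0.082 ]] [ 0.4098 -0.364   0.082 ]
yaw 0.0961953773636959 0.11162002883776927
rest left edge [[ 0.4755 -0.3367  0.035 ]
 [ 0.3469 -0.3506  0.035 ]] 0.10732475067828548 0.12932852287327876
side far top edge [[ 0.4626 -0.3631  0.082 ]
 [ 0.3572 -0.3786  0.082 ]] [ 0.4099 -0.3709  0.082 ] 0.146312986186381 0.10651725143056837
[[ 0.47952122 -0.37516101  0.035     ]
 [ 0.34010702 -0.3863542   0.035     ]]
signbar [[ 0.4084 -0.2025  0.123 ]
 [ 0.4165 -0.2623  0.123 ]] [ 0.4125 -0.2324  0.123 ] 1.70432545202109 0.060302989504025135
signrest [[ 0.4245 -0.1867  0.035 ]
 [ 0.4346 -0.2757  0.035 ]
 [ 0.4048 -0.278   0.035 ]
 [ 0.3922 -0.1913  0.035 ]] [ 0.414  -0.2329  0.035 ]
1.6996060476574408
signrest side [[ 0.4319 -0.2764  0.035 ]
 [ 0.4144 -0.2862  0.035 ]
 [ 0.3898 -0.2004  0.035 ]
 [ 0.4228 -0.1913  0.035 ]]
hook top [[ 0.6538 -0.3296  0.19  ]
 [ 0.5786 -0.3419  0.19  ]] 0.16180426980020746 0.07624480827887863
hook side [[ 0.6519 -0.329   0.19  ]
 [ 0.5746 -0.3524  0.19  ]] 0.29408770575493576 0.08075480090991714
foot [[ 0.65405932 -0.33058648  0.005     ]]
```

```bash
cat > mv.py <<'E'
from h import *
import sys
def Rd(th):
    c,s=np.cos(th),np.sin(th);return np.array([[c,s,0],[s,-c,0],[0,0,-1.]])
def to(x,y,z,th,st=None):
    st=st or get_state();Rc=R.from_quat(st["tcp_rot"]).as_matrix();p=np.array(st["eef_pos"])
    d=Rc.T@(np.array([x,y,z])-p);rv=R.from_matrix(Rc.T@Rd(th)).as_rotvec()
    print("turn",rv.round(4).tolist(),"shift",d.round(4).tolist(),"rows>=",max(np.linalg.norm(d)/.0625,np.degrees(np.linalg.norm(rv))/10.7).round(1))
def st():
    s=get_state();Rc=R.from_quat(s["tcp_rot"]).as_matrix()
    print("t",round(float(s["time"]),2),"pos",np.round(s["eef_pos"],4),"th",round(float(np.arctan2(Rc[1,0],Rc[0,0])),4),"tilt",np.round(Rc[:2,2],4),"F",np.round(s["contact_force"],1),"open",round(float(s["opening"]),3),"q",np.round(s["qpos"],2))
if __name__=="__main__":
    st()
    a=list(map(float,sys.argv[1:]))
    for i in range(0,len(a),4): to(*a[i:i+4])
E
python3 mv.py .410 -.366 .16 .108 .410 -.366 .058 .108
```

```text
t 0.1 pos [ 0.2414 -0.6297  0.2044] th 0.3659 tilt [-0.0004  0.0021] F [-0.2 -0.7 -0.2] open 1.0 q [-1.35  0.29  1.58  0.    1.28 -0.15]
turn [-0.0021, -0.0001, 0.2579] shift [0.2518, -0.1858, 0.0449] rows>= 5.1
turn [-0.0021, -0.0001, 0.2579] shift [0.2518, -0.1856, 0.1469] rows>= 5.5
```

Request:
{"api": "arm_command", "payload": {
  "steps": [
    [[0, 0, 0.258], [0.252, -0.186, 0.045], 0.6],
    [[0, 0, 0.258], [0.252, -0.186, 0.045], 0.6],
    [[0, 0, 0.258], [0.252, -0.186, 0.045], 0.6],
    [[0, 0, 0.258], [0.252, -0.186, 0.045], 0.6],
    [[0, 0, 0.258], [0.252, -0.186, 0.045], 0.6],
    [[0, 0, 0.258], [0.252, -0.186, 0.045], 0.6],
    [[0, 0, 0.258], [0.252, -0.186, 0.045], 0.6],
    [[0, 0, 0.258], [0.252, -0.186, 0.045], 0.6]
  ],
  "force": 40
}}

```text
time: 1.1
eef_pos: [0.4096, -0.3671, 0.1601]
tcp_rot: [0.999, 0.053, -0.0, -0.001]
contact_force: [-0.1, -0.2, 0.9]
opening: 0.802
```

```bash
python3 mv.py .410 -.366 .058 .108
python3 - <<'E'
from m import *
for n in("top","side"):
    c=cam(n);np.save(n+"1.npy",c,allow_pickle=True);save(cv2.resize(c["frame"],(800,600)),n+"1")
E
```

```text
t 1.1 pos [ 0.4096 -0.3671  0.1601] th 0.1062 tilt [-0.0003  0.0014] F [-0.1 -0.2  0.9] open 0.802 q [-0.92  0.06  1.93  0.    1.16  0.55]
turn [-0.0014, 0.0002, -0.0018] shift [0.0005, -0.0009, 0.1021] rows>= 1.6
```

View pics/top1.png

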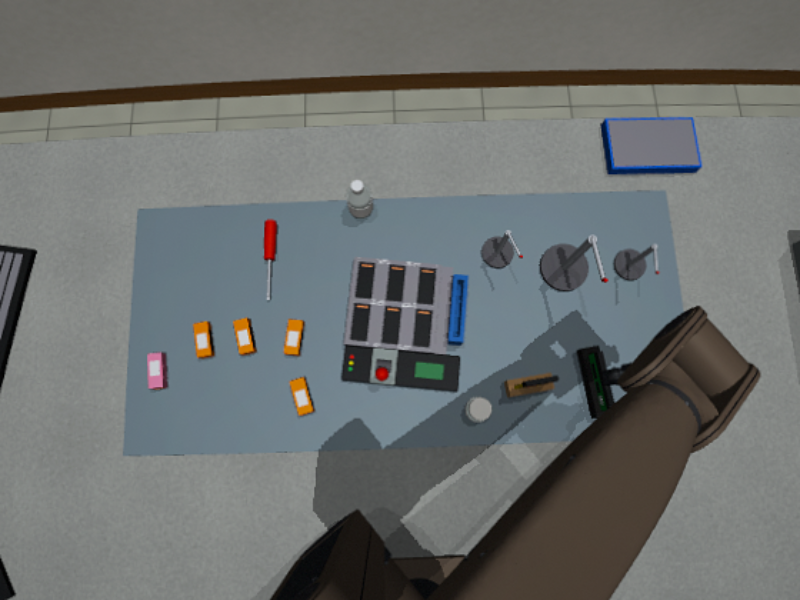

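View pics/side1.png

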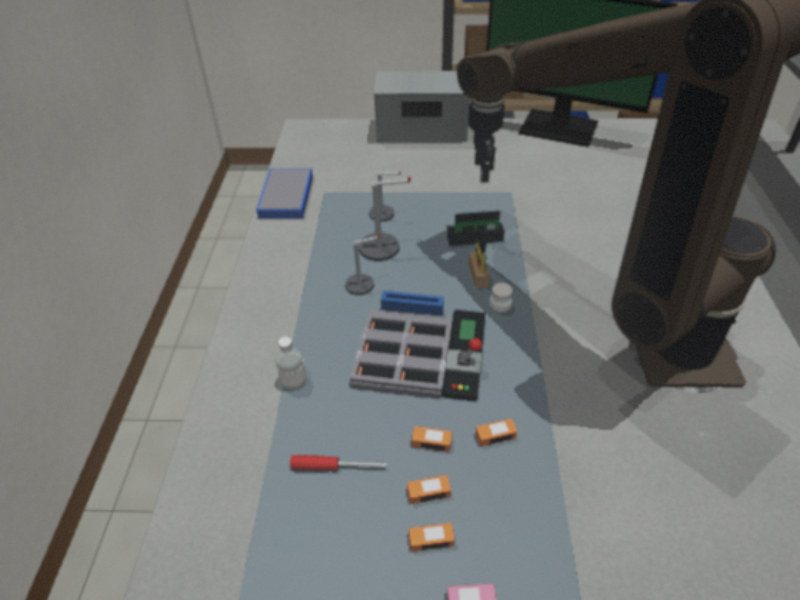

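The gripper (side view, fingertips at ~(486,180)) is above the card at (478,225). Descending.

Request:
{"api": "arm_command", "payload": {
  "steps": [
    [[0, 0, 0], [0, -0.001, 0.05], 0.6],
    [[0, 0, 0], [0, -0.001, 0.08], 0.6],
    [[0, 0, 0], [0, -0.001, 0.102], 0.6],
    [[0, 0, 0], [0, -0.001, 0.102], 0.6],
    [[0, 0, 0], [0, -0.001, 0.102], 0.0],
    [[0, 0, 0], [0, -0.001, 0.102], -1],
    [[0, 0, 0], [0, -0.001, 0.102], -1],
    [[0, 0, 0], [0, -0.001, 0.102], -1],
    [[0, 0, 0], [0, -0.001, 0.102], -1],
    [[0, 0, 0], [0, -0.001, 0.102], -1],
    [[0, 0, 0], [0, -0.001, 0.102], -1]
  ],
  "force": 40
}}

```text
time: 2.58
eef_pos: [0.4094, -0.3659, 0.058]
tcp_rot: [0.999, 0.053, -0.0, -0.001]
contact_force: [0.0, -0.7, 0.3]
opening: 0.001
```

```bash
python3 mv.py
```

```text
t 2.58 pos [ 0.4094 -0.3659  0.058 ] th 0.1058 tilt [-0.0003  0.0017] F [ 0.  -0.7  0.3] open 0.001 q [-0.91  0.18  1.99  0.    0.97  0.55]
```

Run:
```python
from m import *
for n in("top","side"):
    c=cam(n);np.save(n+"2.npy",c,allow_pickle=True)
    if n=="top": crop(c,"t2",380,220,480,310,7)
    else: crop(c,"s2",290,90,390,200,6)
```

```text
(no output)
```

View pics/t2.png

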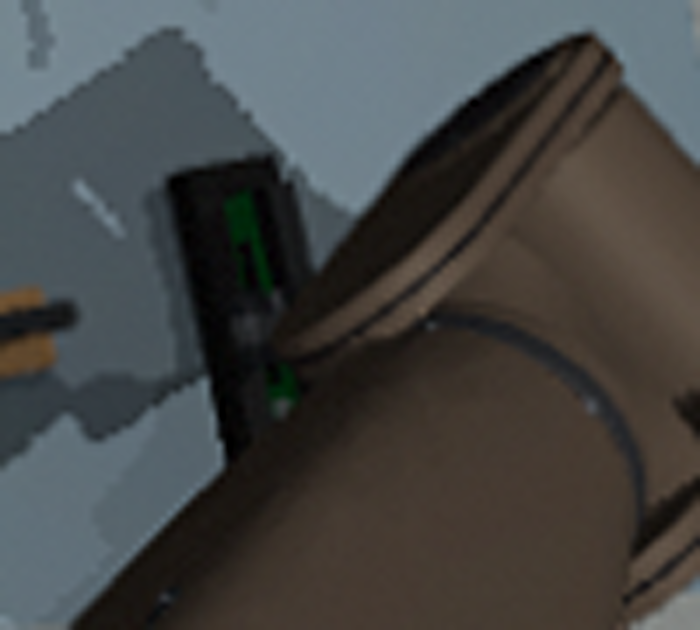

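View pics/s2.png

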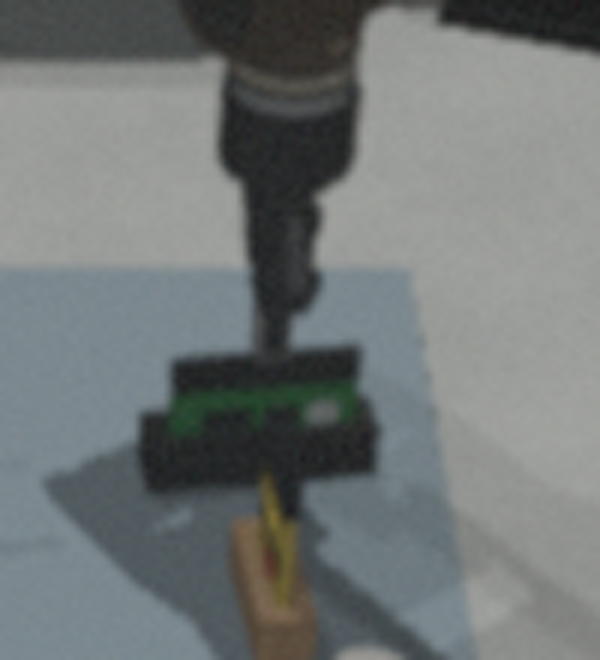

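Run:
```python
from m import *
p=get_state()["eef_pos"]
for n,x0,y0,sc in(("top",380,220,7),("side",290,90,6)):
    c=cam(n); print(n,[(proj(c,[p+[0,0,d]])[0].round(1),((proj(c,[p+[0,0,d]])[0]-[x0,y0]+.5)*sc).round(0)) for d in(0,.03)])
```

```text
top [(array([421.3, 267.5]), array([293., 336.])), (array([425.2, 266.6]), array([320., 330.]))]
side [(array([333.7, 155.1]), array([265., 393.])), (array([334.3, 148.1]), array([269., 352.]))]
```

Run:
```python
from fit import *
for n,z,p in(("greenleft",.035,[(130,105),(210,467)]),("bandtop left",.082,[(190,105),(255,465)]),("top right",.082,[(213,93),(290,478)]),("restleft",.035,[(75,85),(160,500)]),("restleft_bottomsil",.0,[(60,95),(148,505)])):
    q=onz(t,px(p,9,398,236),z);a=q[0]-q[1];print(n,q.round(4),q.mean(0).round(4),np.arctan2(a[1],a[0]).round(3))
t2=np.load("top2.npy",allow_pickle=True).item()
im=cv2.resize(t2["frame"][236:298,398:448],None,fx=9,fy=9,interpolation=cv2.INTER_CUBIC); save(np.clip(255*(im/255.)**.4,0,255).astype(np.uint8),"t2g")
s2=np.load("side2.npy",allow_pickle=True).item()
im=cv2.resize(s2["frame"][120:178,308:368],None,fx=10,fy=10,interpolation=cv2.INTER_CUBIC); save(np.clip(255*(im/255.)**.4,0,255).astype(np.uint8),"s2g")
```

```text
greenleft [[ 0.4685 -0.3535  0.035 ]
 [ 0.3561 -0.3672  0.035 ]] [ 0.4123 -0.3604  0.035 ] 0.121
bandtop left [[ 0.4624 -0.3559  0.082 ]
 [ 0.3555 -0.3643  0.082 ]] [ 0.409  -0.3601  0.082 ] 0.078
top right [[ 0.4657 -0.3633  0.082 ]
 [ 0.3512 -0.3744  0.082 ]] [ 0.4085 -0.3688  0.082 ] 0.096
restleft [[ 0.4755 -0.3367  0.035 ]
 [ 0.3469 -0.3506  0.035 ]] [ 0.4112 -0.3437  0.035 ] 0.107
restleft_bottomsil [[ 0.4767 -0.3428  0.    ]
 [ 0.3457 -0.3583  0.    ]] [ 0.4112 -0.3506  0.    ] 0.118
```

View pics/t2g.png

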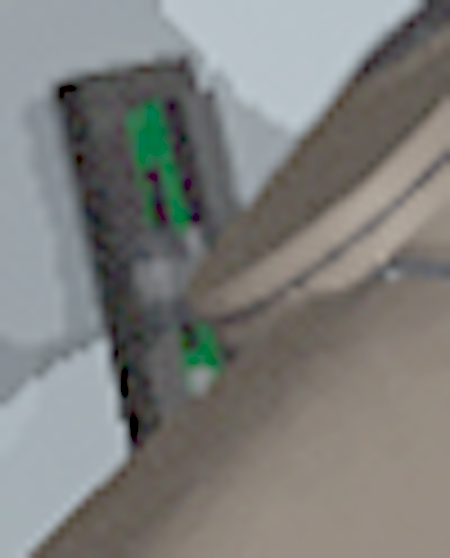

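View pics/s2g.png

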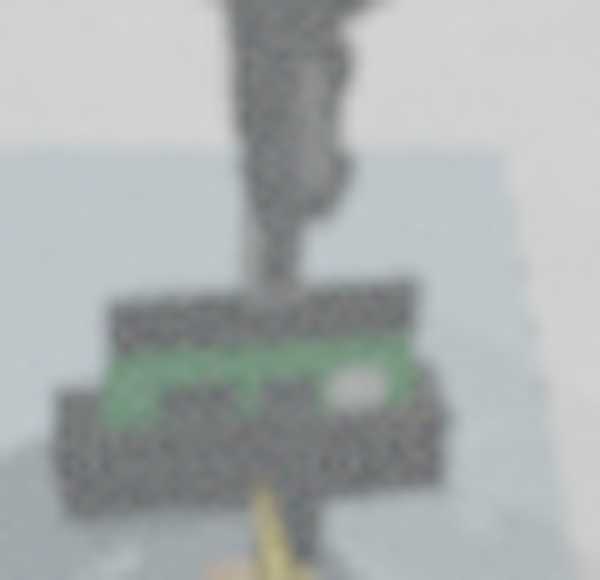

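Ambiguous: opening reads shut, yet the top view shows a finger in front of the card. A small lift will tell.

Request:
{"api": "arm_command", "payload": {
  "steps": [
    [[0, 0, 0], [0, 0, -0.01], -1],
    [[0, 0, 0], [0, 0, -0.03], -1],
    [[0, 0, 0], [0, 0, -0.05], -1],
    [[0, 0, 0], [0, 0, -0.05], -1]
  ]
}}

```text
time: 3.28
eef_pos: [0.4105, -0.3675, 0.1107]
tcp_rot: [0.999, 0.053, 0.001, 0.001]
contact_force: [-0.0, -0.5, -0.3]
opening: 0.003
```

```bash
python3 mv.py
python3 - <<'E'
from m import *
for n in("top","side"):
    c=cam(n);np.save(n+"3.npy",c,allow_pickle=True)
    if n=="top": crop(c,"t3",380,220,480,310,6)
    else: crop(c,"s3",290,90,390,200,5)
E
```

```text
t 3.27 pos [ 0.4105 -0.3675  0.1107] th 0.1058 tilt [ 0.0028 -0.0025] F [-0.  -0.5 -0.3] open 0.003 q [-0.91  0.11  1.96  0.    1.06  0.55]
```

View pics/t3.png

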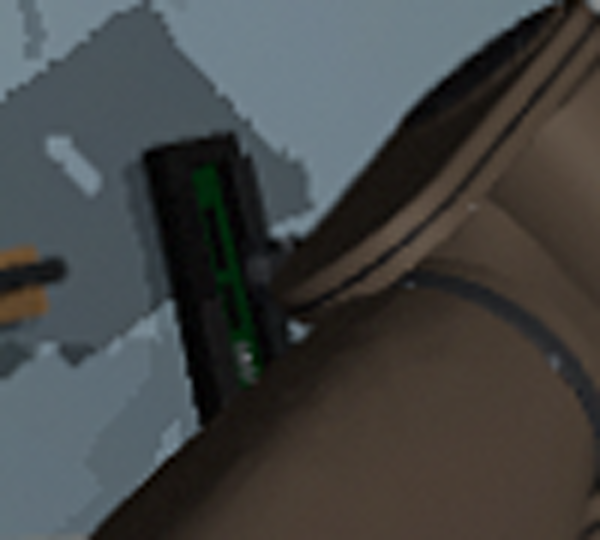

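View pics/s3.png

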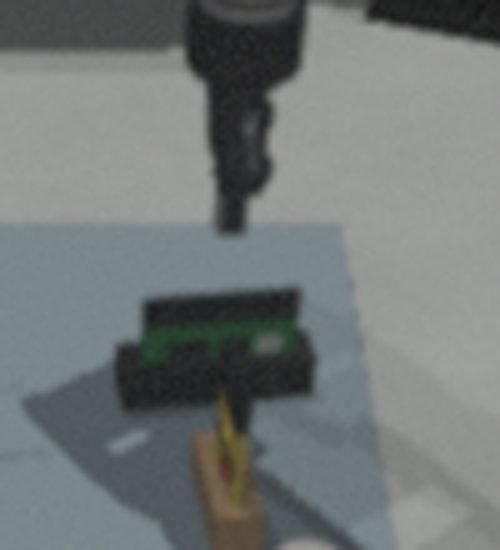

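Run:
```python
from m import *
s=get_state();p=s["eef_pos"]
t=np.load("top3.npy",allow_pickle=True).item();c=np.load("side3.npy",allow_pickle=True).item()
print("side tcp",proj(c,[p]),"obs 336.1 136.2; zoom",(proj(c,[p])-[290,90]+.5)*5)
print("top tcp",proj(t,[p]),"zoom",(proj(t,[p])-[380,220]+.5)*6)
for f,n,b,sc in((t,"t3g",(398,236,448,298),9),(c,"s3g",(308,120,368,178),10)):
    im=cv2.resize(f["frame"][b[1]:b[3],b[0]:b[2]],None,fx=sc,fy=sc,interpolation=cv2.INTER_CUBIC); save(np.clip(255*(im/255.)**.4,0,255).astype(np.uint8),n)
```

```text
side tcp [[334.67498286 143.29434317]] obs 336.1 136.2; zoom [[225.87491428 268.97171584]]
top tcp [[427.92269723 266.00496466]] zoom [[290.53618339 279.02978795]]
```

View pics/t3g.png

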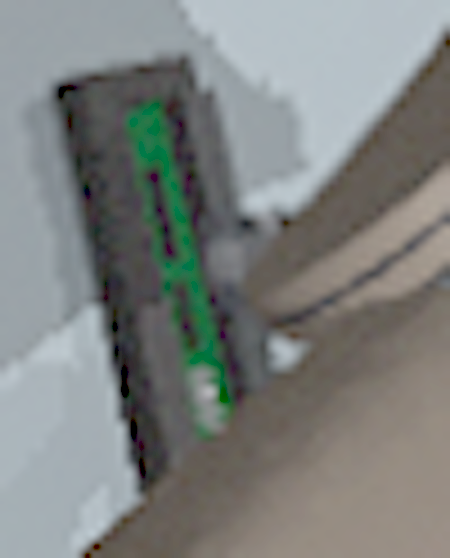

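View pics/s3g.png

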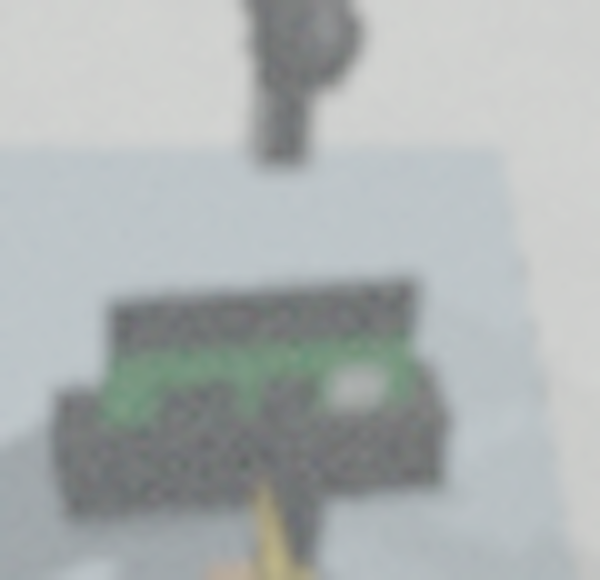

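Run:
```python
from m import *
t=np.load("top3.npy",allow_pickle=True).item();c=np.load("side3.npy",allow_pickle=True).item()
print(tri(t,[[423.0,265]],c,[[336.1,136.2]]))
print(onz(t,[[423,265]],.1107),onz(c,[[336.1,136.2]],.1107),onz(c,[[336.1,136.2]],.14))
print(tri(t,[[421.,262]],c,[[336.1,136.2]]),tri(t,[[423.,268]],c,[[336.1,136.2]]))
# card top far corners via both views
```

```text
(array([ 0.4095146 , -0.33527363,  0.15814229]), np.float64(0.0007165999026539426))
[[ 0.41236929 -0.35229328  0.1107    ]] [[ 0.40223463 -0.40455035  0.1107    ]] [[ 0.40694033 -0.36185481  0.14      ]]
(array([ 0.41352724, -0.3280762 ,  0.16401627]), np.float64(0.0057853671651573796)) (array([ 0.40580218, -0.33585895,  0.15678019]), np.float64(0.008056962189653884))
```

```bash
python3 mv.py .52 -.45 .11 .106 .52 -.45 .05 .106
```

```text
t 3.38 pos [ 0.4094 -0.366   0.1081] th 0.1058 tilt [-0.0001  0.0014] F [-0.2  0.  -0.6] open 0.002 q [-0.91  0.11  1.97  0.    1.06  0.55]
turn [-0.0014, -0.0, -0.0002] shift [0.1012, 0.0952, -0.002] rows>= 2.2
turn [-0.0014, -0.0, -0.0002] shift [0.1012, 0.0953, 0.058] rows>= 2.4
```

Request:
{"api": "arm_command", "payload": {
  "steps": [
    [[0, 0, 0], [0.101, 0.095, -0.01], -1],
    [[0, 0, 0], [0.101, 0.095, -0.01], -1],
    [[0, 0, 0], [0.101, 0.095, 0.0], -1],
    [[0, 0, 0], [0.101, 0.095, 0.03], -1],
    [[0, 0, 0], [0.101, 0.095, 0.058], -1],
    [[0, 0, 0], [0.101, 0.095, 0.058], -1],
    [[0, 0, 0], [0.101, 0.095, 0.058], -1]
  ]
}}

```text
time: 4.25
eef_pos: [0.5199, -0.4499, 0.0502]
tcp_rot: [0.999, 0.053, 0.0, -0.001]
contact_force: [0.2, 0.4, -0.2]
opening: 0.001
```

```bash
python3 mv.py
python3 - <<'E'
from m import *
for n in("top","side"):
    c=cam(n);np.save(n+"4.npy",c,allow_pickle=True)
    p=get_state()["eef_pos"];print(n,proj(c,[p,p+[0,0,.03],p*[1,1,0]]).round(1).tolist())
    if n=="top": crop(c,"t4",380,180,480,280,6)
    else: crop(c,"s4",260,70,360,180,5)
E
```

```text
t 4.25 pos [ 0.5199 -0.4499  0.0502] th 0.1057 tilt [0.     0.0013] F [ 0.2  0.4 -0.2] open 0.001 q [-0.86  0.47  1.64  0.    1.03  0.6 ]
top [[445.7, 226.7], [450.0, 224.8], [438.7, 229.8]]
side [[301.8, 142.4], [301.9, 135.5], [301.6, 153.8]]
```

View pics/s4.png

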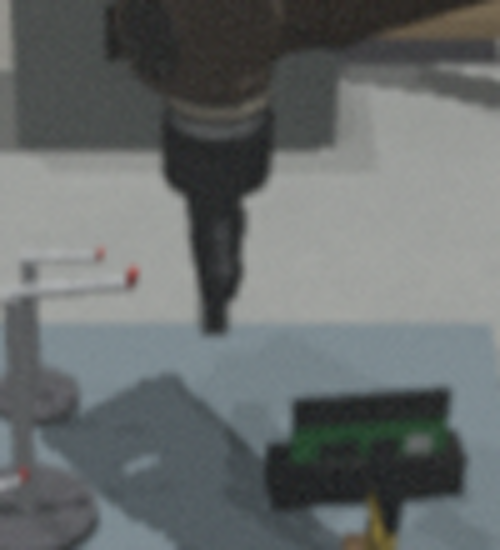

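View pics/t4.png

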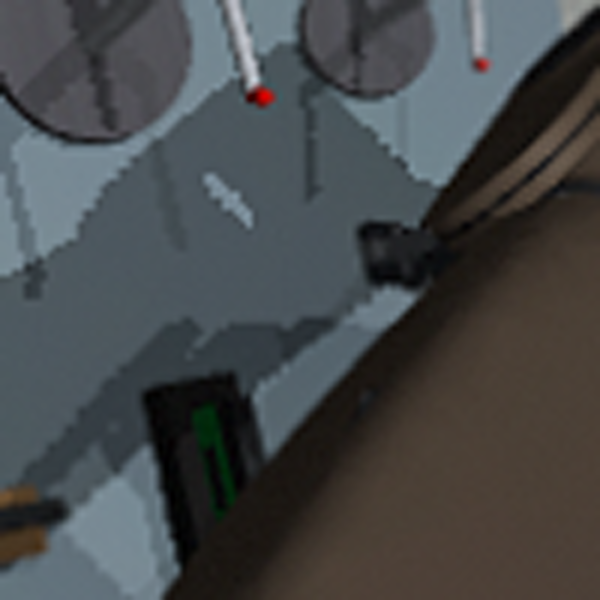

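Run:
```python
from m import *
t=np.load("top4.npy",allow_pickle=True).item();c=np.load("side4.npy",allow_pickle=True).item()
print(tri(t,[[440.3,221.7]],c,[[302.5,136.2]]))
print(tri(t,[[443,222]],c,[[302.5,136.2]]))
im=cv2.resize(t["frame"][205:240,430:470],None,fx=16,fy=16,interpolation=cv2.INTER_CUBIC); save(np.clip(255*(im/255.)**.4,0,255).astype(np.uint8),"t4g")
im=cv2.resize(c["frame"][100:150,280:330],None,fx=12,fy=12,interpolation=cv2.INTER_CUBIC); save(np.clip(255*(im/255.)**.4,0,255).astype(np.uint8),"s4g")
```

```text
(array([ 0.52224829, -0.41291968,  0.1059208 ]), np.float64(0.006800209662930585))
(array([ 0.52221409, -0.42312909,  0.09896724]), np.float64(0.0070881475486625324))
```

View pics/t4g.png

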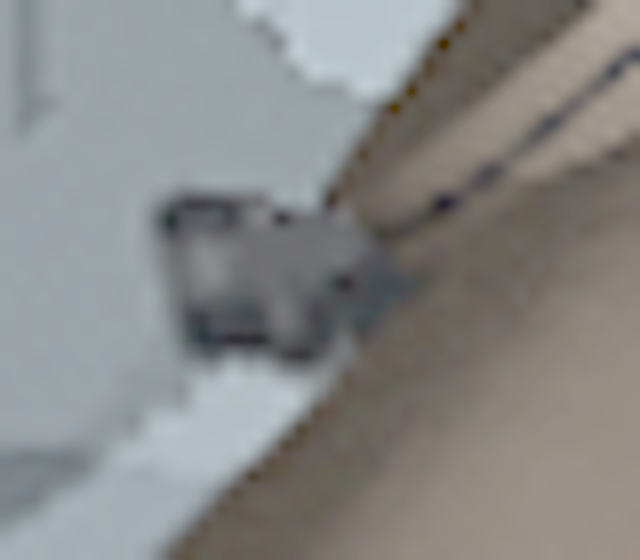

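View pics/s4g.png

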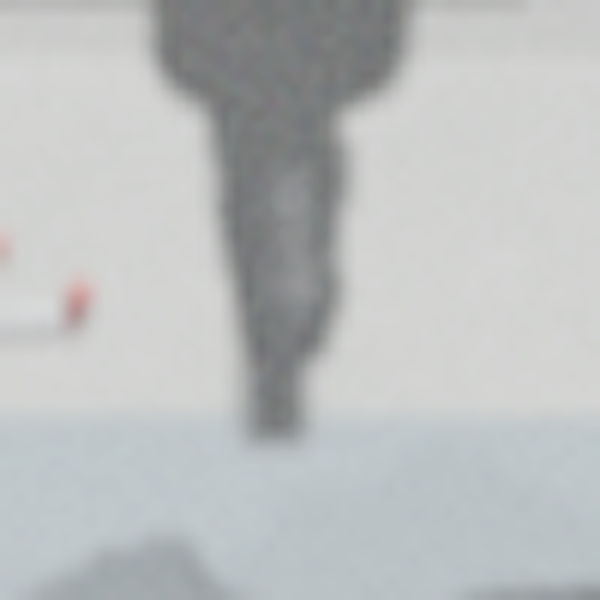

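Request:
{"api": "arm_command", "payload": {
  "steps": [
    [[0, 0, 0], [0, 0, 0.01], -1],
    [[0, 0, 0], [0, 0, 0.02], -1],
    [[0, 0, 0], [0, 0, 0.028], -1],
    [[0, 0, 0], [0, 0, 0.028], -1]
  ]
}}

```text
time: 4.85
eef_pos: [0.5199, -0.4498, 0.0221]
tcp_rot: [0.999, 0.053, -0.0, -0.001]
contact_force: [-0.1, -0.0, -0.2]
opening: -0.005
```

Request:
{"api": "arm_command", "payload": {
  "steps": [
    [[0, 0, 0], [0, 0, 0.005], -1],
    [[0, 0, 0], [0, 0, 0.01], -1],
    [[0, 0, 0], [0, 0, 0.013], -1],
    [[0, 0, 0], [0, 0, 0.013], -1]
  ]
}}

```text
time: 5.35
eef_pos: [0.5197, -0.4496, 0.0087]
tcp_rot: [0.999, 0.053, -0.0, -0.001]
contact_force: [-0.1, 0.5, 0.1]
opening: 0.002
```

```bash
python3 mv.py
python3 - <<'E'
from m import *
for n in("top","side"):
    c=cam(n);np.save(n+"5.npy",c,allow_pickle=True)
    p=get_state()["eef_pos"];print(n,proj(c,[p,p+[0,0,.03],p*[1,1,0]]).round(1).tolist())
    if n=="top": crop(c,"t5",380,180,480,280,6)
    else: crop(c,"s5",260,70,360,180,5)
E
```

```text
t 5.35 pos [ 0.5197 -0.4496  0.0087] th 0.1057 tilt [-0.0005  0.0018] F [-0.1  0.5  0.1] open 0.002 q [-0.86  0.52  1.65  0.    0.97  0.6 ]
top [[439.7, 229.4], [443.7, 227.6], [438.5, 230.0]]
side [[301.8, 151.9], [301.9, 145.3], [301.8, 153.9]]
```

View pics/s5.png

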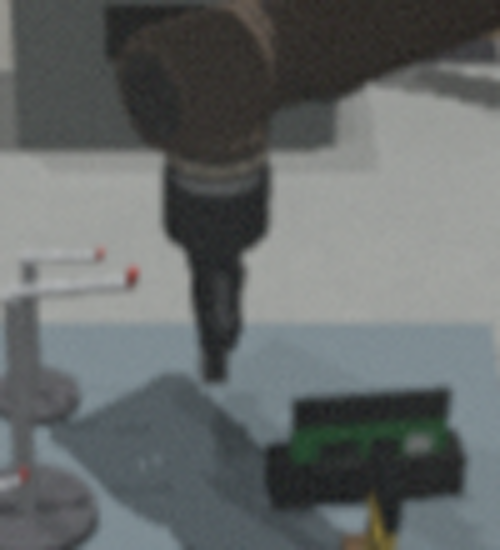

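View pics/t5.png

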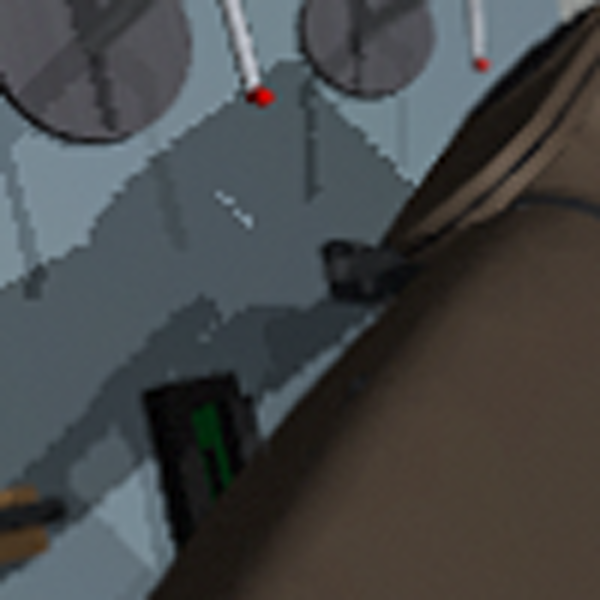

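Request:
{"api": "arm_command", "payload": {
  "steps": [
    [[0, 0, 0], [0, 0, 0.005], -1],
    [[0, 0, 0], [0, 0, 0.01], -1],
    [[0, 0, 0], [0, 0, 0.01], -1]
  ]
}}

```text
time: 5.82
eef_pos: [0.5195, -0.4494, -0.0017]
tcp_rot: [0.999, 0.053, -0.0, -0.001]
contact_force: [0.1, 0.4, 0.6]
opening: 0.004
```

Request:
{"api": "arm_command", "payload": {
  "steps": [
    [[0, 0, 0], [0, 0, 0.003], -1],
    [[0, 0, 0], [0, 0, 0.006], -1],
    [[0, 0, 0], [0, 0, 0.006], -1]
  ]
}}

```text
time: 6.2
eef_pos: [0.5193, -0.4491, -0.0082]
tcp_rot: [0.999, 0.053, -0.001, -0.002]
contact_force: [-0.7, -0.5, 1.1]
opening: -0.004
```

Request:
{"api": "arm_command", "payload": {
  "steps": [
    [[0, 0, 0], [0, 0, 0.003], -1],
    [[0, 0, 0], [0, 0, 0.006], -1],
    [[0, 0, 0], [0, 0, 0.006], -1]
  ]
}}

```text
time: 6.58
eef_pos: [0.519, -0.4488, -0.0147]
tcp_rot: [0.999, 0.053, -0.001, -0.002]
contact_force: [-0.4, -0.2, -0.4]
opening: 0.002
```

Request:
{"api": "arm_command", "payload": {
  "steps": [
    [[0, 0, 0], [0, 0, 0.002], -1],
    [[0, 0, 0], [0, 0, 0.004], -1],
    [[0, 0, 0], [0, 0, 0.004], -1]
  ]
}}

```text
time: 6.95
eef_pos: [0.5189, -0.4487, -0.0189]
tcp_rot: [0.999, 0.053, -0.001, -0.002]
contact_force: [0.1, -0.2, 0.7]
opening: -0.002
```

Request:
{"api": "arm_command", "payload": {
  "steps": [
    [[0, 0, 0], [0, 0, 0.002], -1],
    [[0, 0, 0], [0, 0, 0.003], -1],
    [[0, 0, 0], [0, 0, 0.003], -1]
  ]
}}

```text
time: 7.32
eef_pos: [0.5188, -0.4486, -0.0221]
tcp_rot: [0.999, 0.053, -0.001, -0.002]
contact_force: [1.0, 1.0, -0.1]
opening: 0.002
```

Request:
{"api": "arm_command", "payload": {
  "steps": [
    [[0, 0, 0], [0, 0, 0.002], -1],
    [[0, 0, 0], [0, 0, 0.003], -1],
    [[0, 0, 0], [0, 0, 0.003], -1]
  ]
}}

```text
time: 7.7
eef_pos: [0.5187, -0.4484, -0.0254]
tcp_rot: [0.999, 0.053, -0.001, -0.002]
contact_force: [-0.3, -0.1, -0.1]
opening: -0.002
```

Request:
{"api": "arm_command", "payload": {
  "steps": [
    [[0, 0, 0], [0, 0, 0.002], -1],
    [[0, 0, 0], [0, 0, 0.003], -1],
    [[0, 0, 0], [0, 0, 0.003], -1]
  ]
}}

```text
time: 8.07
eef_pos: [0.5189, -0.4487, -0.0256]
tcp_rot: [0.999, 0.053, -0.002, -0.003]
contact_force: [-4.0, 3.0, 10.9]
opening: 0.0
```

Request:
{"api": "arm_command", "payload": {
  "steps": [
    [[0, 0, 0], [0, 0, 0.002], -1],
    [[0, 0, 0], [0, 0, 0.003], -1],
    [[0, 0, 0], [0, 0, 0.003], -1]
  ]
}}

```text
time: 8.45
eef_pos: [0.5189, -0.4487, -0.0256]
tcp_rot: [0.999, 0.053, -0.002, -0.003]
contact_force: [-4.4, 3.7, 11.0]
opening: 0.003
```

```bash
python3 mv.py
python3 - <<'E'
from m import *
for n in("top","side"):
    c=cam(n);np.save(n+"6.npy",c,allow_pickle=True)
    p=get_state()["eef_pos"];print(n,proj(c,[p,p+[0,0,.03],p*[1,1,0]]).round(1).tolist())
    if n=="top": crop(c,"t6",380,180,480,280,6)
    else: crop(c,"s6",260,70,360,180,5)
E
```

```text
t 8.45 pos [ 0.5189 -0.4487 -0.0256] th 0.1064 tilt [-0.0051  0.0062] F [-4.4  3.7 11. ] open 0.003 q [-0.86  0.57  1.66  0.    0.93  0.6 ]
top [[434.9, 231.7], [438.7, 230.0], [438.2, 230.3]]
side [[302.0, 159.6], [302.1, 153.2], [302.1, 154.1]]
```

View pics/s6.png

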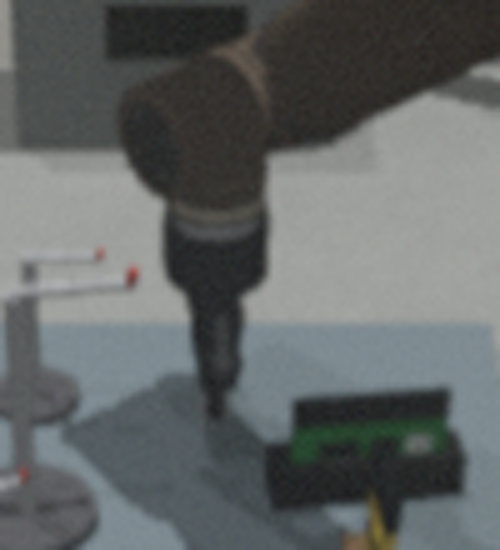

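View pics/t6.png

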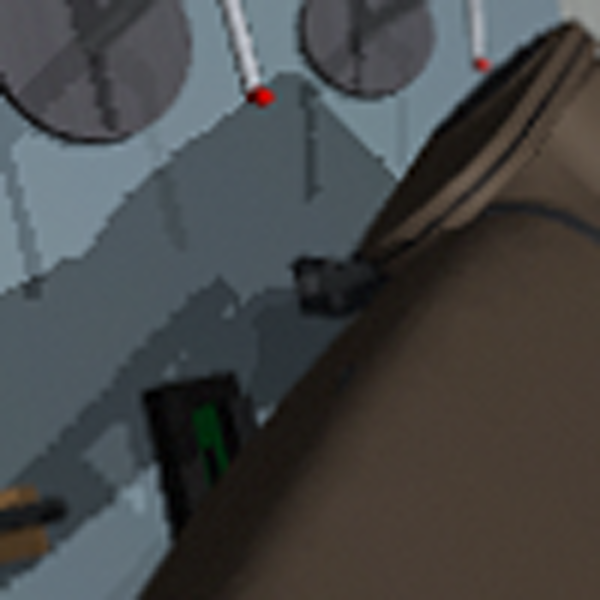

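Run:
```python
from m import *
t=np.load("top6.npy",allow_pickle=True).item();c=np.load("side6.npy",allow_pickle=True).item()
im=cv2.resize(t["frame"][210:245,420:460],None,fx=16,fy=16,interpolation=cv2.INTER_CUBIC); save(np.clip(255*(im/255.)**.4,0,255).astype(np.uint8),"t6g")
im=cv2.resize(c["frame"][120:165,280:325],None,fx=13,fy=13,interpolation=cv2.INTER_CUBIC); save(np.clip(255*(im/255.)**.4,0,255).astype(np.uint8),"s6g")
```

```text
(no output)
```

View pics/t6g.png

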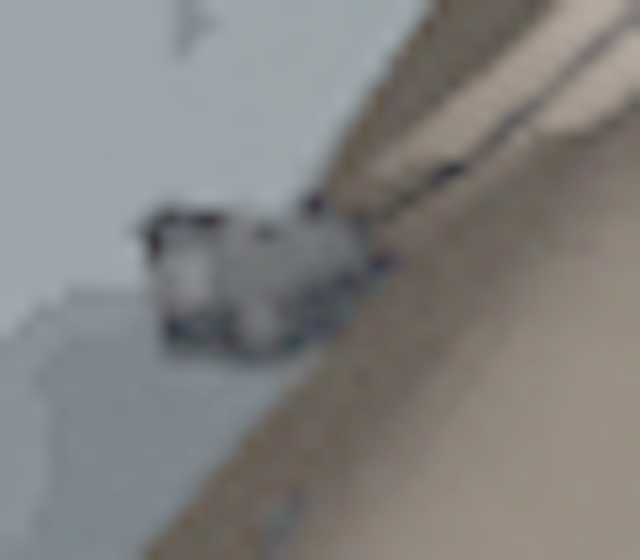

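View pics/s6g.png

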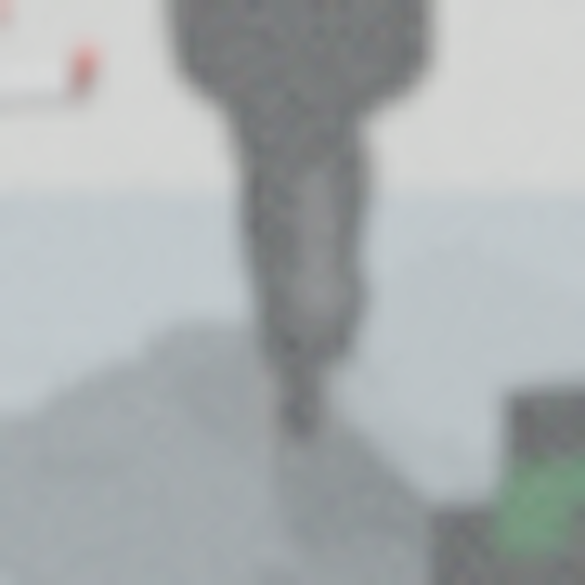

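Contact at reported z −0.0256 and the side view shows the tip on the table: the true fingertip is 25.5 mm behind the reported TCP. I'll command z = wanted tip height − 0.0255.

Request:
{"api": "arm_command", "payload": {
  "steps": [
    [[0, 0, 0], [0, 0, -0.06], 0.6],
    [[0, 0, 0], [0, 0, -0.12], 0.6],
    [[0, 0, 0], [0, 0, -0.16], 0.6],
    [[0, 0, 0], [0, 0, -0.16], 0.6]
  ]
}}

```text
time: 9.05
eef_pos: [0.5218, -0.452, 0.1404]
tcp_rot: [0.999, 0.053, 0.001, 0.001]
contact_force: [-0.2, -0.0, -0.1]
opening: 0.8
```

```bash
python3 mv.py .410 -.3645 .12 .107 .410 -.3645 .03 .107
```

```text
t 9.05 pos [ 0.5218 -0.452   0.1404] th 0.1064 tilt [ 0.0018 -0.0018] F [-0.2 -0.  -0.1] open 0.8 q [-0.86  0.37  1.59  0.    1.18  0.6 ]
turn [0.002, -0.0016, -0.0006] shift [-0.1019, -0.099, 0.02] rows>= 2.3
turn [0.002, -0.0016, -0.0006] shift [-0.1021, -0.0992, 0.11] rows>= 2.9
```

Request:
{"api": "arm_command", "payload": {
  "steps": [
    [[0, 0, 0], [-0.06, -0.06, 0.0], 0.6],
    [[0, 0, 0], [-0.102, -0.099, 0.0], 0.6],
    [[0, 0, 0], [-0.102, -0.099, 0.0], 0.6],
    [[0.001, 0, 0], [-0.102, -0.099, 0.02], 0.6],
    [[0.001, 0, 0], [-0.102, -0.099, 0.04], 0.6],
    [[0.001, 0, 0], [-0.102, -0.099, 0.06], 0.6],
    [[0.001, 0, 0], [-0.102, -0.099, 0.08], 0.6],
    [[0.001, 0, 0], [-0.102, -0.099, 0.08], 0.6]
  ]
}}

```text
time: 10.05
eef_pos: [0.4097, -0.364, 0.0569]
tcp_rot: [0.999, 0.053, -0.001, -0.002]
contact_force: [-0.2, -0.7, -0.3]
opening: 0.803
```

```bash
python3 mv.py .410 -.3645 .03 .107
python3 - <<'E'
from m import *
c=cam("side");np.save("side7.npy",c,allow_pickle=True);crop(c,"s7",290,90,390,200,5)
E
```

```text
t 10.05 pos [ 0.4097 -0.364   0.0569] th 0.1064 tilt [-0.0013  0.0031] F [-0.2 -0.7 -0.3] open 0.803 q [-0.91  0.18  1.99  0.    0.97  0.55]
turn [-0.0033, 0.0009, -0.0006] shift [0.0003, 0.0006, 0.0269] rows>= 0.4
```

View pics/s7.png

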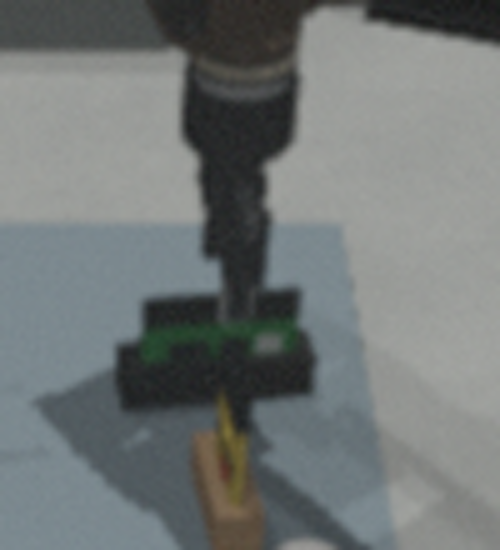

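Near finger stands in front of the card (235,320), far finger behind it: card is between. Descend and close.

Request:
{"api": "arm_command", "payload": {
  "steps": [
    [[-0.002, 0, 0], [0, 0, 0.014], 0.6],
    [[-0.003, 0, 0], [0, 0, 0.027], 0.6],
    [[-0.003, 0, 0], [0, 0, 0.027], 0.6],
    [[-0.003, 0, 0], [0, 0, 0.027], -0.2],
    [[-0.003, 0, 0], [0, 0, 0.027], -1],
    [[-0.003, 0, 0], [0, 0, 0.027], -1],
    [[-0.003, 0, 0], [0, 0, 0.027], -1],
    [[-0.003, 0, 0], [0, 0, 0.027], -1],
    [[-0.003, 0, 0], [0, 0, 0.027], -1],
    [[-0.003, 0, 0], [0, 0, 0.027], -1]
  ],
  "force": 40
}}

```text
time: 11.35
eef_pos: [0.4105, -0.3652, 0.0319]
tcp_rot: [0.999, 0.053, 0.0, 0.002]
contact_force: [-0.7, -0.4, 3.0]
opening: 0.11
```

```bash
python3 mv.py
```

```text
t 11.35 pos [ 0.4105 -0.3652  0.0319] th 0.1066 tilt [ 0.0011 -0.003 ] F [-0.7 -0.4  3. ] open 0.11 q [-0.91  0.22  2.   -0.    0.91  0.55]
```

Run:
```python
from fit import *
for z in(.1,.13,.16): print(z,onz(t,px([(178,62),(223,147)],5,320,150),z).round(3).tolist())
import mv
mv.to(.4105,-.3652,.17,.107);mv.to(.46,-.16,.18,-.13);mv.to(.566,-.1013,.13,-.133)
```

```text
0.1 [[0.703, -0.199, 0.1], [0.653, -0.22, 0.1]]
0.13 [[0.693, -0.193, 0.13], [0.644, -0.213, 0.13]]
0.16 [[0.682, -0.186, 0.16], [0.636, -0.206, 0.16]]
turn [0.0031, -0.0008, -0.0004] shift [0.0001, 0.0004, -0.1381] rows>= 2.2
turn [0.0029, -0.0012, 0.2366] shift [0.0712, -0.1983, -0.1486] rows>= 4.1
turn [0.0029, -0.0012, 0.2396] shift [0.1828, -0.2456, -0.0987] rows>= 5.1
```

Request:
{"api": "arm_command", "payload": {
  "steps": [
    [[0.003, 0, 0], [0, 0, -0.03], -1],
    [[0.003, 0, 0], [0, 0, -0.09], -1],
    [[0.003, 0, 0], [0, 0, -0.149], -1],
    [[0.003, 0, 0], [0, 0, -0.149], -1],
    [[0.003, 0, 0.06], [0.02, -0.06, -0.149], -1],
    [[0.003, 0, 0.12], [0.04, -0.12, -0.149], -1],
    [[0.003, 0, 0.18], [0.07, -0.17, -0.149], -1],
    [[0.003, 0, 0.24], [0.11, -0.2, -0.149], -1],
    [[0.003, 0, 0.24], [0.15, -0.23, -0.149], -1],
    [[0.003, 0, 0.24], [0.183, -0.246, -0.12], -1],
    [[0.003, 0, 0.24], [0.183, -0.246, -0.1], -1],
    [[0.003, 0, 0.24], [0.183, -0.246, -0.1], -1]
  ]
}}

```text
time: 12.85
eef_pos: [0.5631, -0.0998, 0.1269]
tcp_rot: [0.998, -0.067, -0.004, -0.001]
contact_force: [-0.8, -0.5, -0.9]
opening: 0.112
```

```bash
python3 mv.py .566 -.1013 .11 -.133
python3 - <<'E'
from m import *
for n in("top","side"):
    c=cam(n);np.save(n+"8.npy",c,allow_pickle=True)
    if n=="top": crop(c,"t8",270,150,390,260,6)
    else: crop(c,"s8",230,90,360,230,5)
E
```

```text
t 12.85 pos [ 0.5631 -0.0998  0.1269] th -0.1332 tilt [-0.0073  0.003 ] F [-0.8 -0.5 -0.9] open 0.112 q [-0.35  0.14  1.9   0.    1.11  1.35]
turn [-0.002, 0.0076, -0.0002] shift [0.0032, 0.0011, 0.0169] rows>= 0.3
```

View pics/s8.png

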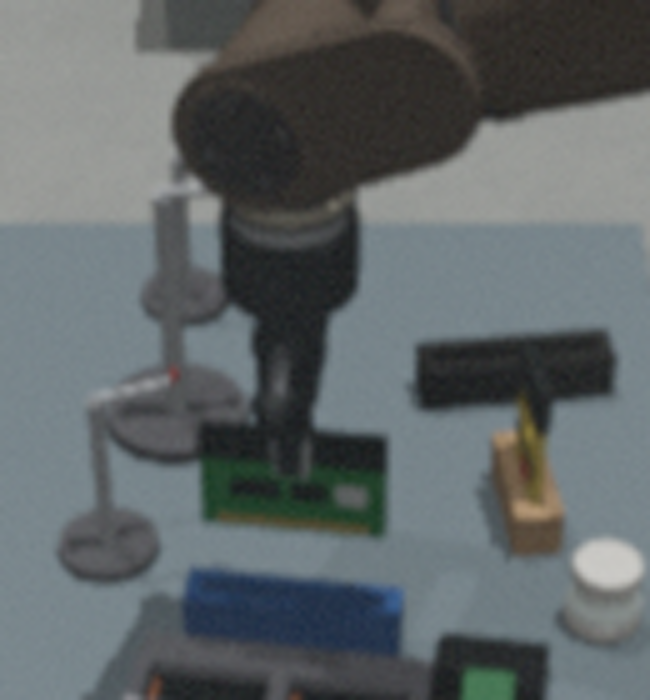

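View pics/t8.png

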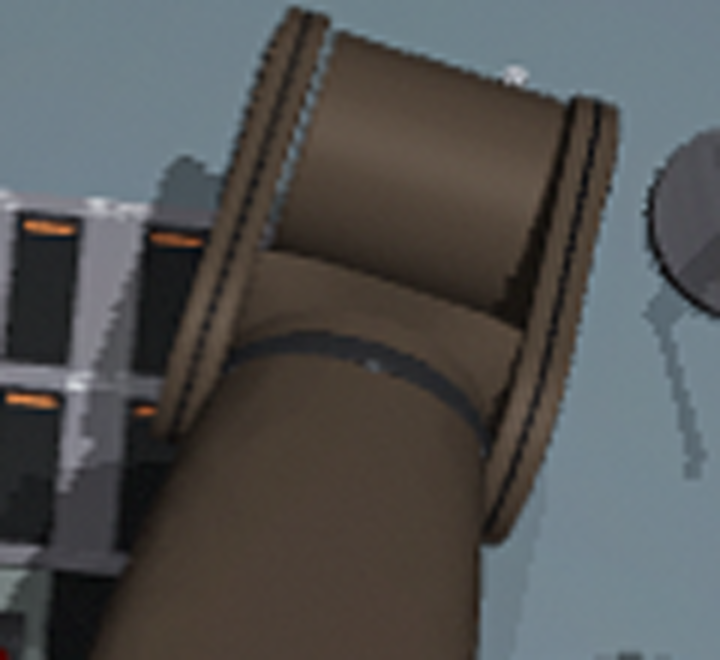

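Request:
{"api": "arm_command", "payload": {
  "steps": [
    [[-0.002, 0.007, 0], [0.003, 0.001, 0.02], -1],
    [[-0.002, 0.007, 0], [0.003, 0.001, 0.044], -1],
    [[-0.002, 0.007, 0], [0.003, 0.001, 0.044], -1],
    [[-0.002, 0.007, 0], [0.003, 0.001, 0.044], -1]
  ]
}}

```text
time: 13.45
eef_pos: [0.5687, -0.1034, 0.0883]
tcp_rot: [0.998, -0.068, 0.004, 0.001]
contact_force: [0.4, 0.4, 0.0]
opening: 0.11
```

```bash
python3 mv.py .566 -.1013 .08 -.133
python3 - <<'E'
from m import *
c=cam("side");np.save("side9.npy",c,allow_pickle=True);crop(c,"s9",262,180,322,225,12)
E
```

```text
t 13.45 pos [ 0.5687 -0.1034  0.0883] th -0.1353 tilt [ 0.0085 -0.0032] F [0.4 0.4 0. ] open 0.11 q [-0.36  0.2   1.91 -0.    1.02  1.35]
turn [0.0021, -0.0088, -0.0023] shift [-0.003, -0.0017, 0.0083] rows>= 0.1
```

View pics/s9.png

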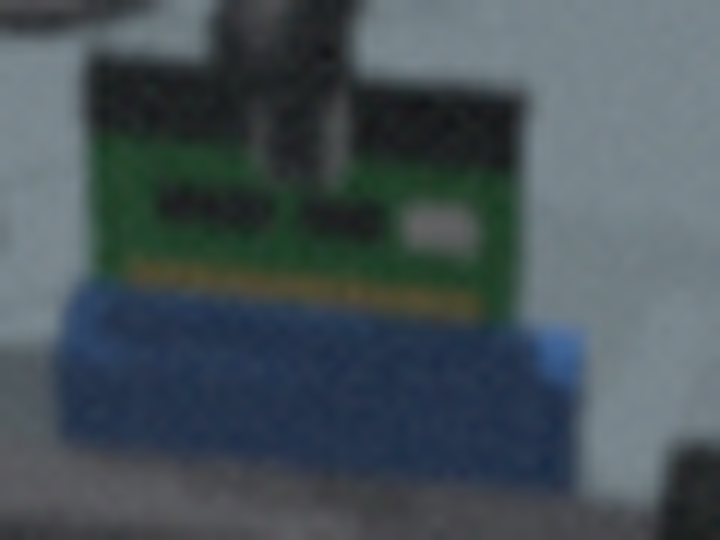

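Run:
```python
from fit import *
import mv
c=np.load("side9.npy",allow_pickle=True).item()
uv=px([(97,280),(512,323)],12,262,180)
for z in(.060,.066,.07):
    q=onz(c,uv,z);a=q[0]-q[1];m=q.mean(0);print(z,q.round(4).tolist(),m.round(4),np.linalg.norm(a).round(4),np.arctan2(a[1],a[0]).round(3))
x,e,r=run(obs[2:4]);d=W(x,[[0,-.105,.052]])[0];print("dock side",d,x[2])
cy,sy=np.cos(x[2]),np.sin(x[2])
print("card minus dock in charger axes (z .066)", np.array([[cy,sy],[-sy,cy]])@(onz(c,uv,.066).mean(0)-d)[:2])
```

```text
0.06 [[0.6221, -0.1182, 0.06], [0.5152, -0.103, 0.06]] [ 0.5687 -0.1106  0.06  ] 0.1079 -0.141
0.066 [[0.6216, -0.1118, 0.066], [0.5154, -0.0967, 0.066]] [ 0.5685 -0.1043  0.066 ] 0.1072 -0.141
0.07 [[0.6212, -0.1076, 0.07], [0.5155, -0.0925, 0.07]] [ 0.5684 -0.1001  0.07  ] 0.1067 -0.141
dock side [ 0.56454973 -0.10336083  0.052     ] -0.13493024607666285
card minus dock in charger axes (z .066) [ 0.00401881 -0.00038   ]
```

Request:
{"api": "arm_command", "payload": {
  "steps": [
    [[0.002, -0.008, 0.0], [-0.003, -0.004, 0.005], -1],
    [[0.002, -0.008, 0.0], [-0.003, -0.005, 0.008], -1],
    [[0.002, -0.008, 0.0], [-0.003, -0.005, 0.008], -1],
    [[0.002, -0.008, 0.0], [-0.003, -0.005, 0.008], -1],
    [[0.002, -0.008, 0.0], [-0.003, -0.005, 0.008], -1]
  ]
}}

```text
time: 14.12
eef_pos: [0.5668, -0.0981, 0.0806]
tcp_rot: [0.998, -0.067, 0.001, 0.0]
contact_force: [0.1, -0.5, -1.7]
opening: 0.106
```

```bash
python3 mv.py .566 -.0985 .075 -.133
python3 - <<'E'
from m import *
c=cam("side");np.save("side10.npy",c,allow_pickle=True);crop(c,"s10",262,180,322,225,12)
E
```

```text
t 14.12 pos [ 0.5668 -0.0981  0.0806] th -0.1351 tilt [ 0.0015 -0.0004] F [ 0.1 -0.5 -1.7] open 0.106 q [-0.35  0.2   1.92  0.    1.02  1.36]
turn [0.0002, -0.0015, -0.0021] shift [-0.0008, 0.0005, 0.0056] rows>= 0.1
```

View pics/s10.png

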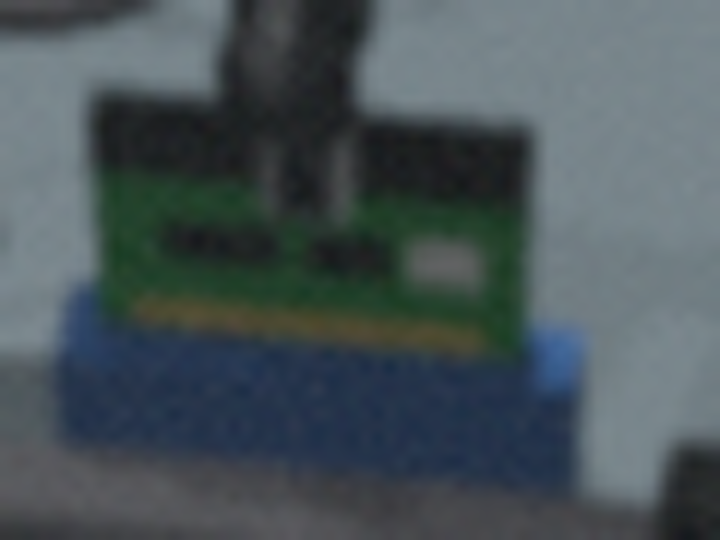

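Run:
```python
from fit import *
c=np.load("side10.npy",allow_pickle=True).item()
uv=px([(105,313),(520,360)],12,262,180)
x,e,r=run(obs[2:4]);d=W(x,[[0,-.105,.052]])[0]
cy,sy=np.cos(x[2]),np.sin(x[2])
q=onz(c,uv,.0587);a=q[0]-q[1];print(q.round(4),np.linalg.norm(a),np.arctan2(a[1],a[0]))
print("card face minus dock", np.array([[cy,sy],[-sy,cy]])@(q.mean(0)-d)[:2])
```

```text
[[ 0.6196 -0.1072  0.0587]
 [ 0.5133 -0.0908  0.0587]] 0.10753049567750693 -0.15366000819498707
card face minus dock [0.00128379 0.00456118]
```

Request:
{"api": "arm_command", "payload": {
  "steps": [
    [[0, -0.001, 0.001], [-0.001, 0, 0.003], -1],
    [[0, -0.001, 0.001], [-0.001, 0, 0.006], -1],
    [[0, -0.001, 0.001], [-0.001, 0, 0.009], -1],
    [[0, -0.001, 0.001], [-0.001, 0, 0.012], -1],
    [[0, -0.001, 0.001], [-0.001, 0, 0.012], -1]
  ]
}}

```text
time: 14.8
eef_pos: [0.5661, -0.0982, 0.0736]
tcp_rot: [0.998, -0.068, -0.001, 0.0]
contact_force: [-11.4, 2.5, 20.9]
opening: 0.112
```

```bash
python3 mv.py .566 -.0985 .035 -.133
```

```text
t 14.8 pos [ 0.5661 -0.0982  0.0736] th -0.1355 tilt [-0.0015 -0.0003] F [-11.4   2.5  20.9] open 0.112 q [-0.35  0.21  1.92 -0.    1.01  1.36]
turn [0.0005, 0.0015, -0.0025] shift [-0.0, 0.0003, 0.0386] rows>= 0.6
```

Request:
{"api": "arm_command", "payload": {
  "steps": [
    [[0, 0.001, -0.001], [0, 0, -0.004], -1],
    [[0, 0.001, -0.001], [-0.002, 0, -0.003], -1],
    [[0, 0.001, -0.001], [-0.002, 0, 0.0], -1],
    [[0, 0.001, -0.001], [-0.002, 0, 0.003], -1],
    [[0, 0.001, -0.001], [-0.002, 0, 0.005], -1]
  ]
}}

```text
time: 15.42
eef_pos: [0.5646, -0.0983, 0.0689]
tcp_rot: [0.998, -0.067, 0.0, 0.001]
contact_force: [0.4, -1.6, -0.4]
opening: 0.109
```

```bash
python3 mv.py .566 -.0985 .035 -.133; python3 -c "
from plant import *;s=get_state();print(s['wrist_torque'])"
```

```text
t 15.43 pos [ 0.5646 -0.0983  0.0689] th -0.1345 tilt [ 0.0006 -0.0013] F [ 0.4 -1.6 -0.4] open 0.109 q [-0.35  0.22  1.93 -0.    0.99  1.36]
turn [0.0012, -0.0008, -0.0015] shift [0.0014, -0.0, 0.0339] rows>= 0.5
[-0.2856712  -0.03272257 -0.05133861]
```

It entered the slot. Continue down.

Request:
{"api": "arm_command", "payload": {
  "steps": [
    [[0, 0, 0], [0, 0, 0.01], -1],
    [[0, 0, 0], [0, 0, 0.02], -1],
    [[0, 0, 0], [0, 0, 0.028], -1],
    [[0, 0, 0], [0, 0, 0.028], -1]
  ]
}}

```text
time: 15.92
eef_pos: [0.5637, -0.0983, 0.0394]
tcp_rot: [0.998, -0.067, -0.001, 0.001]
contact_force: [0.2, -2.1, -2.5]
opening: 0.107
```

Request:
{"api": "arm_command", "payload": {
  "steps": [
    [[0, 0, 0], [0, 0, 0.004], -1],
    [[0, 0, 0], [0, 0, 0.008], -1],
    [[0, 0, 0], [0, 0, 0.009], -1],
    [[0, 0, 0], [0, 0, 0.009], -1]
  ]
}}

```text
time: 16.42
eef_pos: [0.564, -0.0985, 0.0339]
tcp_rot: [0.998, -0.067, -0.001, 0.001]
contact_force: [-9.1, -0.2, 15.5]
opening: 0.107
```

```bash
python3 mv.py
```

```text
t 16.43 pos [ 0.564  -0.0985  0.0339] th -0.134 tilt [-0.003  -0.0011] F [-9.1 -0.2 15.5] open 0.107 q [-0.35  0.27  1.94 -0.    0.93  1.36]
```

Seated (z exactly at expectation). Release and rise.

Request:
{"api": "arm_command", "payload": {
  "steps": [
    [[0, 0, 0], [0, 0, 0], -0.3],
    [[0, 0, 0], [0, 0, 0], -0.3],
    [[0, 0, 0], [0, 0, 0], -0.3],
    [[0, 0, 0], [0, 0, -0.04], 0],
    [[0, 0, 0], [0, 0, -0.1], 0],
    [[0, 0, 0], [0, 0, -0.16], 0],
    [[0, 0, 0], [-0.02, -0.06, -0.18], 0.3],
    [[0, 0, 0], [-0.05, -0.12, -0.18], 0.3],
    [[0, 0, 0], [-0.1, -0.18, -0.18], 0.3],
    [[0, 0, 0], [-0.1, -0.24, -0.18], 0.3],
    [[0, 0, 0], [-0.1, -0.3, -0.18], 0.3],
    [[0, 0, 0], [-0.1, -0.3, -0.18], 0.3]
  ]
}}

```text
time: 17.92
eef_pos: [0.5048, 0.2155, 0.2133]
tcp_rot: [0.998, -0.065, -0.002, 0.0]
contact_force: [0.5, -0.7, 0.3]
opening: 0.654
```

```bash
python3 mv.py
python3 - <<'E'
from m import *
for n in("top","side"):
    c=cam(n);np.save(n+"11.npy",c,allow_pickle=True);save(cv2.resize(c["frame"],(800,600)),n+"11")
    if n=="top":
        for ce,a,r in packs(c): print(ce.round(1),a,np.round(r[0],1),np.round(r[1],1),round(r[2],1))
E
```

```text
t 17.93 pos [0.5048 0.2155 0.2133] th -0.1296 tilt [-0.0037 -0.0006] F [ 0.5 -0.7  0.3] open 0.654 q [0.22 0.   1.88 0.   1.26 1.92]
```

View pics/top11.png

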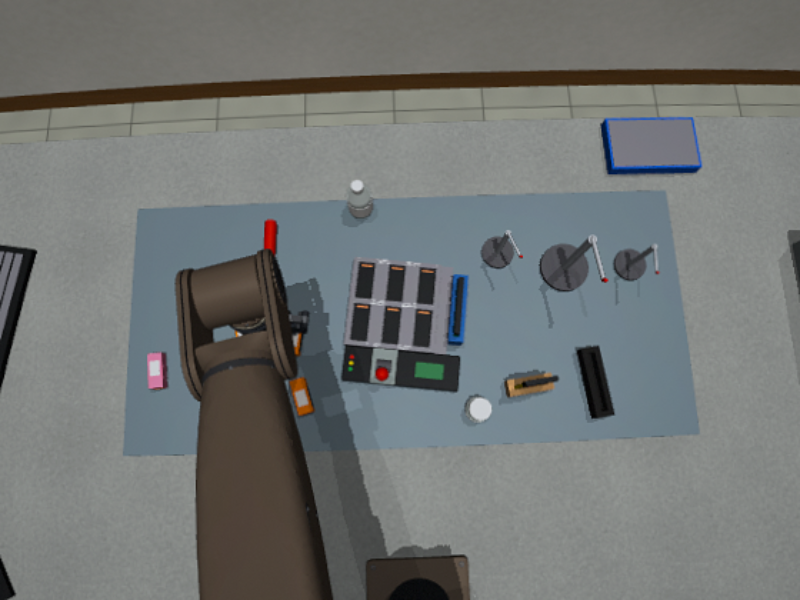

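View pics/side11.png

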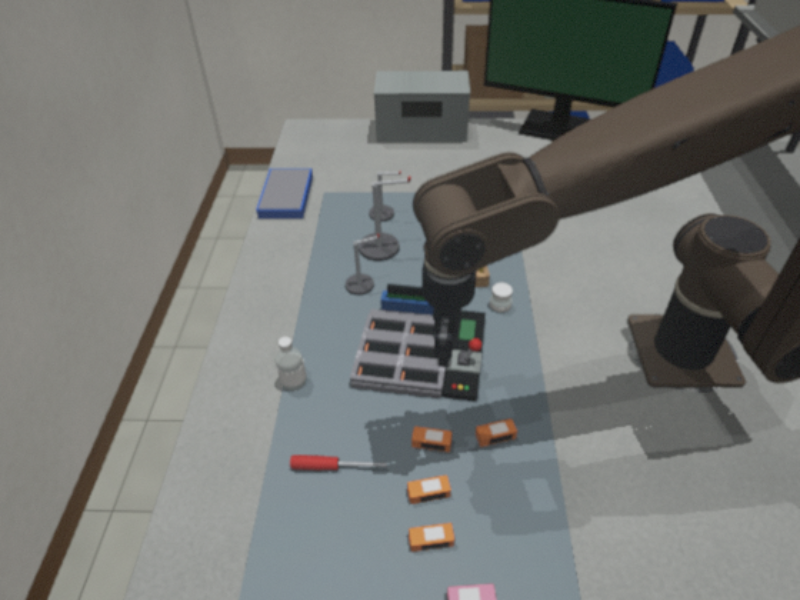

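Card's black band shows in the dock slot (top picture (457,305)); packs are unmoved. Pack C at (293,338) first.

```bash
python3 mv.py .524 .2294 .06 -.15 .524 .2294 -.0145 -.15
```

```text
t 18.02 pos [0.5051 0.2136 0.2131] th -0.1311 tilt [-0.004  -0.0014] F [ 0.1 -0.8  0.3] open 0.65 q [ 0.22  0.    1.88 -0.    1.26  1.92]
turn [0.002, 0.0038, 0.0189] shift [0.0172, -0.0184, 0.153] rows>= 2.5
turn [0.002, 0.0038, 0.0189] shift [0.0175, -0.0186, 0.2275] rows>= 3.7
```

Request:
{"api": "arm_command", "payload": {
  "steps": [
    [[0.002, 0.004, 0.019], [0.0175, -0.0185, 0.06], 0.3],
    [[0.002, 0.004, 0.019], [0.0175, -0.0185, 0.12], 0.3],
    [[0.002, 0.004, 0.019], [0.0175, -0.0185, 0.17], 0.3],
    [[0.002, 0.004, 0.019], [0.0175, -0.0185, 0.2], 0.3],
    [[0.002, 0.004, 0.019], [0.0175, -0.0185, 0.215], 0.3],
    [[0.002, 0.004, 0.019], [0.0175, -0.0185, 0.224], 0.3],
    [[0.002, 0.004, 0.019], [0.0175, -0.0185, 0.227], 0.3],
    [[0.002, 0.004, 0.019], [0.0175, -0.0185, 0.227], 0.3]
  ]
}}

```text
time: 19.02
eef_pos: [0.5249, 0.2294, -0.0129]
tcp_rot: [0.997, -0.075, 0.001, -0.0]
contact_force: [-0.6, 0.6, 0.4]
opening: 0.652
```

```bash
python3 mv.py .524 .2294 -.0145 -.15
```

```text
t 19.02 pos [ 0.5249  0.2294 -0.0129] th -0.1503 tilt [0.0022 0.0004] F [-0.6  0.6  0.4] open 0.652 q [ 0.24  0.34  1.95 -0.    0.84  1.96]
turn [-0.0008, -0.0021, -0.0003] shift [-0.0009, 0.0002, 0.0016] rows>= 0.0
```

Request:
{"api": "arm_command", "payload": {
  "steps": [
    [[0, -0.002, 0], [-0.001, 0, 0.001], -0.3],
    [[0, -0.002, 0], [-0.001, 0, 0.001], -1],
    [[0, -0.002, 0], [-0.001, 0, 0.001], -1],
    [[0, -0.002, 0], [-0.001, 0, 0.001], -1],
    [[0, -0.002, 0], [-0.001, 0, 0.001], -1],
    [[0, -0.002, 0], [-0.001, 0, 0.001], -1]
  ],
  "force": 40
}}

```text
time: 19.77
eef_pos: [0.5248, 0.2299, -0.0128]
tcp_rot: [0.997, -0.075, 0.001, -0.001]
contact_force: [-1.7, -0.2, 5.4]
opening: 0.338
```

```bash
python3 mv.py .524 .2294 .10 -.134 .6257 .0223 .10 -.134 .6257 .0223 .03 -.134
```

```text
t 19.77 pos [ 0.5248  0.2299 -0.0128] th -0.15 tilt [0.0019 0.0012] F [-1.7 -0.2  5.4] open 0.338 q [0.24 0.34 1.95 0.   0.84 1.96]
turn [-0.0015, -0.0017, -0.016] shift [-0.0005, 0.0005, -0.1128] rows>= 1.8
turn [-0.0015, -0.0017, -0.016] shift [0.131, 0.19, -0.1129] rows>= 4.1
turn [-0.0015, -0.0017, -0.016] shift [0.1309, 0.1901, -0.0429] rows>= 3.8
```

Request:
{"api": "arm_command", "payload": {
  "steps": [
    [[-0.001, -0.002, -0.016], [0, 0, -0.03], -1],
    [[-0.001, -0.002, -0.016], [0, 0, -0.075], -1],
    [[-0.001, -0.002, -0.016], [0.02, 0.03, -0.113], -1],
    [[-0.001, -0.002, -0.016], [0.055, 0.08, -0.113], -1],
    [[-0.001, -0.002, -0.016], [0.09, 0.13, -0.113], -1],
    [[-0.001, -0.002, -0.016], [0.12, 0.17, -0.113], -1],
    [[-0.001, -0.002, -0.016], [0.131, 0.19, -0.1], -1],
    [[-0.001, -0.002, -0.016], [0.131, 0.19, -0.075], -1],
    [[-0.001, -0.002, -0.016], [0.131, 0.19, -0.055], -1],
    [[-0.001, -0.002, -0.016], [0.131, 0.19, -0.045], -1],
    [[-0.001, -0.002, -0.016], [0.131, 0.19, -0.045], -1],
    [[-0.001, -0.002, -0.016], [0.131, 0.19, -0.045], -1]
  ]
}}

```text
time: 21.28
eef_pos: [0.6265, 0.0228, 0.0331]
tcp_rot: [0.998, -0.067, 0.001, -0.0]
contact_force: [0.3, 0.2, -1.2]
opening: 0.334
```

```bash
python3 mv.py .6265 .0223 .0072 -.134
python3 - <<'E'
from m import *
c=cam("side");np.save("side12.npy",c,allow_pickle=True);crop(c,"s12",235,195,355,285,6)
E
```

```text
t 21.27 pos [0.6265 0.0228 0.0331] th -0.1334 tilt [0.0014 0.0004] F [ 0.3  0.2 -1.2] open 0.334 q [-0.13  0.37  1.81  0.    0.96  1.58]
turn [-0.0005, -0.0014, 0.0006] shift [0.0, 0.0005, 0.0259] rows>= 0.4
```

View pics/s12.png

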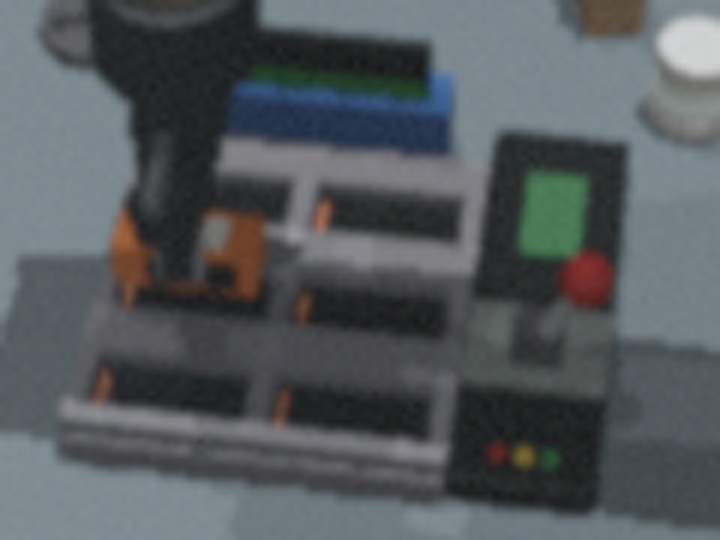

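Request:
{"api": "arm_command", "payload": {
  "steps": [
    [[0, -0.001, 0], [0, 0, 0.006], -1],
    [[0, -0.001, 0], [0, 0, 0.012], -1],
    [[0, -0.001, 0], [0, 0, 0.018], -1],
    [[0, -0.001, 0], [0, 0, 0.022], -1],
    [[0, -0.001, 0], [0, 0, 0.022], -1]
  ]
}}

```text
time: 21.95
eef_pos: [0.6263, 0.0227, 0.0107]
tcp_rot: [0.998, -0.067, -0.0, -0.0]
contact_force: [0.0, -0.8, -1.0]
opening: 0.337
```

```bash
python3 mv.py .6265 .0223 .0072 -.134
```

```text
t 21.95 pos [0.6263 0.0227 0.0107] th -0.1336 tilt [-0.0003  0.0006] F [ 0.  -0.8 -1. ] open 0.337 q [-0.13  0.4   1.81  0.    0.92  1.58]
turn [-0.0005, 0.0004, 0.0004] shift [0.0003, 0.0004, 0.0035] rows>= 0.1
```

Request:
{"api": "arm_command", "payload": {
  "steps": [
    [[0, 0, 0], [0, 0, 0.003], -1],
    [[0, 0, 0], [0, 0, 0.004], -1],
    [[0, 0, 0], [0, 0, 0.004], -1],
    [[0, 0, 0], [0, 0, 0.004], -0.05],
    [[0, 0, 0], [0, 0, 0.003], -0.05],
    [[0, 0, 0], [0, 0, -0.03], -0.05],
    [[0, 0, 0], [0, 0, -0.09], -0.05],
    [[0, 0, 0], [-0.02, -0.06, -0.12], 0.3],
    [[0, 0, 0], [-0.04, -0.12, -0.12], 0.3],
    [[0, 0, 0], [-0.06, -0.17, -0.12], 0.3],
    [[0, 0, 0], [-0.06, -0.17, -0.12], 0.3]
  ]
}}

```text
time: 23.32
eef_pos: [0.5882, 0.203, 0.131]
tcp_rot: [0.998, -0.064, -0.0, -0.001]
contact_force: [-0.5, -1.7, -0.1]
opening: 0.652
```

```bash
python3 mv.py
python3 - <<'E'
from m import *
for n in("top","side"):
    c=cam(n);np.save(n+"13.npy",c,allow_pickle=True)
    if n=="top":
        save(c["frame"],n+"13")
        for ce,a,r in packs(c): print(ce.round(1),a,np.round(r[0],1),np.round(r[1],1),round(r[2],1))
    else: crop(c,"s13",235,195,355,285,6)
E
```

```text
t 23.32 pos [0.5882 0.203  0.131 ] th -0.1278 tilt [-0.0001  0.0013] F [-0.5 -1.7 -0.1] open 0.652 q [0.17 0.24 1.77 0.   1.13 1.87]
[275.7 195.7] 155 [633.2  23.8] [29.4 69.4] 82.0
[141.2 236.5] 162 [527.5 412.9] [69.3 29.7] 8.4
```

View pics/top13.png

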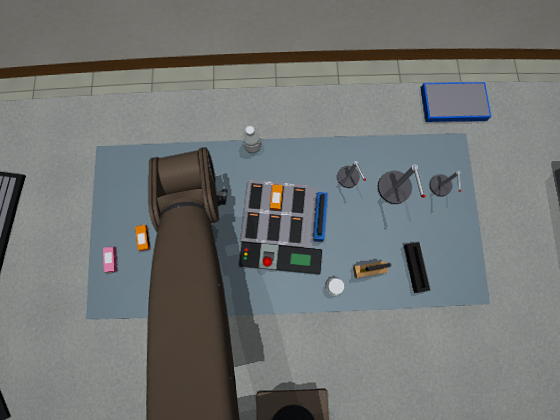

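View pics/s13.png

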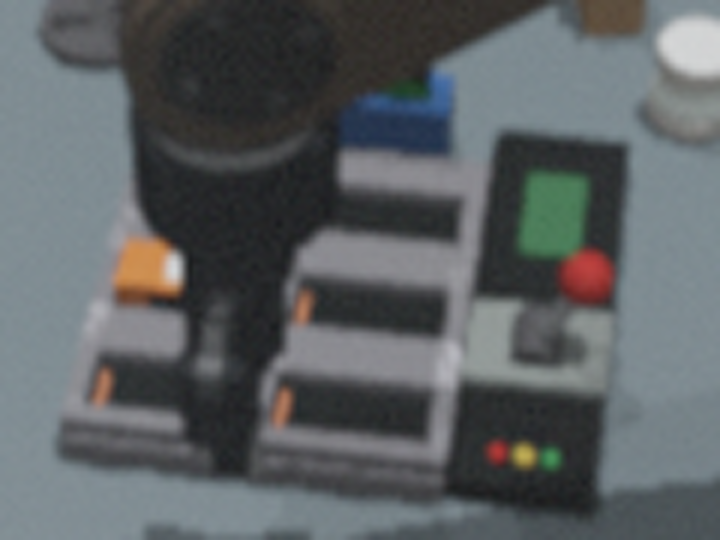

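Pack C sits level in the far middle bay (top (276,196)). Check the remaining packs in the side view against the first picture.

```bash
cat >> m.py <<'E'
def sidepacks(c):
    H=hsv(c); m=(H[...,0]>=4)&(H[...,0]<=18)&(H[...,1]>110)&(H[...,2]>110)
    m=cv2.morphologyEx(m.astype(np.uint8),cv2.MORPH_CLOSE,np.ones((5,5)))
    return [(ce.round(1).tolist(),int(st[4])) for ce,st,mm in comps(m,60)]
E
python3 - <<'E'
from m import *
for n in(0,13): print(sidepacks(np.load(f"side{n}.npy",allow_pickle=True).item()))
E
python3 mv.py .5298 .3303 .08 .216 .5298 .3303 -.0135 .216
```

```text
[([345.4, 302.3], 183), ([300.8, 306.3], 181), ([298.0, 342.3], 224), ([300.0, 375.6], 259)]
[([258.6, 239.5], 76), ([345.4, 302.0], 198), ([298.2, 342.0], 238), ([300.2, 375.6], 267)]
t 23.43 pos [0.5893 0.1995 0.1307] th -0.1319 tilt [-0.0001  0.0001] F [-0.3 -0.3  0.5] open 0.647 q [0.16 0.24 1.77 0.   1.13 1.87]
turn [-0.0001, 0.0, -0.3479] shift [-0.0762, -0.1218, 0.0507] rows>= 2.4
turn [-0.0001, 0.0, -0.3479] shift [-0.0762, -0.1218, 0.1442] rows>= 3.3
```

Request:
{"api": "arm_command", "payload": {
  "steps": [
    [[0, 0, -0.12], [-0.03, -0.05, 0.0], 0.3],
    [[0, 0, -0.24], [-0.06, -0.1, 0.02], 0.3],
    [[0, 0, -0.348], [-0.076, -0.122, 0.05], 0.3],
    [[0, 0, -0.348], [-0.076, -0.122, 0.08], 0.3],
    [[0, 0, -0.348], [-0.076, -0.122, 0.11], 0.3],
    [[0, 0, -0.348], [-0.076, -0.122, 0.13], 0.3],
    [[0, 0, -0.348], [-0.076, -0.122, 0.143], 0.3],
    [[0, 0, -0.348], [-0.076, -0.122, 0.143], 0.3],
    [[0, 0, -0.348], [-0.076, -0.122, 0.143], 0.3]
  ]
}}

```text
time: 24.55
eef_pos: [0.5311, 0.3307, -0.0111]
tcp_rot: [0.994, 0.108, 0.001, -0.0]
contact_force: [0.2, 0.5, 0.7]
opening: 0.651
```

```bash
python3 mv.py .5298 .3303 -.0135 .216
```

```text
t 24.55 pos [ 0.5311  0.3307 -0.0111] th 0.2159 tilt [0.0019 0.0009] F [0.2 0.5 0.7] open 0.651 q [0.39 0.43 1.82 0.   0.88 1.75]
turn [-0.0005, -0.002, -0.0001] shift [-0.0014, 0.0001, 0.0024] rows>= 0.0
```

Request:
{"api": "arm_command", "payload": {
  "steps": [
    [[0, -0.002, 0], [-0.001, 0, 0.002], -0.3],
    [[0, -0.002, 0], [-0.001, 0, 0.002], -1],
    [[0, -0.002, 0], [-0.001, 0, 0.002], -1],
    [[0, -0.002, 0], [-0.001, 0, 0.002], -1],
    [[0, -0.002, 0], [-0.001, 0, 0.002], -1],
    [[0, -0.002, 0], [-0.001, 0, 0.002], -1]
  ],
  "force": 40
}}

```text
time: 25.3
eef_pos: [0.5311, 0.3309, -0.0119]
tcp_rot: [0.994, 0.108, 0.001, -0.001]
contact_force: [-0.3, -0.9, 5.3]
opening: 0.338
```

```bash
python3 mv.py  .6350 .0838 .10 -.134 .6350 .0838 .032 -.134
```

```text
t 25.3 pos [ 0.5311  0.3309 -0.0119] th 0.2159 tilt [0.0019 0.0013] F [-0.3 -0.9  5.3] open 0.338 q [0.4  0.44 1.82 0.   0.88 1.75]
turn [-0.0012, -0.0019, 0.3499] shift [0.0488, 0.2635, -0.112] rows>= 4.6
turn [-0.0012, -0.0019, 0.3499] shift [0.0487, 0.2636, -0.044] rows>= 4.3
```

Request:
{"api": "arm_command", "payload": {
  "steps": [
    [[-0.001, -0.002, 0], [0, 0, -0.03], -1],
    [[-0.001, -0.002, 0], [0, 0, -0.08], -1],
    [[-0.001, -0.002, 0.08], [0.01, 0.05, -0.112], -1],
    [[-0.001, -0.002, 0.16], [0.02, 0.1, -0.112], -1],
    [[-0.001, -0.002, 0.24], [0.03, 0.16, -0.112], -1],
    [[-0.001, -0.002, 0.32], [0.04, 0.22, -0.112], -1],
    [[-0.001, -0.002, 0.35], [0.049, 0.25, -0.1], -1],
    [[-0.001, -0.002, 0.35], [0.049, 0.2635, -0.08], -1],
    [[-0.001, -0.002, 0.35], [0.049, 0.2635, -0.06], -1],
    [[-0.001, -0.002, 0.35], [0.049, 0.2635, -0.045], -1],
    [[-0.001, -0.002, 0.35], [0.049, 0.2635, -0.045], -1],
    [[-0.001, -0.002, 0.35], [0.049, 0.2635, -0.045], -1]
  ]
}}

```text
time: 26.8
eef_pos: [0.6355, 0.0849, 0.0334]
tcp_rot: [0.998, -0.066, 0.0, -0.0]
contact_force: [-0.2, 0.5, 0.2]
opening: 0.338
```

```bash
python3 mv.py .6350 .0838 .008 -.134
```

```text
t 26.8 pos [0.6355 0.0849 0.0334] th -0.1326 tilt [0.0007 0.0003] F [-0.2  0.5  0.2] open 0.338 q [-0.03  0.4   1.77  0.    0.97  1.68]
turn [-0.0004, -0.0006, 0.0014] shift [-0.0004, 0.0012, 0.0254] rows>= 0.4
```

Request:
{"api": "arm_command", "payload": {
  "steps": [
    [[0, -0.001, 0.001], [0, 0.001, 0.006], -1],
    [[0, -0.001, 0.001], [0, 0.001, 0.012], -1],
    [[0, -0.001, 0.001], [0, 0.001, 0.018], -1],
    [[0, -0.001, 0.001], [0, 0.001, 0.022], -1],
    [[0, -0.001, 0.001], [0, 0.001, 0.022], -1]
  ]
}}

```text
time: 27.42
eef_pos: [0.635, 0.0839, 0.0107]
tcp_rot: [0.998, -0.067, -0.001, -0.0]
contact_force: [0.2, 0.4, -0.5]
opening: 0.34
```

```bash
python3 mv.py .6350 .0838 .008 -.134
```

```text
t 27.43 pos [0.635  0.0839 0.0107] th -0.1337 tilt [-0.0014  0.0004] F [ 0.2  0.4 -0.5] open 0.34 q [-0.03  0.43  1.78  0.    0.94  1.68]
turn [-0.0002, 0.0015, 0.0003] shift [0.0001, 0.0001, 0.0027] rows>= 0.0
```

Request:
{"api": "arm_command", "payload": {
  "steps": [
    [[0, 0, 0], [0, 0, 0.002], -1],
    [[0, 0, 0], [0, 0, 0.003], -1],
    [[0, 0, 0], [0, 0, 0.003], -0.05],
    [[0, 0, 0], [0, 0, 0.002], -0.05],
    [[0, 0, 0], [0, 0, -0.03], -0.05],
    [[0, 0, 0], [0, 0, -0.08], -0.05],
    [[0, 0, -0.05], [-0.02, -0.06, -0.11], 0.3],
    [[0, 0, -0.1], [-0.03, -0.12, -0.11], 0.3],
    [[0, 0, -0.15], [-0.04, -0.17, -0.11], 0.3],
    [[0, 0, -0.15], [-0.04, -0.17, -0.11], 0.3]
  ]
}}

```text
time: 28.68
eef_pos: [0.6174, 0.2615, 0.1213]
tcp_rot: [1.0, 0.011, -0.0, -0.001]
contact_force: [-1.0, 0.1, 0.7]
opening: 0.646
```

```bash
python3 - <<'E'
from m import *
for n in("top","side"):
    c=cam(n);np.save(n+"14.npy",c,allow_pickle=True)
    if n=="top":
        crop(c,"t14",230,170,340,280,5)
        for ce,a,r in packs(c): print(ce.round(1),a,np.round(r[0],1),np.round(r[1],1),round(r[2],1))
    else: print(sidepacks(c))
E
python3 mv.py .526 .4135 .06 .15 .526 .4135 -.0135 .15
```

```text
[254.3 194. ] 158 [640.3  85.7] [29.6 70.4] 81.9
[275.8 195.8] 158 [632.9  24. ] [29.9 69.6] 83.2
[207.7 276.1] 83 [407.1 219.1] [65.4 16.9] 14.0
[([345.4, 301.9], 192), ([300.3, 375.4], 276)]
t 28.77 pos [0.6179 0.258  0.1208] th 0.0175 tilt [-0.0014 -0.0001] F [0.6 0.2 0. ] open 0.645 q [0.24 0.35 1.66 0.   1.14 1.8 ]
turn [-0.0, 0.0014, -0.1325] shift [-0.0891, -0.1571, 0.0609] rows>= 3.0
turn [-0.0, 0.0014, -0.1325] shift [-0.089, -0.1571, 0.1344] rows>= 3.6
```

View pics/t14.png

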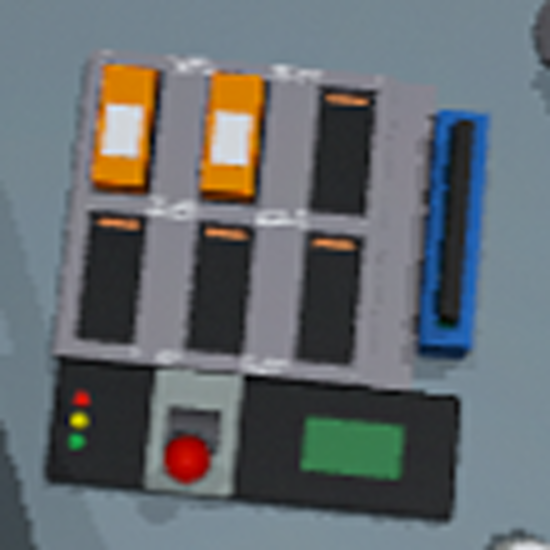

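Two packs seated, card in the dock slot. Pack B is unmoved at side (300,375). Going there.

Request:
{"api": "arm_command", "payload": {
  "steps": [
    [[0, 0.001, -0.05], [-0.03, -0.05, 0.0], 0.3],
    [[0, 0.001, -0.1], [-0.06, -0.1, 0.0], 0.3],
    [[0, 0.001, -0.133], [-0.089, -0.15, 0.02], 0.3],
    [[0, 0.001, -0.133], [-0.089, -0.157, 0.06], 0.3],
    [[0, 0.001, -0.133], [-0.089, -0.157, 0.1], 0.3],
    [[0, 0.001, -0.133], [-0.089, -0.157, 0.125], 0.3],
    [[0, 0.001, -0.133], [-0.089, -0.157, 0.135], 0.3],
    [[0, 0.001, -0.133], [-0.089, -0.157, 0.135], 0.3],
    [[0, 0.001, -0.133], [-0.089, -0.157, 0.135], 0.3]
  ]
}}

```text
time: 29.9
eef_pos: [0.5275, 0.4136, -0.0123]
tcp_rot: [0.997, 0.075, 0.001, -0.001]
contact_force: [0.5, -0.7, -0.3]
opening: 0.651
```

```bash
python3 mv.py .526 .4135 -.0135 .15
```

```text
t 29.9 pos [ 0.5275  0.4136 -0.0123] th 0.1497 tilt [0.0021 0.0014] F [ 0.5 -0.7 -0.3] open 0.651 q [0.51 0.52 1.7  0.   0.92 1.93]
turn [-0.001, -0.0023, -0.0003] shift [-0.0015, -0.0001, 0.0012] rows>= 0.0
```

Request:
{"api": "arm_command", "payload": {
  "steps": [
    [[-0.001, -0.002, 0], [-0.001, 0, 0.001], -0.3],
    [[-0.001, -0.002, 0], [-0.001, 0, 0.001], -1],
    [[-0.001, -0.002, 0], [-0.001, 0, 0.001], -1],
    [[-0.001, -0.002, 0], [-0.001, 0, 0.001], -1],
    [[-0.001, -0.002, 0], [-0.001, 0, 0.001], -1],
    [[-0.001, -0.002, 0], [-0.001, 0, 0.001], -1]
  ],
  "force": 40
}}

```text
time: 30.65
eef_pos: [0.5277, 0.4141, -0.0116]
tcp_rot: [0.997, 0.075, 0.001, -0.001]
contact_force: [-0.7, 0.4, 6.3]
opening: 0.337
```

```bash
python3 mv.py  .550 .0953 .10 -.134 .550 .0953 .032 -.134
```

```text
t 30.65 pos [ 0.5277  0.4141 -0.0116] th 0.1498 tilt [0.0028 0.0013] F [-0.7  0.4  6.3] open 0.337 q [ 0.51  0.52  1.7  -0.    0.92  1.94]
turn [-0.0013, -0.0028, 0.2838] shift [-0.0252, 0.3185, -0.112] rows>= 5.4
turn [-0.0013, -0.0028, 0.2838] shift [-0.0254, 0.3185, -0.044] rows>= 5.2
```

Request:
{"api": "arm_command", "payload": {
  "steps": [
    [[-0.001, -0.003, 0], [0, 0, -0.03], -1],
    [[-0.001, -0.003, 0], [0, 0, -0.08], -1],
    [[-0.001, -0.003, 0.07], [-0.005, 0.06, -0.112], -1],
    [[-0.001, -0.003, 0.14], [-0.01, 0.12, -0.112], -1],
    [[-0.001, -0.003, 0.21], [-0.015, 0.18, -0.112], -1],
    [[-0.001, -0.003, 0.284], [-0.02, 0.24, -0.112], -1],
    [[-0.001, -0.003, 0.284], [-0.025, 0.29, -0.112], -1],
    [[-0.001, -0.003, 0.284], [-0.025, 0.3185, -0.09], -1],
    [[-0.001, -0.003, 0.284], [-0.025, 0.3185, -0.065], -1],
    [[-0.001, -0.003, 0.284], [-0.025, 0.3185, -0.046], -1],
    [[-0.001, -0.003, 0.284], [-0.025, 0.3185, -0.046], -1],
    [[-0.001, -0.003, 0.284], [-0.025, 0.3185, -0.046], -1]
  ]
}}

```text
time: 32.15
eef_pos: [0.5508, 0.0959, 0.0346]
tcp_rot: [0.998, -0.067, 0.0, -0.0]
contact_force: [1.0, -0.1, -1.8]
opening: 0.337
```

```bash
python3 mv.py .5504 .0953 .0085 -.134
```

```text
t 32.15 pos [0.5508 0.0959 0.0346] th -0.1332 tilt [0.0007 0.0003] F [ 1.  -0.1 -1.8] open 0.337 q [-0.01  0.24  1.98  0.    0.92  1.69]
turn [-0.0004, -0.0006, 0.0008] shift [-0.0003, 0.0007, 0.0261] rows>= 0.4
```

Request:
{"api": "arm_command", "payload": {
  "steps": [
    [[0, -0.001, 0.001], [0, 0.0005, 0.006], -1],
    [[0, -0.001, 0.001], [0, 0.0005, 0.012], -1],
    [[0, -0.001, 0.001], [0, 0.0005, 0.018], -1],
    [[0, -0.001, 0.001], [0, 0.0005, 0.022], -1],
    [[0, -0.001, 0.001], [0, 0.0005, 0.022], -1]
  ]
}}

```text
time: 32.78
eef_pos: [0.5503, 0.0954, 0.012]
tcp_rot: [0.998, -0.067, -0.001, -0.0]
contact_force: [-0.3, 0.3, -1.9]
opening: 0.337
```

```bash
python3 mv.py .5504 .0953 .0085 -.134
```

```text
t 32.77 pos [0.5503 0.0954 0.012 ] th -0.1343 tilt [-0.0014  0.0005] F [-0.3  0.3 -1.9] open 0.337 q [-0.01  0.28  1.98  0.    0.88  1.69]
turn [-0.0003, 0.0015, -0.0003] shift [0.0001, 0.0001, 0.0035] rows>= 0.1
```

Request:
{"api": "arm_command", "payload": {
  "steps": [
    [[0, 0, 0], [0, 0, 0.003], -1],
    [[0, 0, 0], [0, 0, 0.004], -1],
    [[0, 0, 0], [0, 0, 0.004], -0.05],
    [[0, 0, 0], [0, 0, 0.003], -0.05],
    [[0, 0, 0], [0, 0, -0.03], -0.05],
    [[0, 0, 0], [0, 0, -0.08], -0.05],
    [[0, 0, -0.1], [0, -0.06, -0.11], 0.3],
    [[0, 0, -0.2], [0, -0.12, -0.11], 0.3],
    [[0, 0, -0.3], [0, -0.18, -0.11], 0.3],
    [[0, 0, -0.4], [0, -0.24, -0.11], 0.3],
    [[0, 0, -0.4], [0, -0.3, -0.11], 0.3],
    [[0, 0, -0.4], [0, -0.3, -0.11], 0.3]
  ]
}}

```text
time: 34.28
eef_pos: [0.59, 0.3967, 0.1216]
tcp_rot: [0.991, 0.135, -0.0, -0.001]
contact_force: [0.5, -0.7, 0.8]
opening: 0.647
```

```bash
python3 - <<'E'
from m import *
for n in("top","side"):
    c=cam(n);np.save(n+"15.npy",c,allow_pickle=True)
    if n=="top":
        save(c["frame"],n+"15")
        for ce,a,r in packs(c): print(ce.round(1),a,np.round(r[0],1),np.round(r[1],1),round(r[2],1))
    else: print(sidepacks(c))
E
python3 mv.py .4065 .2142 .06 .27 .4065 .2142 -.0135 .27
```

```text
[254.3 194. ] 157 [640.3  85.9] [29.3 70.4] 82.0
[275.7 195.7] 155 [633.2  23.8] [29.4 69.4] 82.0
[250.9 223.5] 170 [554.   97.5] [30.4 70.5] 82.6
[211.1 273.4] 116 [408.4 211.8] [69.1 27.3] 18.1
[([345.2, 302.0], 173)]
t 34.38 pos [0.5902 0.3931 0.1215] th 0.2671 tilt [-0.002  -0.0003] F [0.5 0.2 0.6] open 0.648 q [0.44 0.43 1.55 0.   1.16 1.75]
turn [-0.0003, 0.002, -0.0029] shift [-0.2243, 0.124, 0.062] rows>= 4.2
turn [-0.0003, 0.002, -0.0029] shift [-0.2241, 0.1241, 0.1355] rows>= 4.6
```

View pics/top15.png

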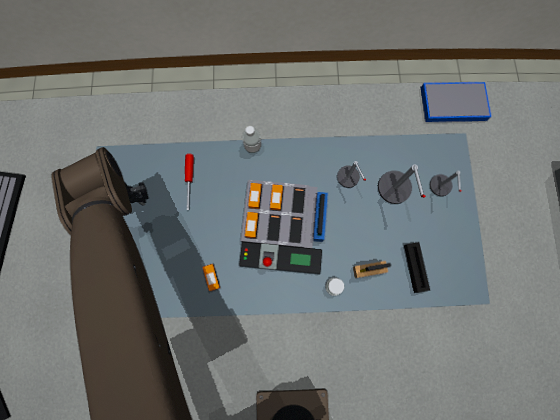

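Request:
{"api": "arm_command", "payload": {
  "steps": [
    [[0, 0.002, 0], [-0.05, 0.03, 0], 0.3],
    [[0, 0.002, 0], [-0.1, 0.055, 0], 0.3],
    [[0, 0.002, 0], [-0.15, 0.083, 0], 0.3],
    [[0, 0.002, 0], [-0.2, 0.11, 0.01], 0.3],
    [[0, 0.002, 0], [-0.224, 0.124, 0.04], 0.3],
    [[0, 0.002, 0], [-0.224, 0.124, 0.08], 0.3],
    [[0, 0.002, 0], [-0.224, 0.124, 0.11], 0.3],
    [[0, 0.002, 0], [-0.224, 0.124, 0.13], 0.3],
    [[0, 0.002, 0], [-0.224, 0.124, 0.1355], 0.3],
    [[0, 0.002, 0], [-0.224, 0.124, 0.1355], 0.3],
    [[0, 0.002, 0], [-0.224, 0.124, 0.1355], 0.3]
  ]
}}

```text
time: 35.75
eef_pos: [0.4076, 0.2143, -0.0124]
tcp_rot: [0.991, 0.133, 0.001, -0.0]
contact_force: [0.3, -0.1, -0.9]
opening: 0.655
```

```bash
python3 mv.py .4065 .2142 -.0135 .272
```

```text
t 35.75 pos [ 0.4076  0.2143 -0.0124] th 0.2667 tilt [0.0021 0.0008] F [ 0.3 -0.1 -0.9] open 0.655 q [0.26 0.13 2.22 0.   0.79 1.57]
turn [-0.0002, -0.0022, -0.0053] shift [-0.0011, -0.0002, 0.0011] rows>= 0.0
```

Request:
{"api": "arm_command", "payload": {
  "steps": [
    [[0, -0.002, -0.005], [-0.001, 0, 0.001], -0.3],
    [[0, -0.002, -0.005], [-0.001, 0, 0.001], -1],
    [[0, -0.002, -0.005], [-0.001, 0, 0.001], -1],
    [[0, -0.002, -0.005], [-0.001, 0, 0.001], -1],
    [[0, -0.002, -0.005], [-0.001, 0, 0.001], -1],
    [[0, -0.002, -0.005], [-0.001, 0, 0.001], -1]
  ],
  "force": 40
}}

```text
time: 36.5
eef_pos: [0.4075, 0.2143, -0.0125]
tcp_rot: [0.991, 0.136, 0.001, -0.0]
contact_force: [-1.0, -0.1, 6.2]
opening: 0.339
```

```bash
python3 mv.py  .5415 .0339 .11 -.134 .5415 .0339 .034 -.134
```

```text
t 36.5 pos [ 0.4075  0.2143 -0.0125] th 0.2719 tilt [0.0017 0.0006] F [-1.  -0.1  6.2] open 0.339 q [0.26 0.13 2.22 0.   0.79 1.56]
turn [-0.0005, -0.0017, 0.4059] shift [0.0808, 0.2097, -0.1224] rows>= 4.1
turn [-0.0005, -0.0017, 0.4059] shift [0.0807, 0.2098, -0.0464] rows>= 3.7
```

Request:
{"api": "arm_command", "payload": {
  "steps": [
    [[0, -0.002, 0], [0, 0, -0.03], -1],
    [[0, -0.002, 0], [0, 0, -0.08], -1],
    [[0, -0.002, 0], [0, 0, -0.122], -1],
    [[0, -0.002, 0.1], [0.02, 0.05, -0.122], -1],
    [[0, -0.002, 0.2], [0.04, 0.1, -0.122], -1],
    [[0, -0.002, 0.3], [0.06, 0.15, -0.122], -1],
    [[0, -0.002, 0.406], [0.081, 0.2, -0.122], -1],
    [[0, -0.002, 0.406], [0.081, 0.21, -0.1], -1],
    [[0, -0.002, 0.406], [0.081, 0.21, -0.075], -1],
    [[0, -0.002, 0.406], [0.081, 0.21, -0.05], -1],
    [[0, -0.002, 0.406], [0.081, 0.21, -0.047], -1],
    [[0, -0.002, 0.406], [0.081, 0.21, -0.047], -1]
  ]
}}

```text
time: 38.0
eef_pos: [0.5418, 0.0339, 0.0346]
tcp_rot: [0.998, -0.067, -0.0, -0.0]
contact_force: [0.8, -0.0, -1.2]
opening: 0.34
```

```bash
python3 mv.py .5415 .0339 .0085 -.134
```

```text
t 38.0 pos [0.5418 0.0339 0.0346] th -0.1338 tilt [-0.0007  0.0005] F [ 0.8 -0.  -1.2] open 0.34 q [-0.12  0.21  2.02  0.    0.92  1.58]
turn [-0.0004, 0.0008, 0.0002] shift [-0.0003, 0.0, 0.0261] rows>= 0.4
```

Request:
{"api": "arm_command", "payload": {
  "steps": [
    [[0, 0.001, 0], [0, 0, 0.006], -1],
    [[0, 0.001, 0], [0, 0, 0.012], -1],
    [[0, 0.001, 0], [0, 0, 0.018], -1],
    [[0, 0.001, 0], [0, 0, 0.022], -1],
    [[0, 0.001, 0], [0, 0, 0.022], -1]
  ]
}}

```text
time: 38.62
eef_pos: [0.5413, 0.0339, 0.0121]
tcp_rot: [0.998, -0.067, -0.0, -0.0]
contact_force: [0.2, -0.1, -1.0]
opening: 0.337
```

```bash
python3 mv.py .5415 .0339 .0075 -.134
```

```text
t 38.62 pos [0.5413 0.0339 0.0121] th -0.1339 tilt [-0.0008  0.0005] F [ 0.2 -0.1 -1. ] open 0.337 q [-0.12  0.24  2.02  0.    0.88  1.58]
turn [-0.0004, 0.0009, 0.0001] shift [0.0002, 0.0, 0.0046] rows>= 0.1
```

Request:
{"api": "arm_command", "payload": {
  "steps": [
    [[0, 0, 0], [0, 0, 0.004], -1],
    [[0, 0, 0], [0, 0, 0.005], -1],
    [[0, 0, 0], [0, 0, 0.005], -0.05],
    [[0, 0, 0], [0, 0, 0.004], -0.05],
    [[0, 0, 0], [0, 0, -0.03], -0.05],
    [[0, 0, 0], [0, 0, -0.08], -0.05],
    [[0, 0, 0], [0, -0.06, -0.12], 0.0],
    [[0, 0, 0], [0, -0.12, -0.12], 0.0],
    [[0, 0, 0], [0, -0.18, -0.12], 0.0],
    [[0, 0, 0], [0, -0.2, -0.12], 0.0],
    [[0, 0, 0], [0, -0.2, -0.12], 0.0]
  ]
}}

```text
time: 40.0
eef_pos: [0.5679, 0.2331, 0.1319]
tcp_rot: [0.998, -0.066, -0.001, 0.0]
contact_force: [-0.6, -1.0, 0.0]
opening: 0.5
```

```bash
python3 mv.py
python3 - <<'E'
from m import *
C={}
for n in("top","side"):
    c=cam(n);C[n]=c;np.save(n+"16.npy",c,allow_pickle=True)
    if n=="top":
        crop(c,"t16",230,170,340,280,5); save(c["frame"],"top16")
        for ce,a,r in packs(c): print(ce.round(1),a,np.round(r[0],1),np.round(r[1],1),round(r[2],1))
    else: print(sidepacks(c)); crop(c,"s16",235,195,355,285,6)
    H=hsv(c);m=((H[...,0]<5)|(H[...,0]>174))&(H[...,1]>140)&(H[...,2]>90)
    print([(ce.round(1).tolist(),st[4]) for ce,st,_ in comps(m,20)])
E
```

```text
t 40.0 pos [0.5679 0.2331 0.1319] th -0.1313 tilt [-0.0011 -0.    ] F [-0.6 -1.   0. ] open 0.5 q [0.22 0.22 1.79 0.   1.13 1.93]
[254.3 194. ] 157 [640.3  85.9] [29.3 70.4] 82.0
[275.7 195.7] 156 [633.2  23.8] [29.4 69.4] 82.0
[250.9 223.5] 171 [554.   97.7] [30.5 70.5] 82.3
[272.8 225.4] 168 [546.2  35.4] [29.5 70.4] 82.3
[([190.1, 156.3], np.int32(31)), ([266.9, 261.3], np.int32(68))]
[([258.7, 240.0], 70), ([304.1, 245.0], 64), ([260.9, 257.1], 136), ([301.1, 262.0], 70)]
[([332.3, 240.7], np.int32(55)), ([219.2, 323.3], np.int32(256))]
```

View pics/t16.png

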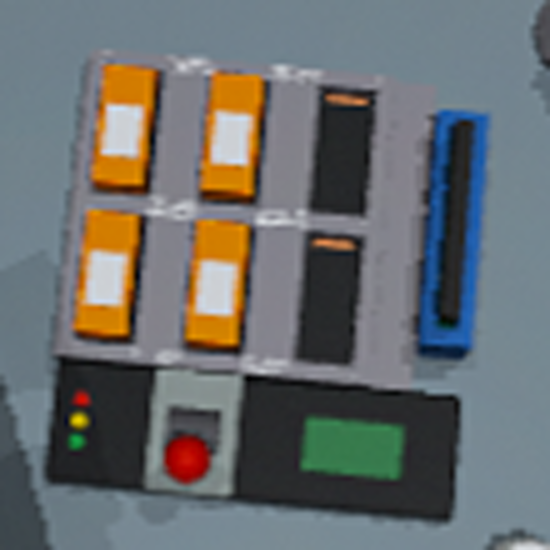

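View pics/s16.png

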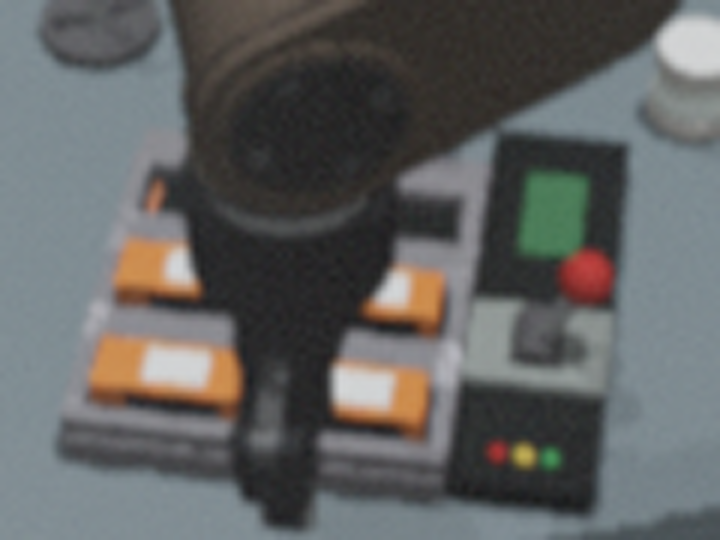

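View pics/top16.png

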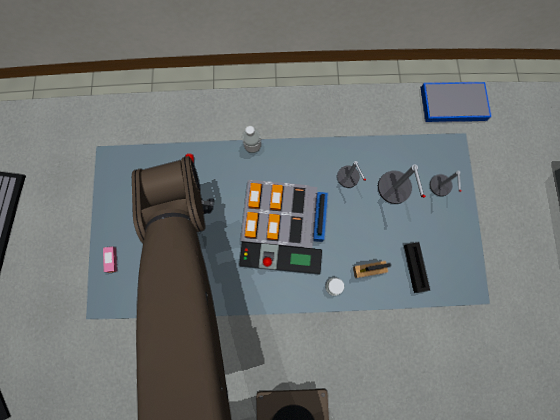

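All four packs lie in their own bays, only the pink decoy remains outside. Locate the ball.

Run:
```python
from m import *
t=np.load("top16.npy",allow_pickle=True).item();s=np.load("side16.npy",allow_pickle=True).item()
print(tri(t,[[266.9,261.5]],s,[[332.4,240.6]]));print(onz(t,[[266.9,261.5]],.07),onz(s,[[332.4,240.6]],.07))
import mv
mv.to(.433,.0585,.14,-.134);mv.to(.433,.0585,.03,-.134)
```

```text
(array([0.43987857, 0.05391039, 0.08026953]), np.float64(0.001571740444424665))
[[0.44159418 0.05403619 0.07      ]] [[0.43795495 0.04498564 0.07      ]]
turn [0.0006, 0.0016, -0.0002] shift [-0.1106, 0.1891, -0.008] rows>= 3.5
turn [0.0006, 0.0016, -0.0002] shift [-0.1104, 0.1891, 0.102] rows>= 3.9
```

```bash
python3 mv.py .440 .0535 .13 -.134 .440 .0535 .032 -.134
```

```text
t 40.1 pos [0.5679 0.2311 0.1317] th -0.1342 tilt [-0.0017 -0.0004] F [-0.3 -0.7 -0.1] open 0.498 q [ 0.22  0.22  1.79 -0.    1.13  1.93]
turn [0.0006, 0.0016, -0.0002] shift [-0.103, 0.1931, 0.002] rows>= 3.5
turn [0.0006, 0.0016, -0.0002] shift [-0.1028, 0.1931, 0.1] rows>= 3.8
```

Request:
{"api": "arm_command", "payload": {
  "steps": [
    [[0, 0.002, 0], [-0.03, 0.05, -0.02], 0.2],
    [[0, 0.002, 0], [-0.06, 0.1, -0.02], 0.2],
    [[0, 0.002, 0], [-0.09, 0.15, -0.01], 0.2],
    [[0, 0.002, 0], [-0.103, 0.193, 0.0], 0.2],
    [[0, 0.002, 0], [-0.103, 0.193, 0.02], 0.2],
    [[0, 0.002, 0], [-0.103, 0.193, 0.035], 0.2],
    [[0, 0.002, 0], [-0.103, 0.193, 0.05], 0.2],
    [[0, 0.002, 0], [-0.103, 0.193, 0.05], 0.2]
  ]
}}

```text
time: 41.1
eef_pos: [0.4389, 0.0538, 0.0805]
tcp_rot: [0.998, -0.067, -0.002, 0.0]
contact_force: [-0.2, -0.1, 0.5]
opening: 0.599
```

```bash
python3 - <<'E'
from m import *
for n in("top","side"):
    c=cam(n);np.save(n+"17.npy",c,allow_pickle=True)
    crop(c,n[0]+"17",*((230,200,330,290,6) if n=="top" else (280,180,380,280,6)))
E
python3 mv.py .440 .0535 .032 -.134
```

```text
t 41.2 pos [0.4402 0.0538 0.082 ] th -0.1335 tilt [ 0.0001 -0.0007] F [ 0.9 -0.1  0.5] open 0.6 q [-0.11 -0.09  2.23 -0.    1.    1.6 ]
turn [0.0006, -0.0002, 0.0005] shift [-0.0001, 0.0003, 0.05] rows>= 0.8
```

View pics/s17.png

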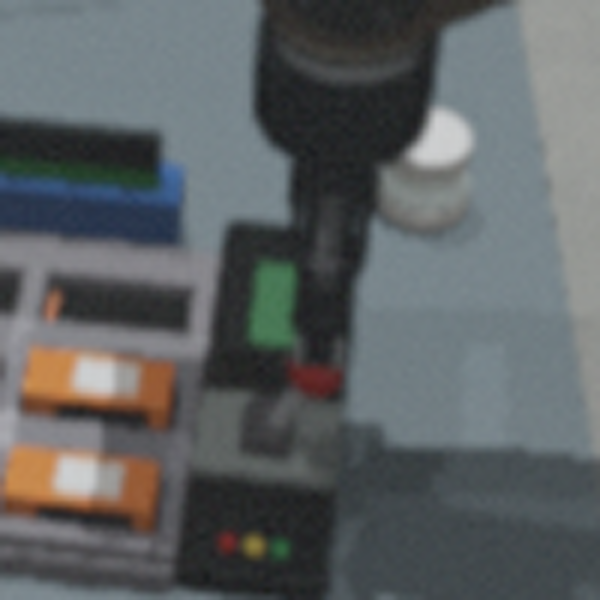

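View pics/t17.png

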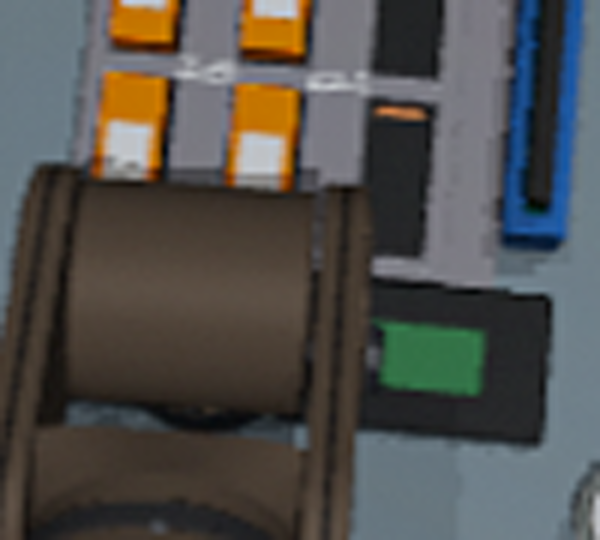

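Request:
{"api": "arm_command", "payload": {
  "steps": [
    [[0, 0, 0], [0.001, 0, 0.02], 0.2],
    [[0, 0, 0], [0.001, 0, 0.04], 0.2],
    [[0, 0, 0], [0.001, 0, 0.05], 0.2],
    [[0, 0, 0], [0.001, 0, 0.05], 0.2],
    [[0, 0, 0], [0.001, 0, 0.05], -0.3],
    [[0, 0, 0], [0.001, 0, 0.05], -1],
    [[0, 0, 0], [0.001, 0, 0.05], -1],
    [[0, 0, 0], [0.001, 0, 0.05], -1],
    [[0, 0, 0], [0.001, 0, 0.05], -1]
  ],
  "force": 20
}}

```text
time: 42.32
eef_pos: [0.4419, 0.0529, 0.0331]
tcp_rot: [0.998, -0.066, 0.001, 0.001]
contact_force: [-3.0, -4.8, 5.4]
opening: 0.282
```

```bash
python3 mv.py
```

```text
t 42.33 pos [0.4419 0.0529 0.0331] th -0.1328 tilt [ 0.0013 -0.0024] F [-3.  -4.8  5.4] open 0.282 q [-0.11  0.    2.25 -0.    0.89  1.6 ]
```

Request:
{"api": "arm_command", "payload": {
  "steps": [
    [[0, 0, 0], [0.007, 0, -0.003], -1],
    [[0, 0, 0], [0.014, 0, -0.005], -1],
    [[0, 0, 0], [0.02, 0, -0.0065], -1],
    [[0, 0, 0], [0.027, 0, -0.007], -1],
    [[0, 0, 0], [0.034, 0, -0.0065], -1],
    [[0, 0, 0], [0.041, 0, -0.005], -1],
    [[0, 0, 0], [0.048, 0, -0.003], -1],
    [[0, 0, 0], [0.054, 0, 0], -1],
    [[0, 0, 0], [0.057, 0, 0.001], -1],
    [[0, 0, 0], [0.057, 0, 0.001], -1]
  ]
}}

```text
time: 43.58
eef_pos: [0.4971, 0.0454, 0.0327]
tcp_rot: [0.998, -0.066, -0.002, 0.001]
contact_force: [-9.8, -2.6, 4.3]
opening: 0.282
```

```bash
python3 mv.py
python3 - <<'E'
from m import *
c=cam("side");crop(c,"s18",280,180,380,280,6)
E
```

```text
t 43.58 pos [0.4971 0.0454 0.0327] th -0.1326 tilt [-0.0043 -0.0021] F [-9.8 -2.6  4.3] open 0.282 q [-0.11  0.12  2.12 -0.    0.9   1.59]
```

View pics/s18.png

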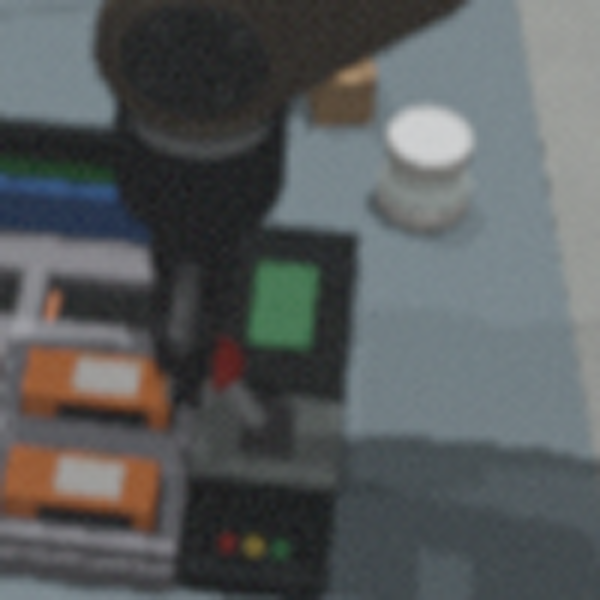

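Request:
{"api": "arm_command", "payload": {
  "steps": [
    [[0, 0, 0], [0, 0, 0], 0.1],
    [[0, 0, 0], [0, 0, 0], 0.1],
    [[0, 0, 0], [0, 0, 0], 0.1],
    [[0, 0, 0], [0, 0, -0.04], 0.1],
    [[0, 0, 0], [0, 0, -0.1], 0.1],
    [[0, 0, 0], [0, -0.06, -0.13], 0.0],
    [[0, 0, 0], [0, -0.12, -0.13], 0.0],
    [[0, 0, 0], [0, -0.16, -0.13], 0.0],
    [[0, 0, 0], [0, -0.16, -0.13], 0.0]
  ]
}}

```text
time: 44.75
eef_pos: [0.5191, 0.207, 0.1627]
tcp_rot: [0.998, -0.064, -0.001, 0.001]
contact_force: [-0.1, -0.6, 0.2]
opening: 0.501
```

```bash
python3 mv.py
python3 - <<'E'
from fit import *
t0=t
for n in("top","side"):
    c=cam(n);np.save(n+"19.npy",c,allow_pickle=True)
    crop(c,n[0]+"19",*((230,170,330,280,5) if n=="top" else (235,195,355,285,6)))
    H=hsv(c);m=((H[...,0]<5)|(H[...,0]>174))&(H[...,1]>140)&(H[...,2]>90)
    print([(ce.round(1).tolist(),st[4]) for ce,st,_ in comps(m,20)])
    m0=[ce for ce,st,_ in comps(m,20) if 255<ce[0]<340 and 230<ce[1]<270]
    if m0: print(onz(c,[m0[0]],.07))
E
```

```text
t 44.75 pos [0.5191 0.207  0.1627] th -0.1286 tilt [-0.0025 -0.0012] F [-0.1 -0.6  0.2] open 0.501 q [ 0.2   0.07  1.9  -0.    1.17  1.9 ]
[([188.5, 166.2], np.int32(201)), ([268.7, 244.3], np.int32(63))]
[[0.48798181 0.04775224 0.07      ]]
[([316.2, 239.3], np.int32(52)), ([219.4, 323.3], np.int32(252))]
[[0.48308963 0.04063483 0.07      ]]
```

View pics/t19.png

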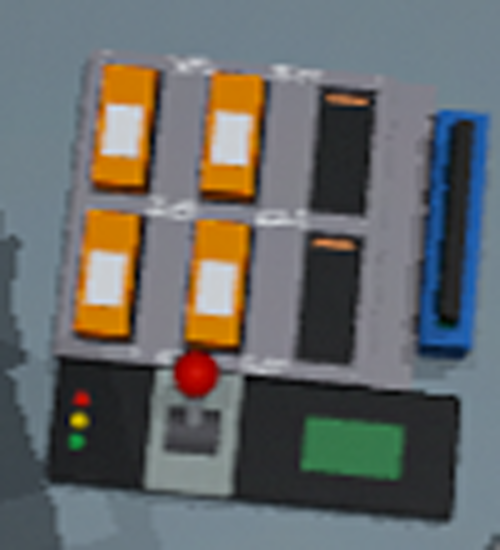

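View pics/s19.png

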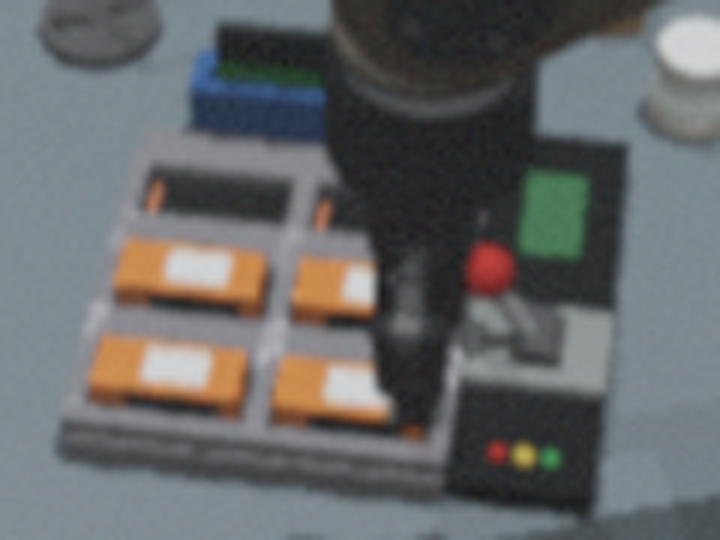

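The toggle now leans to +x (ball top (269,244), 47 mm travelled from ~0.15 rad, matching the on end stop; the arm met ~10 N there). Now the sign; refine hook peg first.

```bash
python3 - <<'E'
from m import *
t=np.load("top19.npy",allow_pickle=True).item()
crop(t,"tpeg",400,155,440,205,12)
s=np.load("side4.npy",allow_pickle=True).item()
crop(s,"speg",255,110,300,150,14)
E
python3 mv.py .30 -.2 .2 1.702
```

```text
t 44.85 pos [0.5188 0.2046 0.1622] th -0.1315 tilt [-0.0038 -0.0023] F [-0.1 -0.4 -0.3] open 0.496 q [ 0.19  0.07  1.9  -0.    1.17  1.9 ]
turn [-0.0012, 0.0049, -1.8335] shift [-0.164, 0.4299, -0.036] rows>= 9.8
```

View pics/tpeg.png

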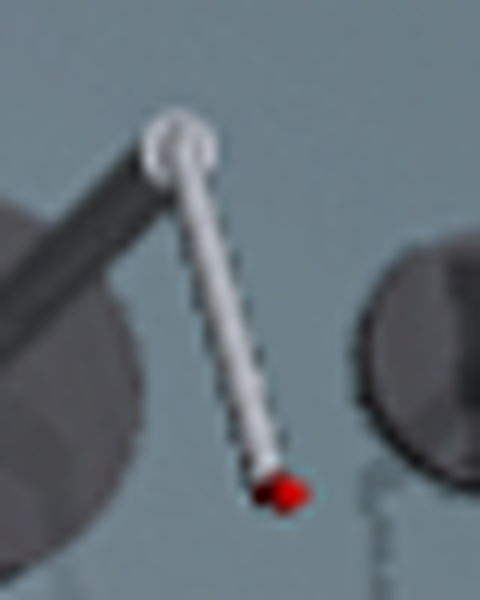

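View pics/speg.png

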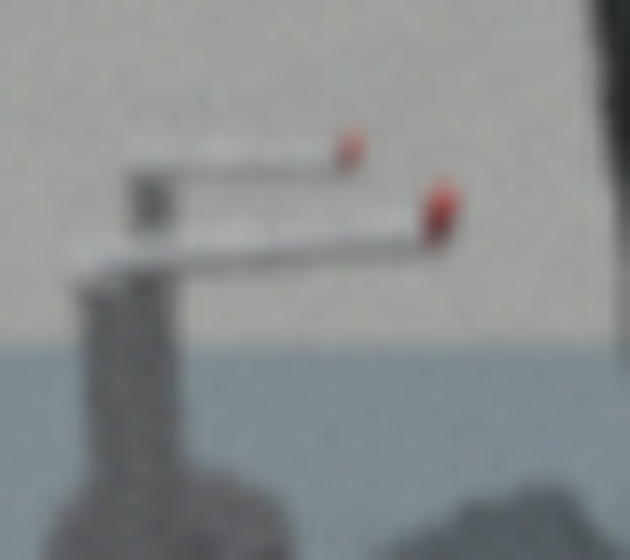

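Run:
```python
from fit import *
t=np.load("top19.npy",allow_pickle=True).item();s=np.load("side4.npy",allow_pickle=True).item()
P=onz(t,px([(180,148),(261,480),(262,490)],12,400,155),.19);print(P.round(4));a=P[0]-P[1];print(np.arctan2(a[1],a[0]))
Q=onz(s,px([(115,264),(425,237)],14,255,110),.19);print(Q.round(4));a=Q[0]-Q[1];print(np.arctan2(a[1],a[0]))
Q=onz(s,px([(440,195)],14,255,110),.202);print(Q.round(4));
print(onz(t,px([(288,490)],12,400,155),.201))
f=onz(t,[[320+375.5/5-.5,150+186.5/5-.5]],.006);print("foot",f)
```

```text
[[ 0.6541 -0.33    0.19  ]
 [ 0.5814 -0.3389  0.19  ]
 [ 0.5792 -0.3389  0.19  ]]
0.12142701714793352
[[ 0.6497 -0.3325  0.19  ]
 [ 0.5781 -0.3438  0.19  ]]
0.15634403699587482
[[ 0.5744 -0.3429  0.202 ]]
[[ 0.57633617 -0.34015467  0.201     ]]
foot [[ 0.65378715 -0.33027803  0.006     ]]
```

```bash
python3 mv.py .411 -.2317 .16 1.70
```

```text
t 44.85 pos [0.5188 0.2046 0.1622] th -0.1315 tilt [-0.0038 -0.0023] F [-0.1 -0.4 -0.3] open 0.496 q [ 0.19  0.07  1.9  -0.    1.17  1.9 ]
turn [-0.0012, 0.0049, -1.8315] shift [-0.0497, 0.4466, 0.0036] rows>= 9.8
```

Request:
{"api": "arm_command", "payload": {
  "steps": [
    [[0, 0.005, -0.17], [-0.005, 0.045, 0], 0],
    [[0, 0.005, -0.34], [-0.01, 0.09, 0], 0],
    [[0, 0.005, -0.51], [-0.015, 0.135, 0], 0],
    [[0, 0.005, -0.68], [-0.02, 0.18, 0], 0],
    [[0, 0.005, -0.85], [-0.025, 0.225, 0], 0],
    [[0, 0.005, -1.02], [-0.03, 0.27, 0], 0],
    [[0, 0.005, -1.19], [-0.035, 0.315, 0], 0],
    [[0, 0.005, -1.36], [-0.04, 0.36, 0], 0],
    [[0, 0.005, -1.53], [-0.045, 0.405, 0], 0],
    [[0, 0.005, -1.7], [-0.05, 0.447, 0], 0],
    [[0, 0, -1.83], [-0.05, 0.447, 0], 0],
    [[0, 0, -1.83], [-0.05, 0.447, 0], 0]
  ]
}}

```text
time: 46.35
eef_pos: [0.4096, -0.2332, 0.1635]
tcp_rot: [0.662, 0.749, -0.002, -0.001]
contact_force: [-0.5, 0.7, 0.2]
opening: 0.5
```

```bash
python3 mv.py .411 -.2317 .11 1.70 .411 -.2317 .0725 1.70
python3 - <<'E'
from m import *
for n in("top","side"):
    c=cam(n);np.save(n+"20.npy",c,allow_pickle=True)
    crop(c,n[0]+"20",*((320,200,420,300,6) if n=="top" else (290,110,390,210,6)))
E
```

```text
t 46.35 pos [ 0.4096 -0.2332  0.1635] th 1.6939 tilt [-0.0038 -0.0022] F [-0.5  0.7  0.2] open 0.5 q [-0.73 -0.13  2.1  -0.    1.17 -0.85]
turn [-0.004, 0.0017, -0.0061] shift [0.0014, 0.0017, 0.0535] rows>= 0.9
turn [-0.004, 0.0017, -0.0061] shift [0.0014, 0.0019, 0.091] rows>= 1.5
```

View pics/s20.png

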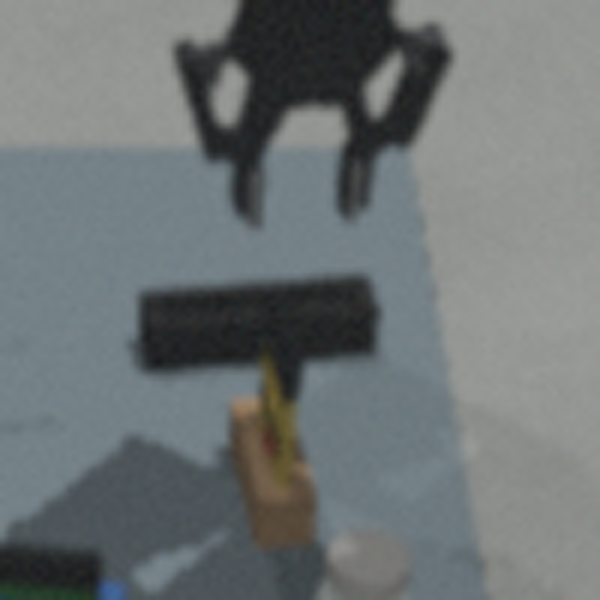

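View pics/t20.png

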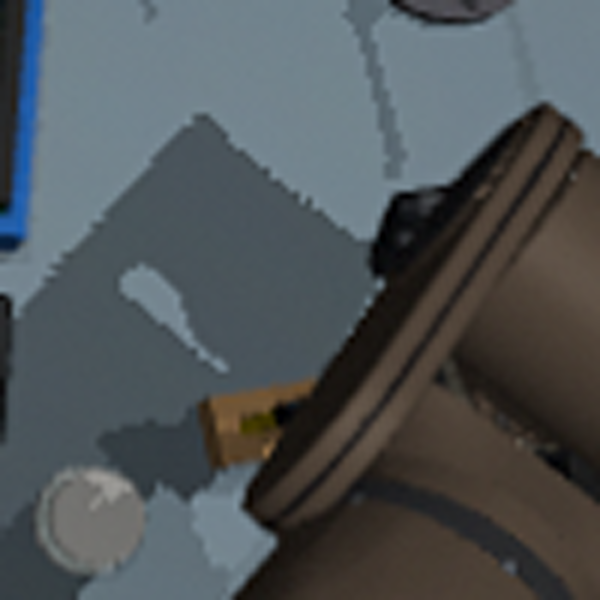

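Run:
```python
from fit import *
s=np.load("side20.npy",allow_pickle=True).item()
for q in([.4096,-.2332,.189],[.4096,-.2332,.123],[.4096,-.2332,.1],[.411,-.2317,.123],[.4125,-.2324,.123]): print(q,((proj(s,[q])[0]-[290,110]+.5)*6).round(0))
# unproject bar pixel centre near end at z=.1
im=s["frame"][150:200,320:350]
save(cv2.resize(np.clip(255*(im/255.)**.5,0,255).astype(np.uint8),None,fx=14,fy=14,interpolation=cv2.INTER_CUBIC)[:600],"s20b")
```

```text
[0.4096, -0.2332, 0.189] [297. 224.]
[0.4096, -0.2332, 0.123] [288. 327.]
[0.4096, -0.2332, 0.1] [285. 361.]
[0.411, -0.2317, 0.123] [285. 328.]
[0.4125, -0.2324, 0.123] [282. 328.]
```

View pics/s20b.png

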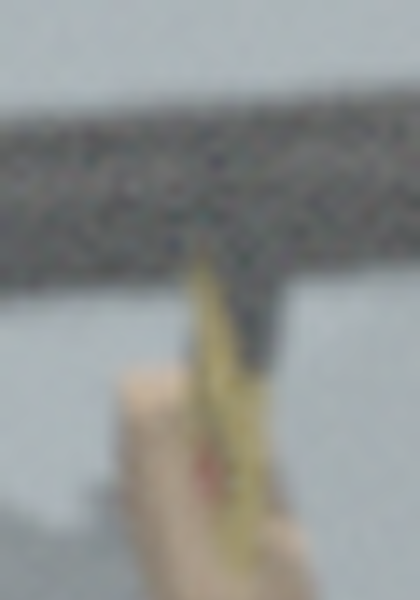

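Request:
{"api": "arm_command", "payload": {
  "steps": [
    [[-0.004, 0.002, -0.006], [0.001, 0.002, 0.03], 0],
    [[-0.004, 0.002, -0.006], [0.001, 0.002, 0.055], 0],
    [[-0.004, 0.002, -0.006], [0.001, 0.002, 0.075], 0],
    [[-0.004, 0.002, -0.006], [0.001, 0.002, 0.091], 0],
    [[-0.004, 0.002, -0.006], [0.001, 0.002, 0.091], 0],
    [[-0.004, 0.002, -0.006], [0.001, 0.002, 0.091], 0]
  ]
}}

```text
time: 47.2
eef_pos: [0.4122, -0.2315, 0.0733]
tcp_rot: [0.659, 0.752, 0.0, 0.001]
contact_force: [-0.4, 1.2, -0.7]
opening: 0.501
```

```bash
python3 mv.py .411 -.2317 .0725 1.70
python3 - <<'E'
from m import *
c=cam("side");np.save("side21.npy",c,allow_pickle=True);crop(c,"s21",290,110,390,210,6)
E
```

```text
t 47.2 pos [ 0.4122 -0.2315  0.0733] th 1.7014 tilt [ 0.001  -0.0007] F [-0.4  1.2 -0.7] open 0.501 q [-0.73 -0.01  2.17  0.    0.98 -0.86]
turn [0.0009, 0.0008, 0.0014] shift [-0.0, -0.0012, 0.0008] rows>= 0.0
```

View pics/s21.png

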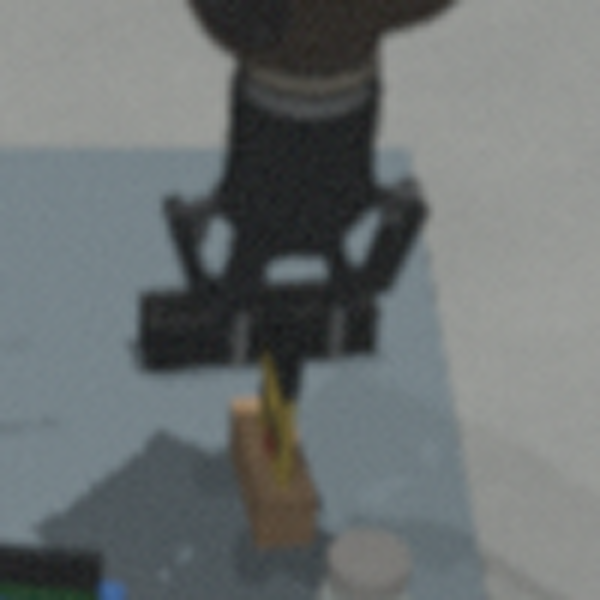

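Fingers straddle the bar symmetrically ((240,335) and (337,330), bar at (285,370)). Close.

Request:
{"api": "arm_command", "payload": {
  "steps": [
    [[0, 0, 0], [0, -0.001, 0.001], -0.5],
    [[0, 0, 0], [0, -0.001, 0.001], -1],
    [[0, 0, 0], [0, -0.001, 0.001], -1],
    [[0, 0, 0], [0, -0.001, 0.001], -1],
    [[0, 0, 0], [0, -0.001, 0.001], -1],
    [[0, 0, 0], [0, -0.001, 0.001], -1]
  ],
  "force": 40
}}

```text
time: 48.0
eef_pos: [0.4118, -0.2323, 0.0733]
tcp_rot: [0.659, 0.752, 0.0, 0.002]
contact_force: [0.7, 0.6, 5.7]
opening: 0.103
```

```bash
python3 mv.py
```

```text
t 48.0 pos [ 0.4118 -0.2323  0.0733] th 1.7013 tilt [ 0.0024 -0.002 ] F [0.7 0.6 5.7] open 0.103 q [-0.73 -0.01  2.17  0.    0.98 -0.86]
```

```bash
python3 mv.py .4118 -.2323 .19 1.701 .538 -.344 .19 1.701
python3 - <<'E'
from fit import *
for z in(.1,.14,.19): print(z,onz(t,px([(693,110),(700,203)],5,320,150),z).round(3).tolist())
E
```

```text
t 48.0 pos [ 0.4118 -0.2323  0.0733] th 1.7013 tilt [ 0.0024 -0.002 ] F [0.7 0.6 5.7] open 0.103 q [-0.73 -0.01  2.17  0.    0.98 -0.86]
turn [0.0021, 0.0023, 0.0003] shift [-0.0003, 0.0002, -0.1167] rows>= 1.9
turn [0.0021, 0.0023, 0.0003] shift [-0.1274, 0.1108, -0.1162] rows>= 3.3
0.1 [[0.666, -0.485, 0.1], [0.612, -0.482, 0.1]]
0.14 [[0.653, -0.466, 0.14], [0.602, -0.463, 0.14]]
0.19 [[0.638, -0.442, 0.19], [0.589, -0.439, 0.19]]
```

Request:
{"api": "arm_command", "payload": {
  "steps": [
    [[0.002, 0.002, 0], [0, 0, -0.03], -1],
    [[0.002, 0.002, 0], [0, 0, -0.08], -1],
    [[0.002, 0.002, 0], [0, 0, -0.117], -1],
    [[0.002, 0.002, 0], [-0.03, 0.026, -0.117], -1],
    [[0.002, 0.002, 0], [-0.06, 0.052, -0.117], -1],
    [[0.002, 0.002, 0], [-0.09, 0.078, -0.117], -1],
    [[0.002, 0.002, 0], [-0.115, 0.1, -0.117], -1],
    [[0.002, 0.002, 0], [-0.127, 0.111, -0.117], -1],
    [[0.002, 0.002, 0], [-0.127, 0.111, -0.117], -1],
    [[0.002, 0.002, 0], [-0.127, 0.111, -0.117], -1]
  ]
}}

```text
time: 49.25
eef_pos: [0.5373, -0.3427, 0.1897]
tcp_rot: [0.659, 0.752, -0.0, -0.001]
contact_force: [0.7, -0.1, 0.7]
opening: 0.109
```

```bash
python3 mv.py .538 -.344 .1893 1.701
python3 - <<'E'
from m import *
for n in("top","side"):
    c=cam(n);np.save(n+"22.npy",c,allow_pickle=True)
    crop(c,n[0]+"22",*((360,130,460,250,5) if n=="top" else (240,70,340,180,6)))
E
```

```text
t 49.25 pos [ 0.5373 -0.3427  0.1897] th 1.7015 tilt [-0.0016  0.0013] F [ 0.7 -0.1  0.7] open 0.109 q [-0.73  0.22  1.69 -0.    1.24 -0.86]
turn [-0.0014, -0.0015, 0.0005] shift [-0.0014, 0.0005, 0.0004] rows>= 0.0
```

View pics/s22.png

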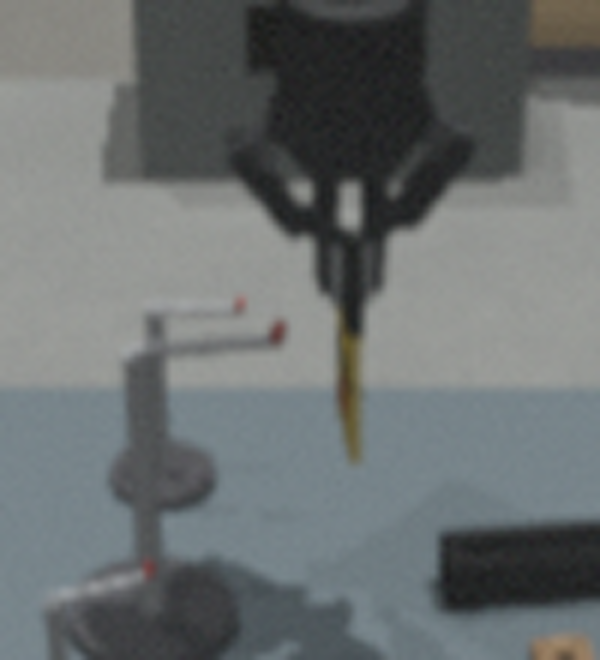

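View pics/t22.png

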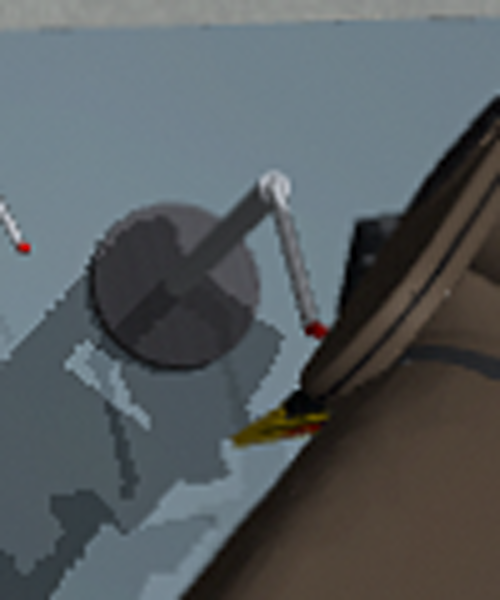

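Run:
```python
from fit import *
t=np.load("top22.npy",allow_pickle=True).item();s=np.load("side22.npy",allow_pickle=True).item()
print("top sees corner",onz(t,px([(234,443)],5,360,130),.1264).round(4),"robot expects",[.5334,-.313])
print("side sees corner",onz(s,px([(354,462)],6,240,70),.1264).round(4))
print("top tip", onz(t,px([(317,330)],5,360,130),.196).round(4), "post",onz(t,px([(274,186)],5,360,130),.192).round(4))
print("side tip", onz(s,px([(278,325)],6,240,70),.2).round(4))
```

```text
top sees corner [[ 0.5349 -0.3159  0.1264]] robot expects [0.5334, -0.313]
side sees corner [[ 0.533  -0.3211  0.1264]]
top tip [[ 0.577  -0.3406  0.196 ]] post [[ 0.6537 -0.3289  0.192 ]]
side tip [[ 0.5746 -0.3443  0.2   ]]
```

Request:
{"api": "arm_command", "payload": {
  "steps": [
    [[0, 0, 0], [0, 0.01, 0], -1],
    [[0, 0, 0], [0, 0.02, 0], -1],
    [[0, 0, 0], [0, 0.03, 0], -1],
    [[0, 0, 0], [0, 0.04, 0], -1],
    [[0, 0, 0], [0, 0.05, 0], -1],
    [[0, 0, 0], [0, 0.05, 0], -1]
  ]
}}

```text
time: 50.1
eef_pos: [0.5878, -0.3361, 0.1902]
tcp_rot: [0.659, 0.752, -0.0, -0.0]
contact_force: [-0.5, 0.6, -0.7]
opening: 0.106
```

```bash
python3 mv.py .6124 -.332 .1893 1.701
python3 - <<'E'
from m import *
for n in("top","side"):
    c=cam(n);np.save(n+"23.npy",c,allow_pickle=True)
    crop(c,n[0]+"23",*((360,130,460,250,5) if n=="top" else (240,70,340,180,6)))
E
```

```text
t 50.1 pos [ 0.5878 -0.3361  0.1902] th 1.7023 tilt [-0.0007  0.0005] F [-0.5  0.6 -0.7] open 0.106 q [-0.67  0.3   1.58 -0.    1.25 -0.8 ]
turn [-0.0006, -0.0005, 0.0013] shift [0.0008, 0.025, 0.0009] rows>= 0.4
```

View pics/s23.png

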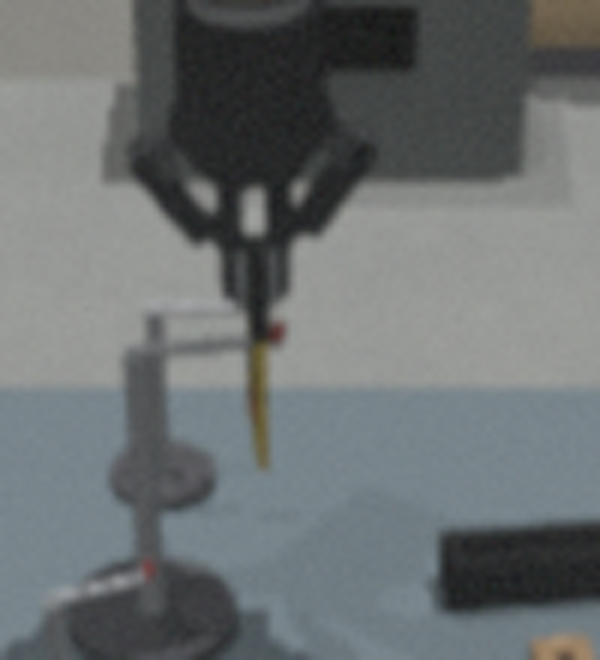

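View pics/t23.png

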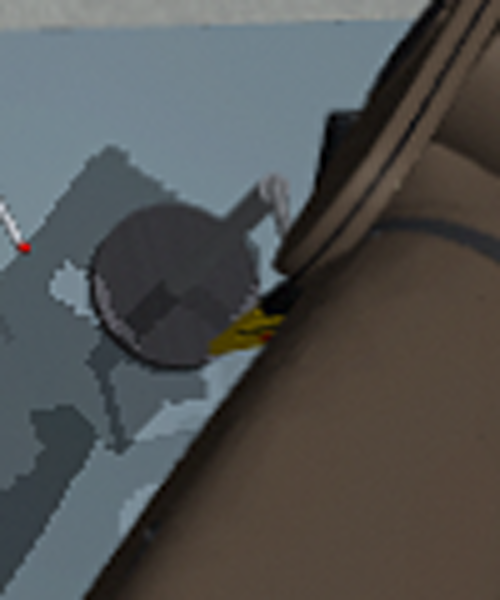

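Threaded with no contact; red tip is already on the robot's side of the sign ((277,330)). Continue to mid-peg and lower gently.

Request:
{"api": "arm_command", "payload": {
  "steps": [
    [[0, 0, 0], [0, 0.01, 0], -1],
    [[0, 0, 0], [0, 0.02, 0], -1],
    [[0, 0, 0], [0.001, 0.025, 0], -1],
    [[0, 0, 0], [0.001, 0.025, 0], -1],
    [[0, 0, 0], [0.001, 0.025, 0.004], -1],
    [[0, 0, 0], [0.001, 0.025, 0.008], -1],
    [[0, 0, 0], [0.001, 0.025, 0.011], -1],
    [[0, 0, 0], [0.001, 0.025, 0.011], -1]
  ]
}}

```text
time: 51.2
eef_pos: [0.6113, -0.3319, 0.1786]
tcp_rot: [0.659, 0.752, -0.0, -0.001]
contact_force: [-0.3, -0.1, -0.1]
opening: 0.106
```

```bash
python3 mv.py .6124 -.332 .1763 1.701
python3 - <<'E'
from m import *
c=cam("side");np.save("side24.npy",c,allow_pickle=True);crop(c,"s24",240,70,340,180,6)
E
```

```text
t 51.2 pos [ 0.6113 -0.3319  0.1786] th 1.7016 tilt [-0.0018  0.0011] F [-0.3 -0.1 -0.1] open 0.106 q [-0.64  0.35  1.54 -0.    1.25 -0.77]
turn [-0.0017, -0.0014, 0.0006] shift [-0.0003, 0.001, 0.0023] rows>= 0.0
```

View pics/s24.png

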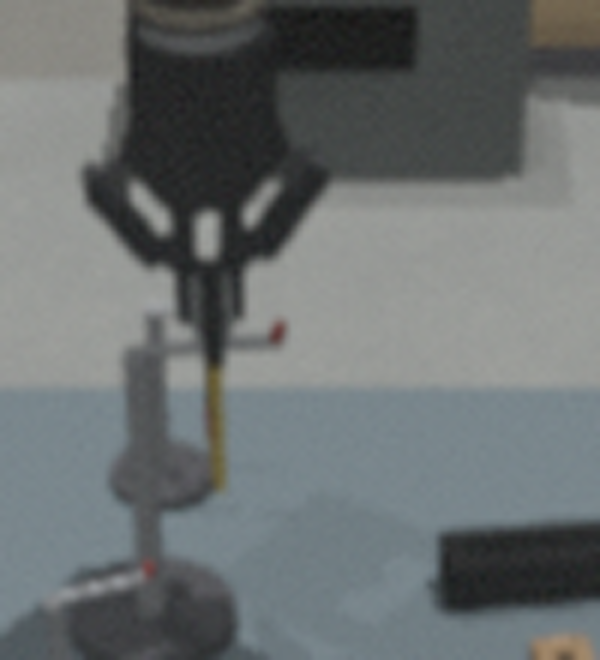

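Peg through the hole, 2 mm above resting. Lower until contact, then open a little.

Request:
{"api": "arm_command", "payload": {
  "steps": [
    [[0, 0, 0], [0, 0, 0.001], -1],
    [[0, 0, 0], [0, 0, 0.002], -1],
    [[0, 0, 0], [0, 0, 0.003], -1],
    [[0, 0, 0], [0, 0, 0.003], -1]
  ]
}}

```text
time: 51.75
eef_pos: [0.6116, -0.332, 0.1763]
tcp_rot: [0.659, 0.752, -0.0, -0.001]
contact_force: [-1.7, 0.5, 1.0]
opening: 0.106
```

```bash
python3 mv.py
```

```text
t 51.75 pos [ 0.6116 -0.332   0.1763] th 1.7016 tilt [-0.0012  0.0006] F [-1.7  0.5  1. ] open 0.106 q [-0.64  0.35  1.55 -0.    1.24 -0.77]
```

Request:
{"api": "arm_command", "payload": {
  "steps": [
    [[0, 0, 0], [0, 0, 0.001], -1],
    [[0, 0, 0], [0, 0, 0.001], -0.7],
    [[0, 0, 0], [0, 0, 0.001], -0.6],
    [[0, 0, 0], [0, 0, 0.001], -0.5],
    [[0, 0, 0], [0, 0, 0.001], -0.45],
    [[0, 0, 0], [0, 0, 0.001], -0.45]
  ]
}}

```text
time: 52.5
eef_pos: [0.6116, -0.332, 0.1752]
tcp_rot: [0.659, 0.752, -0.0, -0.001]
contact_force: [0.5, -0.5, 1.2]
opening: 0.272
```

```bash
python3 mv.py
python3 - <<'E'
from m import *
c=cam("side");np.save("side25.npy",c,allow_pickle=True);crop(c,"s25",240,70,340,180,6)
E
```

```text
t 52.5 pos [ 0.6116 -0.332   0.1752] th 1.7016 tilt [-0.0012  0.0006] F [ 0.5 -0.5  1.2] open 0.272 q [-0.64  0.36  1.55 -0.    1.24 -0.77]
```

View pics/s25.png

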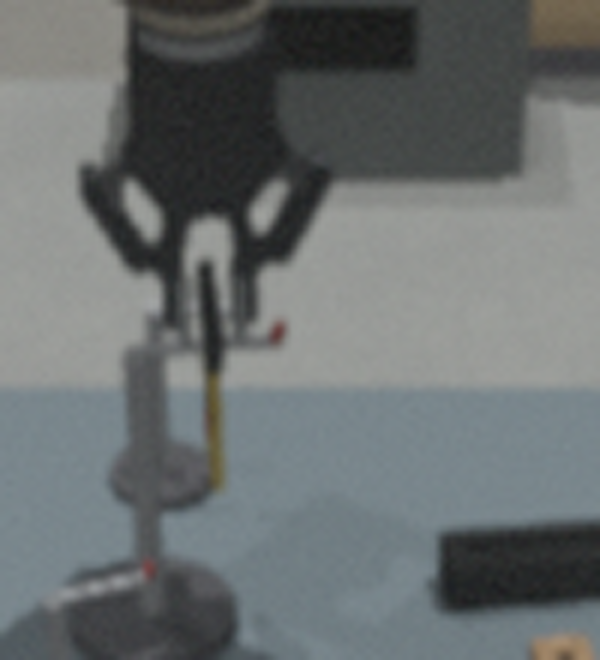

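The sign hangs free between the open fingers. Rise straight up and back off.

Request:
{"api": "arm_command", "payload": {
  "steps": [
    [[0, 0, 0], [0, 0, -0.01], -0.45],
    [[0, 0, 0], [0, 0, -0.025], -0.45],
    [[0, 0, 0], [0, 0, -0.05], -0.45],
    [[0, 0, 0], [0, 0, -0.08], -0.45],
    [[0, 0, 0], [0, 0, -0.11], -0.45],
    [[0, 0, 0], [0, -0.03, -0.12], -0.45],
    [[0, 0, 0], [0, -0.08, -0.12], -0.45],
    [[0, 0, 0], [-0.06, -0.1, -0.12], -0.45],
    [[0, 0, 0], [-0.12, -0.1, -0.12], -0.45],
    [[0, 0, 0], [-0.18, -0.1, -0.12], -0.45],
    [[0, 0, 0], [-0.18, -0.1, -0.12], -0.45],
    [[0, 0, 0], [-0.18, -0.1, -0.12], -0.45]
  ]
}}

```text
time: 54.05
eef_pos: [0.5362, -0.5236, 0.296]
tcp_rot: [0.659, 0.752, 0.0, -0.0]
contact_force: [0.0, 0.7, 0.8]
opening: 0.272
```

```bash
python3 mv.py
python3 - <<'E'
from m import *
for n in("top","side"):
    c=cam(n);np.save(n+"26.npy",c,allow_pickle=True);save(cv2.resize(c["frame"],(800,600)),n+"26")
    if n=="side": crop(c,"s26",230,90,350,180,6)
    else:
        for ce,a,r in packs(c): print(ce.round(1),a,np.round(r[0],1),np.round(r[1],1),round(r[2],1))
E
```

```text
t 54.05 pos [ 0.5362 -0.5236  0.296 ] th 1.7014 tilt [-0.0005  0.0005] F [0.  0.7 0.8] open 0.272 q [-0.91  0.41  1.26 -0.    1.47 -1.04]
[254.2 194. ] 155 [640.4  86. ] [29.1 70.3] 82.3
[275.7 195.7] 154 [633.1  24. ] [29.3 69.4] 82.3
[250.8 223.5] 169 [554.   97.7] [30.5 70.5] 82.3
[272.8 225.3] 168 [546.2  35.4] [29.5 70.4] 82.3
```

View pics/top26.png

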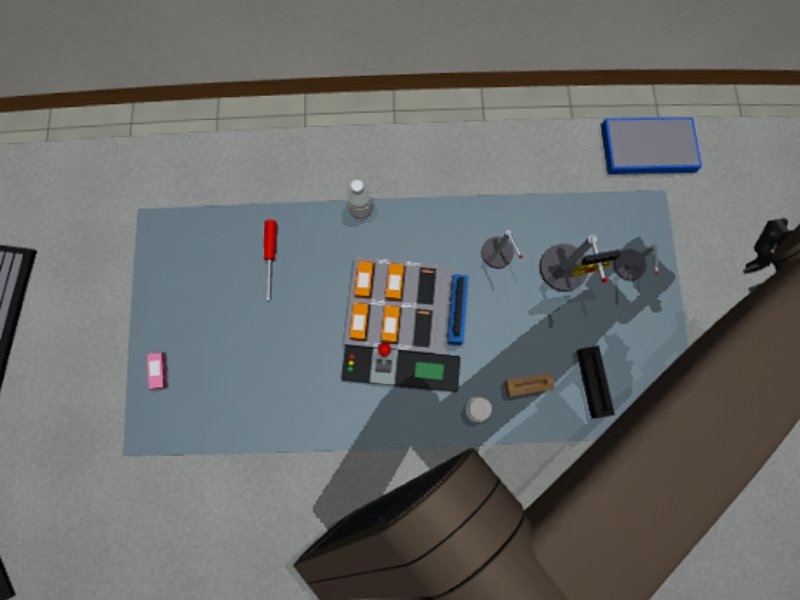

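View pics/side26.png

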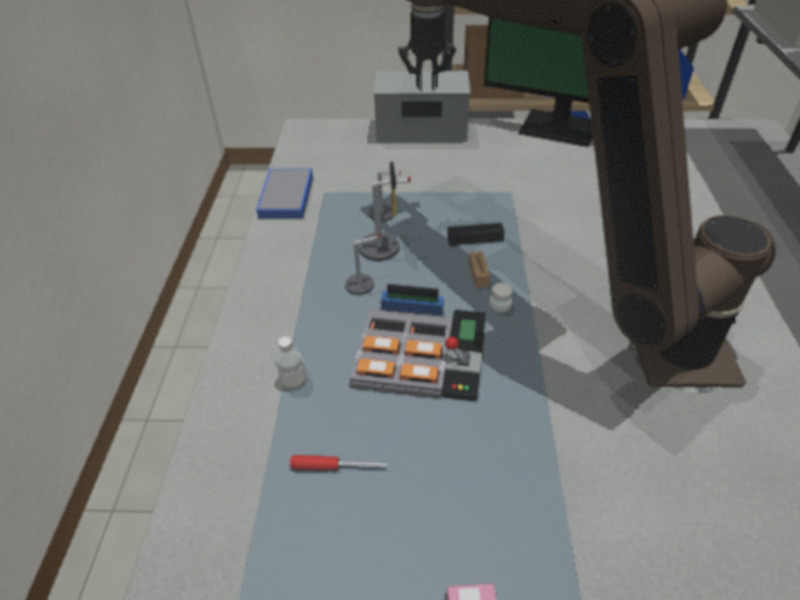

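View pics/s26.png

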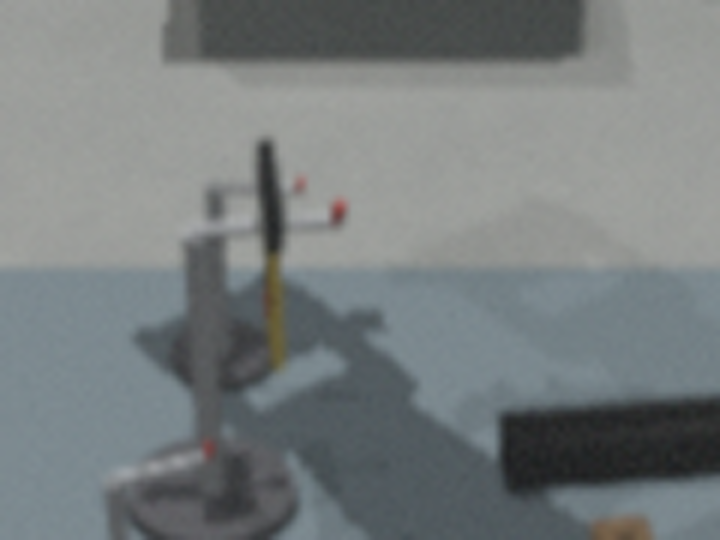

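Run:
```python
from fit import *
s=np.load("side26.npy",allow_pickle=True).item();crop(s,"s26b",235,190,355,285,6)
```

```text
(no output)
```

View pics/s26b.png

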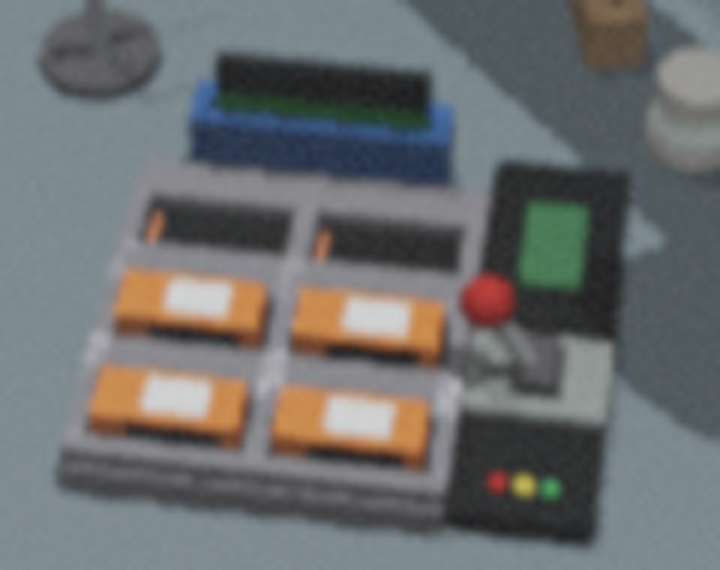

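Card upright and level in the dock, four packs level in their bays, toggle leaning to +x. Handing in.

```bash
python3 -c "
from plant import *
print(sign_off())"
```

```text
the job is handed in; nothing more can be done
None
```

I did the whole job in the order asked and handed it in at about 54 s of the 208 s allowed. The last pictures from both cameras show everything in place. `sign_off()` gave no verdict.

- **Card:** It stands upright in the blue dock. It stopped at the height expected for fully home, pressing the floor with about 15 N.
- **Packs:** There were four orange packs on the bench. Each lies level in its own bay, and I left the pink look-alike alone.
- **Switch:** The toggle leans to +x. The ball sits within about 1.5 mm of where the end stop should put it, and the arm met about 10 N there. I judged "fully on" from the pictures, since the joint angle can't be read.
- **Sign:** It hangs by its hole near the middle of the peg on the largest hook, released, with the gripper well clear.
- **Bottle, screwdriver and jar:** They are where they started.

**What failed or disagreed**
- **First card grasp:** It closed on nothing, because the real fingertips are 25.5 mm behind the reported TCP. I found this by touching the table and corrected every later height for it.
- **Card insertion:** The first try caught the dock rim with about 21 N, and a 2 mm shift let it in.
- **Cameras:** The two disagreed by 4–5 mm in y, so I lined up the card and the sign by comparing them with the dock and the hook in the pictures.
- **Bay positions:** The bays sit about 24 mm further along y than I first assumed from the description, so I used the measured positions.

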